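# Shut the bench gas valve and pack the instrument tray

### The job

Close down this lab bench: push the square-bored key with the red lever fully down onto the gas valve's square stem, turn it clockwise until the valve is fully closed, then take the key off again. Pack the key and every tool that is on the bench into the white tray, each lying flat in the lane that carries its colour, with its coloured end on the coloured patch. Do not knock over the conical flask or the beaker.

Things in the scene. Friction and masses are not known exactly. Their poses are not given: they have to be found in the camera images.
- spatula_c (a point): laboratory spatula: blue plastic handle, flat steel blade 22 wide and 4 thick at the far end. 160 mm long, about 80 g, may be absent. This point is the centre of its length, 7 mm above its underside; there it is a plain handle 16 wide and 14 high, to be gripped across. Its x axis points from the coloured handle end to the far end, y across, z up.
- spatula_h (a point): point in the coloured end of the spatula, 58 mm from its centre and 22 mm from that end, 7 mm above its underside
- patch_spatula: flat blue patch 44 x 26 mm (no thickness) on the floor at one end of a tray lane, at its centre; axes as the tray's. Marks the lane for the spatula and where its blue end goes. The five tool patches change places from start to start, at either end of the tray (x = +58 or -58 mm in its frame).
- scoop_c (a point): small laboratory scoop: green plastic handle, open aluminium trough 58 x 24 x 14 at the far end. 160 mm long, about 80 g, may be absent. This point is the centre of its length, 7 mm above its underside; there it is a plain handle 16 wide and 14 high, to be gripped across. Its x axis points from the coloured handle end to the far end, y across, z up.
- scoop_h (a point): point in the coloured end of the scoop, 58 mm from its centre and 22 mm from that end, 7 mm above its underside
- patch_scoop: flat green patch 44 x 26 mm (no thickness) on the floor at one end of a tray lane, at its centre; axes as the tray's. Marks the lane for the scoop and where its green end goes. The five tool patches change places from start to start, at either end of the tray (x = +58 or -58 mm in its frame).
- brush_c (a point): bench brush: orange plastic handle, aluminium ferrule, grey bristle block 43 x 23 x 14 at the far end (rigid). 160 mm long, about 80 g, may be absent. This point is the centre of its length, 7 mm above its underside; there it is a plain handle 16 wide and 14 high, to be gripped across. Its x axis points from the coloured handle end to the far end, y across, z up.
- brush_h (a point): point in the coloured end of the brush, 58 mm from its centre and 22 mm from that end, 7 mm above its underside
- patch_brush: flat orange patch 44 x 26 mm (no thickness) on the floor at one end of a tray lane, at its centre; axes as the tray's. Marks the lane for the brush and where its orange end goes. The five tool patches change places from start to start, at either end of the tray (x = +58 or -58 mm in its frame).
- stirrer_c (a point): paddle stirrer: black plastic handle, flat white paddle 60 x 22 x 6 at the far end. 160 mm long, about 80 g, may be absent. This point is the centre of its length, 7 mm above its underside; there it is a plain handle 16 wide and 14 high, to be gripped across. Its x axis points from the coloured handle end to the far end, y across, z up.
- stirrer_h (a point): point in the coloured end of the stirrer, 58 mm from its centre and 22 mm from that end, 7 mm above its underside
- patch_stirrer: flat black patch 44 x 26 mm (no thickness) on the floor at one end of a tray lane, at its centre; axes as the tray's. Marks the lane for the stirrer and where its black end goes. The five tool patches change places from start to start, at either end of the tray (x = +58 or -58 mm in its frame).
- bracket_c (a point): flat aluminium bracket 22 wide and 10 thick, one end yellow (its 'handle' end), two dark holes near the other end. 160 mm long, about 80 g, may be absent. This point is the centre of its length, 5 mm above its underside; there it is a bar 22 wide and 10 high, to be gripped across. Its x axis points from the coloured handle end to the far end, y across, z up.
- bracket_h (a point): point in the coloured end of the bracket, 58 mm from its centre and 22 mm from that end, 5 mm above its underside
- patch_bracket: flat yellow patch 44 x 26 mm (no thickness) on the floor at one end of a tray lane, at its centre; axes as the tray's. Marks the lane for the bracket and where its yellow end goes. The five tool patches change places from start to start, at either end of the tray (x = +58 or -58 mm in its frame).
- key_c (a point): valve key, lying flat: steel hub 36 x 36 x 20 (high) mm with a square through bore 15.4 wide, red lever 18 wide, 12 high (at mid height) reaching 88 mm from the bore's axis; 0.14 kg, same both ways up. Point: centre of the bore, half-way up (10 mm). Lever along -x, bore along z; sides of bore and hub parallel to x and y. Grip the hub from above across its y faces.
- key_h (a point): point on the middle of the red lever, 66 mm from the bore's axis, at half height (10 mm above the underside)
- patch_key: flat red patch 44 x 26 mm at one end (the tray's +x) of the key's lane, which is the first lane at the tray's -y side (58 mm from the next lane); marks where the key's red lever goes
- tray: white fixed tray 192 (x) x 298 (y) mm, origin centre of underside, z up. Floor 4 mm thick; six lanes along x, 28 wide, 180 long inside, at y = -125 (key), -67, -19, 29, 77, 125 mm; end walls 18 high; dividers reach 18 above the table at the ends only (|x| 42 to 90 mm), so a clear channel for fingers and the key's hub runs across the middle.
- spindle (a joint): angle of the gas valve's spindle, rad: 0 = closed (against a stop, red pointer square to the nozzle), 1.57 = fully open (pointer in line with the nozzle). Closing is clockwise from above. Slight friction (0.12 N m); stays where left. The steel valve is fixed, 72 mm across the foot, its nozzle reaching 84 mm out, 26 mm up.
- seat (a point): top of the spindle's round collar (34 mm across), 48 mm above the table, on the axis; turns with the spindle. A square steel stem 14 mm wide rises 24 mm above it (top 4 mm stepped narrower as a guide), its sides parallel to this frame's x and y; the red pointer lies along -y. A key fully home rests here, its centre 10 mm above; it has about 0.1 rad of play.
- flask: conical glass flask with an orange cap, 134 mm high, 80 mm wide, a bystander; origin at the centre of its underside, z up
- beaker: glass beaker 90 mm high, 72 mm wide, a bystander; origin at the centre of its underside, z up
Not all that is in view belongs to the job. What is shaped like the part that bears key_c but turquoise is not meant.

How it is judged:
On the way, in this order (a step that is already met when the one before it is completed fails the run):
1. the key is fully home on the valve's square stem (horizontal distance between key_c and seat below 0.003 m and z of key_c in the frame of seat between 0.006 and 0.0135 m and angle between the z axis of key_c and the z axis of seat, either way round below 0.1 rad), for 0.2 s.
2. the valve is turned fully closed with the key still on the stem (all of step 1 and value of joint spindle below 0.1 rad), for 0.2 s.
At the end, for the whole second after the job is handed in: Valve within 0.12 rad of closed; key and every present tool at rest, flat (0.08 rad) on the floor of the lane of their colour, within 16 mm of its middle line, the handle point within 20 mm (key: 30 mm) of the centre of its patch (value of joint spindle below 0.12 rad and horizontal distance between spatula_h and patch_spatula below 0.02 m and z of each of spatula_h, spatula_c, scoop_h, scoop_c, brush_h, brush_c, stirrer_h, stirrer_c, bracket_h, bracket_c in the frame of tray below 0.0155 m and y of spatula_h in the frame of patch_spatula between -0.016 and 0.016 m and y of spatula_c in the frame of patch_spatula between -0.016 and 0.016 m and x of spatula_c in the frame of tray between -0.05 and 0.05 m and angle between the z axis of each of spatula_c, scoop_c, brush_c, stirrer_c, bracket_c, key_c and the z axis of tray, either way round below 0.08 rad and linear speed of each of spatula, scoop, brush, stirrer, bracket, key below 0.02 m/s and horizontal distance between scoop_h and patch_scoop below 0.02 m and y of scoop_h in the frame of patch_scoop between -0.016 and 0.016 m and y of scoop_c in the frame of patch_scoop between -0.016 and 0.016 m and x of scoop_c in the frame of tray between -0.05 and 0.05 m and horizontal distance between brush_h and patch_brush below 0.02 m and y of brush_h in the frame of patch_brush between -0.016 and 0.016 m and y of brush_c in the frame of patch_brush between -0.016 and 0.016 m and x of brush_c in the frame of tray between -0.05 and 0.05 m and horizontal distance between stirrer_h and patch_stirrer below 0.02 m and y of stirrer_h in the frame of patch_stirrer between -0.016 and 0.016 m and y of stirrer_c in the frame of patch_stirrer between -0.016 and 0.016 m and x of stirrer_c in the frame of tray between -0.05 and 0.05 m and horizontal distance between bracket_h and patch_bracket below 0.02 m and y of bracket_h in the frame of patch_bracket between -0.016 and 0.016 m and y of bracket_c in the frame of patch_bracket between -0.016 and 0.016 m and x of bracket_c in the frame of tray between -0.05 and 0.05 m and horizontal distance between key_h and patch_key below 0.03 m and z of each of key_h, key_c in the frame of tray below 0.0185 m and y of key_h in the frame of patch_key between -0.016 and 0.016 m and y of key_c in the frame of patch_key between -0.016 and 0.016 m and x of key_c in the frame of tray between -0.05 and 0.05 m); the robot touches nothing.
It fails at once if the flask or the beaker is knocked over (angle between any of flask, beaker's own z axis and vertical above 0.7 rad).
Of spatula, scoop, brush, stirrer, bracket only 3 to 5 are there at a start; the rules pass over those that are not, and their reading is None.
At some moment in a run one of spatula, scoop, brush, stirrer, bracket may be knocked a few centimetres aside while the robot is not near it.
Once in a run the grip may slacken for a moment while it holds something.
It also fails if it takes over 210 s, if anything falls off the work surface, if the arm or the gripper's body presses on something with over 40 N, if the wrist force passes 120 N, or if a joint passes its speed limit or range.

### The arm

A 6-joint arm with a two-finger parallel gripper is mounted at the origin on the work surface. World frame = base frame: x ahead of the robot, y to its left, z up, the work surface at z = 0. Lengths are in m, angles in rad, forces in N, time in s.
With the tool pointing down it reaches from about 0.35 to 0.85 m from the base axis. Payload 8.1 kg.
Tool frame: the origin (TCP) lies at the very end of the fingers, on their centre line; the grasp point (between the pads) lies 19 mm behind it; z points along the fingers, y is the direction in which the jaws open and shut (so a half turn about z gives the same grasp; the last joint's range is limited). The gripper opens to 93 mm and grips with 3 to 60 N. Pads are 15 mm wide; open, the fingers measure 128 mm over their backs; the gripper's body (75 mm by 188 mm) begins 65 mm behind the grasp point.
Start: joints at [1.219, 0.13, 1.488, -0, 1.523, -0.085], TCP at [0.158, 0.579, 0.219] pointing down, gripper open.
Joint ranges: [-2.96, 2.96], [-0.89, 2.26], [0.02, 2.5], [-1.34, 4.48], [0, 2.73], [-2.66, 2.66]. Speed limits (rad/s): [2.39, 2.39, 2.79, 3.14, 3.14, 3.14].

### API

Orientations are given as a unit quaternion [w, x, y, z].
In Python, from bench import robot, eyes, close_job gives the robot as it stands.
- The arm moves only by the tool apply_moves, never from a script. Its argument "commands" is a list of rows, each a list of 3 entries, a list of its own where there are three numbers: the finger opening in mm, from 0 to 93, then the shift along the tool's x, y, z in units of 0.75 m (1.0 is 0.75 m), then the turn about the tool's z in units of 90 degrees (1.0 is 90 degrees). In form: [[fingers, [x, y, z], twist], ...]. A call has 1 to 8 rows; each row is the pose to reach, as a shift and turn from the pose measured when the call began, along the tool's axes at that moment; what a row does not reach only later rows make up. A row lasts 1/10 s, in which the tool goes at most 50 mm and 8.59 degrees, less where a joint would pass 70% of its speed; a pose out of reach is approached as far as the arm can. A call with a number of a shift or a turn outside -1 to 1 is refused whole. A call with a gripper value outside its range is refused whole. The fingers move at their own pace and stop on an object; "grip_force" is the grip in N (left out, the last holds). Time passes only in rows, so rows that repeat a pose let the fingers close. It gives the time, the measured TCP pose, the force and the opening at its end, in the units of the state.
- robot.state(): the state, without advancing time (a new reading comes with each control period).
- eyes.capture(name): name is "scene" or "top"; returns a dict with "img" (480x640x3 uint8, red, green, blue), "range_z" (480x640 float32, m along the optical axis (not along the pixel's ray), 0 where there is no reading), "camera_matrix" (3x3 intrinsics, pixels), "camera_from_world" (4x4, takes a point from world to camera coordinates). Camera axes: x right, y down, z forward; pixel columns grow to the right and rows downward; lengths in m; the calibration is good to about 2 mm. A picture is of the moment at which its call begins.
- close_job(): hands the job in, once; it reports no verdict.
The state is a dict: "clock": time; "joint_pos": joint angles; "joint_vel": joint speeds; "joint_efforts": joint torques, N m; "position": TCP position; "eef_rot": TCP orientation; "force": force on the tool from outside, world axes, zero at the start; "wrist_torque": the same for the moment, N m; "width": opening from 0.0 (shut) to 1.0 (fully open).
Only numpy, scipy, OpenCV 4.12 (cv2) and the standard library are available. Lean on these libraries where they do the work, as an engineer would, in place of code of your own. Each camera call takes 0.05 s, during which the arm holds its last target.

## Working session

There is one attempt and no reset: what is moved stays moved. The work goes in short steps, Python scripts to look and compute and a tool call to move; the robot and the scene stay as the last step left them, time stands still between calls to the robot, and variables do not carry over. Pictures are saved under pics/ and viewed, and the job is handed in when it is done.

Besides the shell and the picture viewer there is one more tool, called after "Request:" as a command line: name --argument value ..., lists and objects as JSON in quotes. apply_moves: Moves the arm, as the interface text tells. Shifts and turns lie within -1 to 1; 1 stands for 0.75 m of shift or 90 degrees of turn. Its arguments: {"type":"object","properties":{"commands":{"type":"array","items":{"type":"array"}},"grip_force":{"type":"number"}},"required":["commands"]}

```bash
mkdir -p pics; ls; python3 - <<'E'
from bench import robot, eyes
import cv2,numpy as np
print(robot.state())
for n in ("scene","top"):
    c=eyes.capture(n); cv2.imwrite(f"pics/{n}0.png",c["img"][:,:,::-1]); np.savez(f"{n}0.npz",**c)
    print(c["camera_matrix"],c["camera_from_world"])
E
```

```text
pics
{'clock': 0.0, 'joint_pos': array([ 1.21863649e+00,  1.31154070e-01,  1.48926978e+00, -1.20523577e-05,
        1.52299314e+00, -8.53944980e-02]), 'joint_vel': array([-2.75179025e-04,  8.83308255e-05,  1.63933652e-04, -1.22726474e-03,
       -6.93079512e-04,  9.29819132e-04]), 'joint_efforts': array([ 1.85712459e-03, -5.59845006e+01, -4.91765785e+01,  7.73028564e-02,
        3.48775461e-02, -8.07139963e-05]), 'position': array([0.15795153, 0.57825024, 0.2175969 ]), 'eef_rot': array([-1.92097747e-04,  1.32987174e-01,  9.91117339e-01, -8.91731156e-04]), 'force': array([ 0.11474618, -0.3062819 , -0.18544183]), 'wrist_torque': array([ 0.03054628,  0.00061537, -0.04023748]), 'width': 0.999439041255468}
[[518.23674856   0.         327.93822026]
 [  0.         518.23674856 241.64133239]
 [  0.           0.           1.        ]] [[-0.545513    0.83795904 -0.01549892  0.26232068]
 [ 0.51328403  0.31941566 -0.79656333 -0.18066668]
 [-0.66253685 -0.442491   -0.60435638  1.500959  ]
 [ 0.          0.          0.          1.        ]]
[[467.6914568    0.         320.88828042]
 [  0.         467.6914568  239.03181391]
 [  0.           0.           1.        ]] [[-0.00916691 -0.99995037 -0.00390112 -0.00414373]
 [-0.99915271  0.009316   -0.0400884   0.48397201]
 [ 0.04012276  0.00353033 -0.99918852  1.02650353]
 [ 0.          0.          0.          1.        ]]
```

View pics/top0.png

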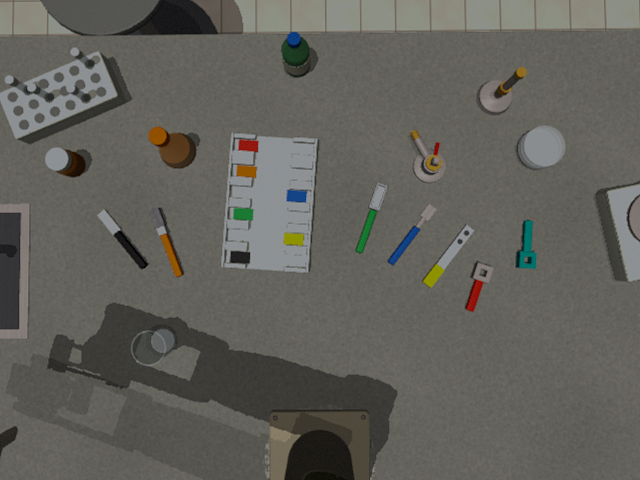

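View pics/scene0.png

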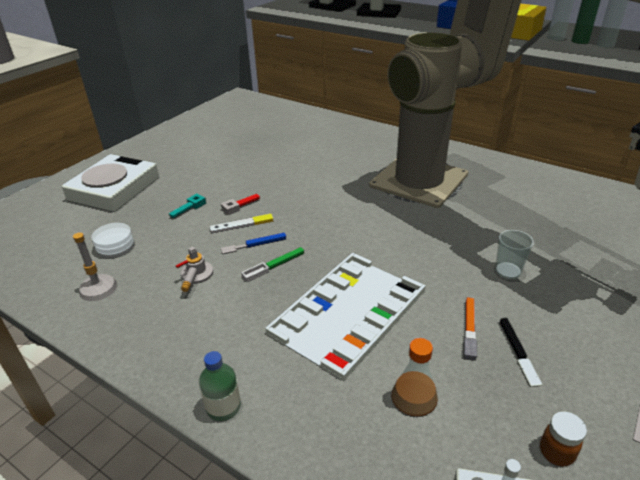

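```bash
cat > h.py <<'E'
import numpy as np,cv2
from bench import robot,eyes
def ray(c,uv,z):
    K=np.array(c["camera_matrix"]);T=np.array(c["camera_from_world"]);R=T[:3,:3];t=T[:3,3]
    o=-R.T@t; uv=np.atleast_2d(uv)
    d=(R.T@np.linalg.inv(K)@np.c_[uv,np.ones(len(uv))].T).T
    s=(z-o[2])/d[:,2]; return (o+d*s[:,None])
def proj(c,P):
    K=np.array(c["camera_matrix"]);T=np.array(c["camera_from_world"])
    q=(T[:3,:3]@np.atleast_2d(P).T+T[:3,3:]).T; q=(K@q.T).T; return q[:,:2]/q[:,2:]
def depthpts(c):
    v,u=np.mgrid[0:480,0:640]; Z=c["range_z"].astype(float);K=c["camera_matrix"];T=c["camera_from_world"]
    P=np.stack([(u-K[0,2])/K[0,0]*Z,(v-K[1,2])/K[1,1]*Z,Z],-1)
    W=(P-T[:3,3])@T[:3,:3]; W[Z==0]=np.nan; return W
RNG=dict(red=[(0,6),(174,180)],orange=[(9,19)],yellow=[(25,34)],green=[(45,72)],turq=[(80,95)],blue=[(103,125)])
def mask(img,col,smin=130,vmin=60):
    h=cv2.cvtColor(img,cv2.COLOR_RGB2HSV); m=np.zeros(h.shape[:2],np.uint8)
    for a,b in RNG[col]: m|=((h[...,0]>=a)&(h[...,0]<=b)&(h[...,1]>=smin)&(h[...,2]>=vmin)).astype(np.uint8)
    return m
def blobs(m,amin=25):
    n,l,s,ce=cv2.connectedComponentsWithStats(m)
    out=[]
    for i in range(1,n):
        if s[i,4]>=amin:
            cs,_=cv2.findContours((l==i).astype(np.uint8),cv2.RETR_EXTERNAL,cv2.CHAIN_APPROX_NONE)
            out.append((s[i,4],ce[i],cv2.minAreaRect(cs[0]),(l==i)))
    return out
def cap(n,tag):
    c=eyes.capture(n); cv2.imwrite(f"pics/{tag}.png",c["img"][:,:,::-1]); return c
def crop(c,x0,y0,x1,y1,name,s=4):
    im=c["img"][y0:y1,x0:x1,::-1]; cv2.imwrite(f"pics/{name}.png",cv2.resize(im,None,fx=s,fy=s,interpolation=cv2.INTER_CUBIC))
def tool():
    s=robot.state(); w,x,y,z=s["eef_rot"]
    from scipy.spatial.transform import Rotation as R
    M=R.from_quat([x,y,z,w]).as_matrix(); return s,np.array(s["position"]),M
def go(x,y,z,yaw=None,verbose=True):
    """shift/twist in units for jaw-axis yaw (mod pi) at world target"""
    s,p,M=tool(); d=M.T@(np.array([x,y,z])-p)/0.75
    cur=np.arctan2(M[1,1],M[0,1]); tw=0
    if yaw is not None:
        tw=-(yaw-cur); tw=(tw+np.pi/2)%np.pi-np.pi/2
    print("shift",d.round(4),"twist",round(tw/(np.pi/2),4),"alt",round((tw-np.sign(tw)*np.pi)/(np.pi/2),4),"| curyaw",cur.round(4),"j6",round(s["joint_pos"][5],3),"rows>=",np.ceil(max(np.linalg.norm(d)*.75/.05,abs(np.degrees(tw))/8.59)))
E
python3 - <<'E'
from h import *
c=dict(np.load("top0.npz")); img=c["img"]
print("table depth check",np.nanmedian(depthpts(c)[300:400:10,420:600:10],axis=(0,1)))
for col in RNG:
    for a,ce,r,l in blobs(mask(img,col)):
        print(col,a,ce.round(1),[np.round(q,1) for q in r],"w@z7",ray(c,ce,.012)[0].round(4))
crop(c,395,110,470,200,"valve0",8); crop(c,215,125,325,280,"tray0",4); crop(c,450,250,510,320,"key0",8)
E
```

```text
table depth check [ 0.2368469  -0.40546364  0.00156911]
red 198 [248.1 145.1] [array([248.1, 145.1]), array([19.2, 10.3]), np.float64(7.1)] w@z7 [0.6949 0.1517 0.012 ]
red 46 [436.3 148.1] [array([436.2, 148. ]), array([ 3.7, 12.1]), np.float64(12.5)] w@z7 [ 0.684  -0.2673  0.012 ]
red 265 [474.  295.3] [array([473.9, 295.3]), array([ 8.2, 31.6]), np.float64(18.4)] w@z7 [ 0.3569 -0.3439  0.012 ]
orange 34 [502.6  86.6] [array([502.9,  87. ]), array([11.4,  6.2]), np.float64(79.7)] w@z7 [ 0.8213 -0.4182  0.012 ]
orange 272 [157.3 135.5] [array([157., 136.]), array([18., 18.]), np.float64(90.0)] w@z7 [0.7186 0.3546 0.012 ]
orange 678 [175.1 149. ] [array([174.5, 148.5]), array([28.3, 31.1]), np.float64(45.0)] w@z7 [0.6878 0.3146 0.012 ]
orange 205 [246.2 170.9] [array([246.1, 170.5]), array([19.2, 11.2]), np.float64(7.1)] w@z7 [0.6372 0.1561 0.012 ]
orange 333 [171.  254.8] [array([171. , 254.9]), array([44.4,  7.5]), np.float64(69.1)] w@z7 [0.452  0.3231 0.012 ]
yellow 216 [293.4 238.8] [array([293.4, 238.9]), array([19.2, 11.1]), np.float64(4.1)] w@z7 [0.4848 0.0522 0.012 ]
yellow 25
[... 213 characters left out ...]
14 0.012 ]
green 201 [243.  213.8] [array([243. , 213.8]), array([18.4, 10.7]), np.float64(3.4)] w@z7 [0.5414 0.1635 0.012 ]
green 304 [365.8 230.8] [array([365.9, 230.8]), array([ 6.9, 44.6]), np.float64(19.2)] w@z7 [ 0.5011 -0.1081  0.012 ]
turq 468 [527.4 247.4] [array([528.3, 243.9]), array([16.6, 47.8]), np.float64(3.8)] w@z7 [ 0.4611 -0.4638  0.012 ]
blue 146 [293.4  38.3] [array([293.5,  38. ]), array([12., 13.]), np.float64(90.0)] w@z7 [0.9364 0.0491 0.012 ]
blue 203 [296.3 195.7] [array([296.3, 195.8]), array([18.9, 10.6]), np.float64(3.8)] w@z7 [0.5805 0.0452 0.012 ]
blue 314 [403.3 245. ] [array([403.4, 245. ]), array([ 7. , 44.4]), np.float64(36.9)] w@z7 [ 0.469  -0.1906  0.012 ]
```

View pics/valve0.png

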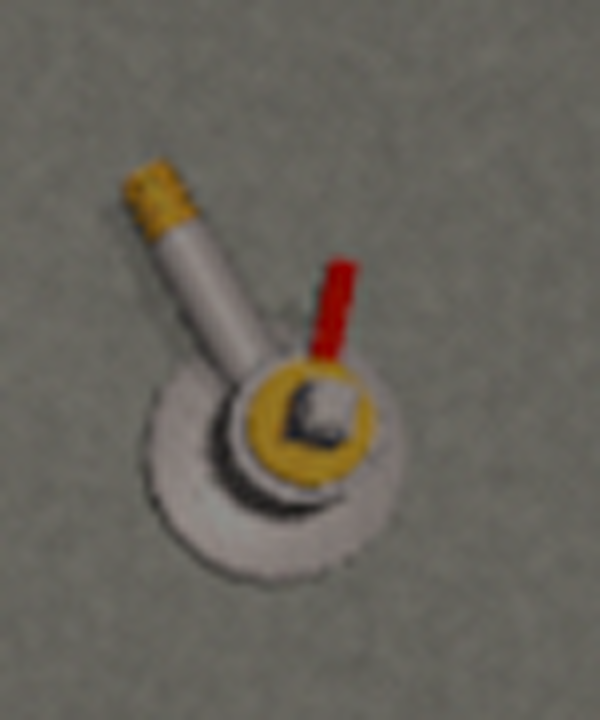

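View pics/tray0.png

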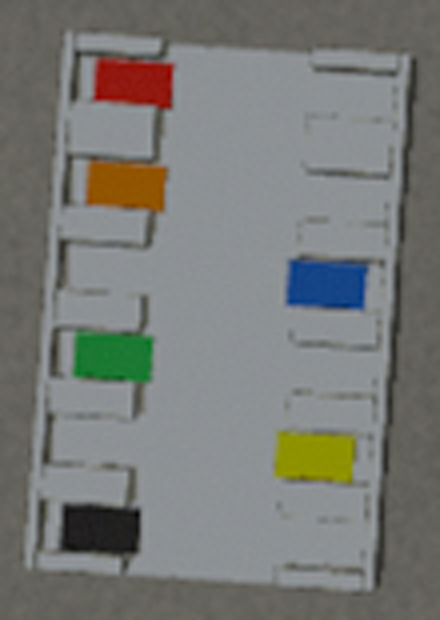

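View pics/key0.png

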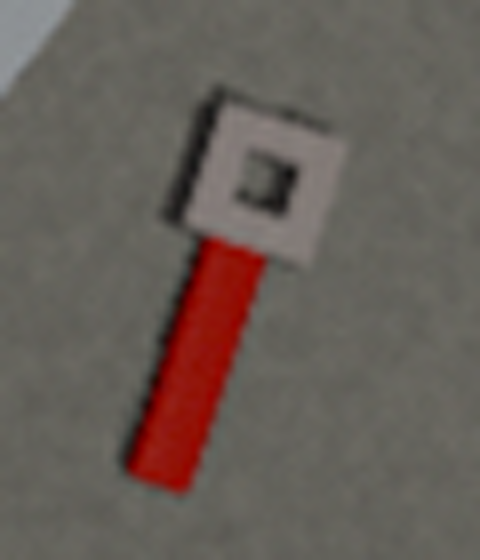

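```bash
cat > m1.py <<'E'
from h import *
c=dict(np.load("top0.npz")); img=c["img"]; S=dict(np.load("scene0.npz"))
hsv=cv2.cvtColor(img,cv2.COLOR_RGB2HSV)
# tray
def pc(col,pred):
    for a,ce,r,l in blobs(mask(img,col)):
        if pred(ce): return ce
ins=lambda ce:225<ce[0]<315 and 130<ce[1]<270
pts=[pc(k,ins) for k in ("red","orange","blue","green","yellow")]
bm=(hsv[...,2]<60).astype(np.uint8); bm[:,:225]=0;bm[:,260:]=0;bm[:240]=0;bm[270:]=0
bl=max(blobs(bm),key=lambda b:b[0]); pts.append(bl[1]); print("black",bl[0],bl[2])
W=ray(c,np.array(pts),.004)[:,:2]
L=np.array([[58,-125],[58,-67],[-58,-19],[58,29],[-58,77],[58,125]])/1000
H,_=cv2.estimateAffinePartial2D(L,W); 
A=H[:,:2]; s=np.sqrt(np.linalg.det(A)); yaw=np.arctan2(A[1,0],A[0,0]); Rm=A/s
t=W.mean(0)-Rm@L.mean(0)
print("tray scale",s,"yaw",yaw,"t",t,"res mm",((W-(L@Rm.T+t))*1000).round(1).tolist())
np.savez("tray.npz",R=Rm,t=t,yaw=yaw)
# key hub
roi=np.zeros(img.shape[:2],bool); roi[255:292,470:498]=1
m=(roi&(hsv[...,2]>115)&(hsv[...,1]<60)).astype(np.uint8)
b=max(blobs(m),key=lambda b:b[0]); print("hub",b[0],b[2]); box=cv2.boxPoints(b[2]); Wb=ray(c,box+0,.02); print("hub c",Wb.mean(0),"sides",np.linalg.norm(np.diff(Wb,axis=0),axis=1), "ang",[np.degrees(np.arctan2(*(Wb[i+1]-Wb[i])[[1,0]])) for i in range(3)])
lev=[b for b in blobs(mask(img,"red")) if b[1][1]>250][0]
lp=ray(c,lev[1],.016)[0]; print("lever c",lp, "dist hub->lever mid", np.linalg.norm((Wb.mean(0)-lp)[:2]))
d=(lp-Wb.mean(0))[:2]; print("lever dir deg",np.degrees(np.arctan2(d[1],d[0])))
# lever pca
v,u=np.nonzero(lev[3]); P=ray(c,np.c_[u,v],.016)[:,:2]; e=np.linalg.svd(P-P.mean(0))[2][0]; print("lever pca deg",np.degrees(np.arctan2(e[1],e[0])))
# valve
roi=np.zeros(img.shape[:2],bool); roi[150:176,422:446]=1
m=(roi&(hsv[...,0]>14)&(hsv[...,0]<32)&(hsv[...,1]>110)&(hsv[...,2]>60)).astype(np.uint8)
cs=np.vstack(cv2.findContours(m,cv2.RETR_EXTERNAL,cv2.CHAIN_APPROX_NONE)[0]); h=cv2.convexHull(cs); el=cv2.fitEllipse(h); print("collar",el, ray(c,np.array(el[0]),.048), ray(c,np.array(el[0]),.05))
print(hsv[150:176,432:442:3].tolist()[8:14])
D=depthpts(c); print((D[152:172:1,436,2]*1000).round(0), (D[160,425:446,2]*1000).round(0))
E
python3 m1.py
```

```text
black 210 ((239.6852569580078, 256.9060974121094), (18.880468368530273, 11.399528503417969), 4.085616588592529)
tray scale 1.0052387968565069 yaw 1.492637837437485 t [0.56685039 0.10484834] res mm [[0.8, 0.0], [0.5, -0.0], [0.3, 0.1], [-0.3, -0.1], [-0.4, -0.3], [-0.9, 0.3]]
hub 190 ((483.1500244140625, 272.5500183105469), (15.811387062072754, 16.127614974975586), 18.43494987487793)
hub c [ 0.40693799 -0.36239375  0.02      ] sides [0.03531711 0.03436438 0.03529813] ang [np.float64(-19.649708094461502), np.float64(-109.03747911961233), np.float64(160.27982108016818)]
lever c [ 0.35724996 -0.34257388  0.016     ] dist hub->lever mid 0.05349511907872663
lever dir deg 158.25361932261842
lever pca deg 160.17017681244755
collar ((433.3286437988281, 162.2825469970703), (15.285836219787598, 15.745924949645996), 34.011959075927734) [[ 0.64493285 -0.2515201   0.048     ]] [[ 0.64452646 -0.2510402   0.05      ]]
[[[17, 116, 79], [9, 14, 125], [14, 39, 132], [16, 35, 123]], [[113, 21, 49], [11, 21, 132], [7, 17, 133], [17, 66, 131]], [[165, 17, 61], [10, 23, 135], [0, 16, 126], [19, 107, 136]], [[0, 11, 67], [12, 24, 136], [10, 13, 120], [20, 146, 140]], [[165, 18, 57], [14, 23, 122], [5, 23, 121], [20, 136, 143]], [[0, 6, 44], [4, 23, 90], [12, 36, 121], [19, 140, 144]]]
[49. 49. 47. 48. 51. 52. 75. 74. 71. 73. 74. 72. 69. 65. 54. 51. 51. 50.
 48. 47.] [44. 50. 52. 48. 48. 49. 56. 67. 72. 76. 71. 71. 74. 72. 49. 51. 45. 12.
 11. -1.  6.]
```

```bash
python3 - <<'E'
from h import *
c=dict(np.load("top0.npz")); img=c["img"]; S=dict(np.load("scene0.npz"))
hsv=cv2.cvtColor(img,cv2.COLOR_RGB2HSV)
roi=np.zeros(img.shape[:2],bool); roi[156:168,431:443]=1
m=(roi&(hsv[...,1]<75)&(hsv[...,2]>100)).astype(np.uint8)
b=max(blobs(m),key=lambda b:b[0]); print("stem top",b[0],b[1],b[2],ray(c,b[1],.072))
p=[b for b in blobs(mask(img,"red")) if 425<b[1][0]<445][0]
for z in (.04,.048):
    v,u=np.nonzero(p[3]);P=ray(c,np.c_[u,v],z)[:,:2]; e=np.linalg.svd(P-P.mean(0))[2][0];print(z,"ptr",P.mean(0),"deg",np.degrees(np.arctan2(e[1],e[0])))
D=depthpts(c); v,u=np.nonzero(p[3]); print("ptr z",np.nanmedian(D[v,u,2]))
crop(S,165,240,225,300,"valveS0",8)
go(.45,.12,.25,.9)
E
```

```text
stem top 50 [438.42 160.32] ((438.0, 161.5), (11.0, 8.0), 90.0) [[ 0.64409023 -0.25649158  0.072     ]]
0.04 ptr [ 0.67741516 -0.26036489] deg 166.740656670353
0.048 ptr [ 0.675544   -0.25839016] deg 166.740656670353
ptr z 0.049411564808309244
shift [-0.5367 -0.4868 -0.0423] twist 0.2572 alt -1.7428 | curyaw 1.304 j6 -0.085 rows>= 11.0
```

View pics/valveS0.png

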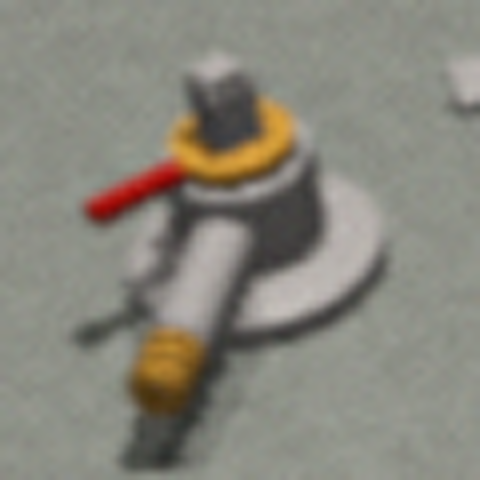

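Request:
apply_moves --commands '[[60,[-0.1,-0.1,-0.04],0.05],[60,[-0.2,-0.2,-0.04],0.05],[60,[-0.3,-0.3,-0.04],0.05],[60,[-0.4,-0.4,-0.04],0.05],[60,[-0.53,-0.48,-0.04],0.05],[60,[-0.53,-0.48,-0.04],0.05],[60,[-0.53,-0.48,-0.04],0.05],[60,[-0.53,-0.48,-0.04],0.05]]'

```text
clock: 0.9
position: [0.3688, 0.2395, 0.2451]
eef_rot: [-0.0, 0.172, 0.985, -0.001]
force: [1.1, 0.7, 0.1]
width: 0.647
```

```bash
python3 - <<'E'
from h import *
s,p,M=tool(); print(p,s["joint_pos"],s["clock"],s["width"]); go(.407,-.362,.12,1.223)
E
```

```text
[0.3688477  0.23949948 0.24506153] [ 4.60175200e-01 -3.24536132e-01  1.86612832e+00 -1.11762958e-03
  1.60113167e+00 -7.65624103e-01] 0.9 0.6474983433205596
shift [-0.3191 -0.7373  0.1679] twist 0.0018 alt -1.9982 | curyaw 1.2258 j6 -0.766 rows>= 13.0
```

Request:
apply_moves --commands '[[60,[-0.31,-0.73,0.0],0.002],[60,[-0.31,-0.73,0.0],0.002],[60,[-0.31,-0.73,0.0],0.002],[60,[-0.31,-0.73,0.0],0.002],[60,[-0.31,-0.73,0.0],0.002],[60,[-0.31,-0.73,0.0],0.002],[60,[-0.31,-0.73,0.0],0.002],[60,[-0.31,-0.73,0.0],0.002]]'

```text
clock: 1.7
position: [0.3907, -0.1601, 0.2456]
eef_rot: [0.0, 0.173, 0.985, -0.001]
force: [0.5, 0.5, 1.1]
width: 0.647
```

```bash
python3 - <<'E'
from h import *
s,p,M=tool(); print(p,s["joint_pos"],s["clock"],s["width"]); go(.407,-.362,.12,1.223)
E
```

```text
[ 0.39067018 -0.16005267  0.24560538] [-5.09161234e-01 -3.79176921e-01  1.90727304e+00 -1.37974643e-03
  1.61288330e+00 -1.73153370e+00] 1.7 0.6469280577752206
shift [-0.1123 -0.2454  0.1679] twist -0.0004 alt 1.9996 | curyaw 1.2223 j6 -1.732 rows>= 5.0
```

Request:
apply_moves --commands '[[60,[-0.1123,-0.2454,0.1],0],[60,[-0.1123,-0.2454,0.1],0],[60,[-0.1123,-0.2454,0.1],0],[60,[-0.1123,-0.2454,0.1],0],[60,[-0.1123,-0.2454,0.168],0],[60,[-0.1123,-0.2454,0.168],0],[60,[-0.1123,-0.2454,0.168],0],[60,[-0.1123,-0.2454,0.168],0]]'

```text
clock: 2.5
position: [0.4075, -0.3615, 0.1213]
eef_rot: [0.0, 0.173, 0.985, -0.001]
force: [0.0, 0.1, 0.4]
width: 0.646
```

```bash
python3 - <<'E'
from h import *
c=cap("top","t1"); S=cap("scene","s1"); crop(S,170,160,330,280,"s1c",5); go(.407,-.362,.004,1.223)
E
```

```text
shift [0.0023 0.     0.1581] twist 0.0004 alt -1.9996 | curyaw 1.2236 j6 -2.042 rows>= 3.0
```

View pics/t1.png

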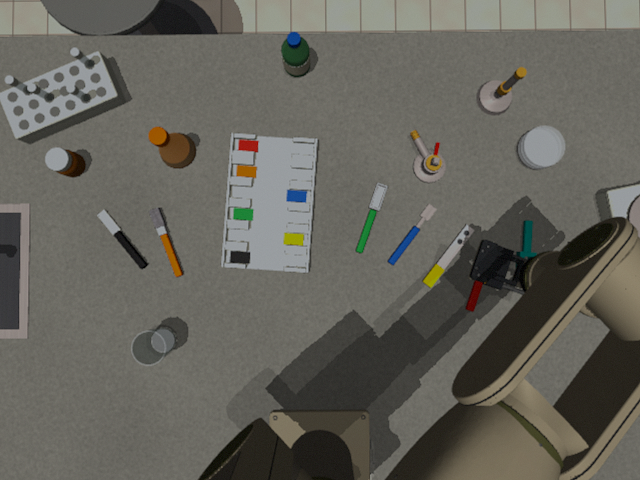

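View pics/s1c.png

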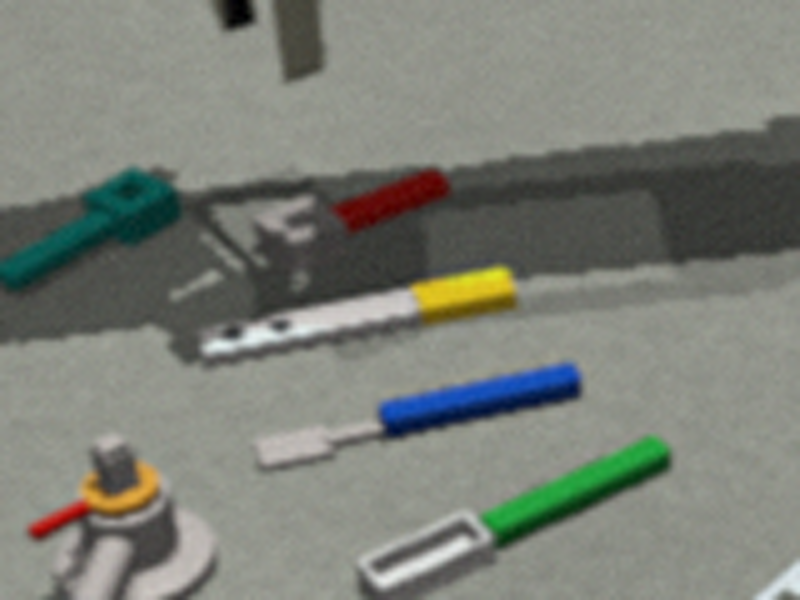

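Request:
apply_moves --commands '[[60,[0,0,0.05],0],[60,[0,0,0.1],0],[60,[0,0,0.14],0],[60,[0,0,0.158],0],[60,[0,0,0.158],0]]'

```text
clock: 3.1
position: [0.4084, -0.3616, 0.0036]
eef_rot: [0.001, 0.172, 0.985, -0.001]
force: [0.2, 0.3, 0.1]
width: 0.644
```

Request:
apply_moves --commands '[[25,[0,0,0],0],[25,[0,0,0],0],[25,[0,0,0],0],[25,[0,0,0],0],[25,[0,0,0],0]]' --grip_force 30

```text
clock: 3.6
position: [0.4093, -0.3624, 0.0051]
eef_rot: [0.002, 0.172, 0.985, -0.002]
force: [0.8, 1.7, 6.8]
width: 0.385
```

Request:
apply_moves --commands '[[25,[0,0,-0.05],0],[25,[0,0,-0.1],0],[25,[0,0,-0.16],0],[25,[0,0,-0.2],0],[25,[0,0,-0.2],0],[25,[0,0,-0.2],0]]' --grip_force 40

```text
clock: 4.2
position: [0.4091, -0.3621, 0.1557]
eef_rot: [0.003, 0.172, 0.985, -0.002]
force: [-0.5, 0.5, -1.7]
width: 0.383
```

```bash
python3 - <<'E'
from h import *
s=robot.state(); print(s["position"],s["width"],s["force"])
go(.645,-.253,.15,np.pi/2-.232)
E
```

```text
[ 0.40905357 -0.36205242  0.15566762] 0.3834736518214163 [-0.48395732  0.51698328 -1.72255612]
shift [-0.2465  0.2436  0.0081] twist -0.0729 alt 1.9271 | curyaw 1.2242 j6 -2.042 rows>= 6.0
```

Request:
apply_moves --commands '[[25,[-0.05,0.05,0],-0.02],[25,[-0.1,0.1,0],-0.04],[25,[-0.15,0.15,0],-0.06],[25,[-0.2,0.2,0],-0.073],[25,[-0.2465,0.2436,0],-0.073],[25,[-0.2465,0.2436,0],-0.073],[25,[-0.2465,0.2436,0.008],-0.073],[25,[-0.2465,0.2436,0.008],-0.073]]'

```text
clock: 5.0
position: [0.6428, -0.2529, 0.1465]
eef_rot: [-0.0, 0.116, 0.993, -0.002]
force: [-0.9, 0.6, -1.6]
width: 0.383
```

```bash
python3 - <<'E'
from h import *
s=robot.state(); print(s["position"],s["width"],s["force"],s["joint_pos"])
c=cap("top","t2"); S=cap("scene","s2"); np.savez("t2.npz",**c);np.savez("s2.npz",**S)
crop(S,130,180,250,310,"s2c",5); crop(c,390,100,490,200,"t2c",6); go(.645,-.253,.15,np.pi/2-.232)
E
```

```text
[ 0.64280599 -0.25286266  0.1465405 ] 0.38297121585464083 [-0.9111505   0.55204357 -1.57294815] [-0.44687536  0.41177261  1.28816141 -0.00385688  1.44067289 -1.78520668]
shift [-0.0023  0.0017 -0.0018] twist -0.0009 alt 1.9991 | curyaw 1.3374 j6 -1.785 rows>= 1.0
```

View pics/t2c.png

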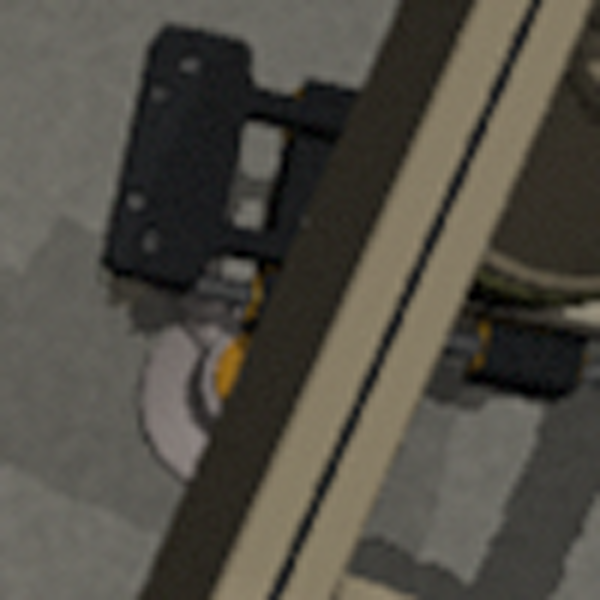

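View pics/s2c.png

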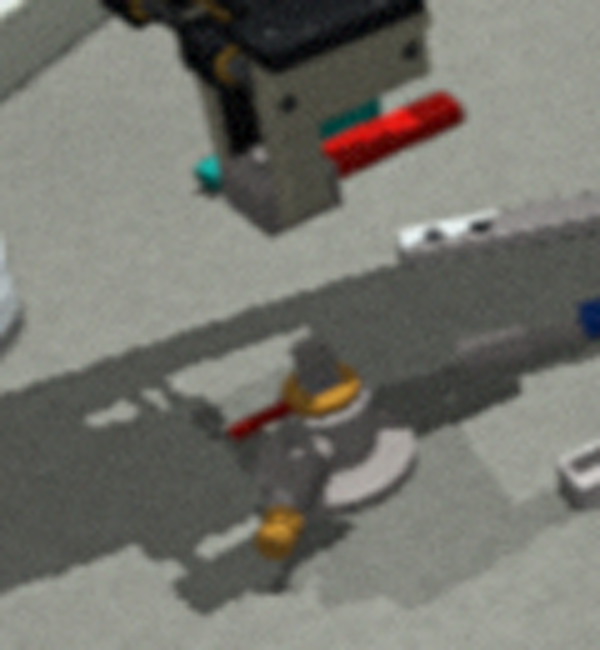

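```bash
python3 - <<'E'
from h import *
c=dict(np.load("top0.npz"));S=dict(np.load("scene0.npz"))
def collar(c,box,nm):
    x0,y0,x1,y1=box; k=8
    im=cv2.resize(c["img"][y0:y1,x0:x1],None,fx=k,fy=k,interpolation=cv2.INTER_CUBIC); hsv=cv2.cvtColor(im,cv2.COLOR_RGB2HSV)
    m=((hsv[...,0]>13)&(hsv[...,0]<30)&(hsv[...,1]>110)&(hsv[...,2]>70)).astype(np.uint8)
    b=max(blobs(m),key=lambda b:b[0]); cs=cv2.findContours(b[3].astype(np.uint8),cv2.RETR_EXTERNAL,cv2.CHAIN_APPROX_NONE)[0][0]
    el=cv2.fitEllipse(cv2.convexHull(cs)); uv=(np.array(el[0])+.5)/k-.5+[x0,y0]
    print(nm,uv,np.array(el[1])/k,"axis@.048",ray(c,uv,.048)[0], "@.046",ray(c,uv,.046)[0])
    cv2.ellipse(im,el,(0,0,255),1); cv2.imwrite(f"pics/el_{nm}.png",im[:,:,::-1])
    # stem predicted top for hypothesised axis
    return uv
a=collar(c,(418,150,450,178),"top"); b=collar(S,(180,245,210,268),"scene")
for nm,cc in (("top",c),("scene",S)):
  print(nm,proj(cc,[[.645,-.2515,.048],[.645,-.2515,.072]]))
D=depthpts(c)
for nm,cc in (("top",c),("scene",S)):
  D=depthpts(cc); sel=(abs(D[...,0]-.645)<.03)&(abs(D[...,1]+.252)<.03)&(D[...,2]>.066)&(D[...,2]<.078)
  print(nm,"stem-top pts",sel.sum(),D[sel].mean(0))
E
```

```text
top [433.41402245 162.36884499] [15.65111446 16.26415253] axis@.048 [ 0.6447445  -0.25169961  0.048     ] @.046 [ 0.64515051 -0.25217987  0.046     ]
scene [193.59324646 257.23413277] [10.47051525 15.81022835] axis@.048 [ 0.64767876 -0.24694037  0.048     ] @.046 [ 0.64605879 -0.24902303  0.046     ]
top [[433.31867848 162.25157643]
 [436.0263939  159.91254439]]
scene [[192.97616423 255.91355133]
 [191.09221179 247.41484187]]
top stem-top pts 49 [ 0.64278315 -0.24989422  0.0716923 ]
scene stem-top pts 37 [ 0.64792237 -0.24828699  0.06993974]
```

View pics/el_top.png

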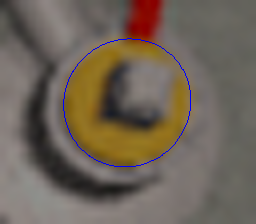

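View pics/el_scene.png

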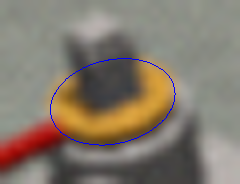

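```bash
python3 - <<'E'
from h import *
c=dict(np.load("top0.npz"));S=dict(np.load("scene0.npz"));S2=dict(np.load("s2.npz"))
# compare patch & key lever centroids
for col,z in (("red",.004),("orange",.004),("blue",.004),("green",.004),("yellow",.004)):
    a=[ray(c,b[1],z)[0] for b in blobs(mask(c["img"],col))]; d=[ray(S,b[1],z)[0] for b in blobs(mask(S["img"],col))]
    for p in a:
        q=min(d,key=lambda q:np.linalg.norm(q-p)); 
        if np.linalg.norm(q-p)<.02: print(col,p[:2].round(4),((q-p)[:2]*1000).round(1))
# held lever in s2
b=max(blobs(mask(S2["img"],"red",vmin=80)),key=lambda b:b[0]); print(b[0],b[1],b[2])
P=np.array([.6428,-.2529]); z=.1465+.010-.003
yaw=1.3374; ty=np.array([np.cos(yaw),np.sin(yaw)]); tx=np.array([-ty[1]*-1*-1,0])
tx=np.array([-np.sin(yaw),np.cos(yaw)]) ; print("tool x",tool()[2][:,0],tx)
for d in (0,.0022):
  k=P+tx*d
  for zz in (z,):
    # lever direction = tool x (lever is at 160deg when yaw 70deg)
    print(d,"end top/bot",proj(S2,[[*(k+tx*.088),zz+.006],[*(k+tx*.088),zz-.006],[*(k+tx*.088+ty*.009),zz+.006],[*(k+tx*.088-ty*.009),zz+.006],[*(k+tx*.088+ty*.009),zz-.006]]).round(1).tolist())
crop(S2,180,190,230,220,"lev",16)
E
```

```text
red [0.6968 0.1529] [-4.9  2.9]
red [ 0.3563 -0.3464] [-6.9 -0.8]
orange [0.6387 0.1574] [-5.   3.4]
orange [0.4521 0.3257] [-5.6 -2.3]
blue [0.5816 0.0456] [-3.1  4.1]
blue [ 0.4692 -0.1919] [-3.7 -1. ]
green [0.5422 0.1648] [-5.2  2.5]
green [ 0.5016 -0.1088] [-4.5 -1.4]
yellow [0.4851 0.0527] [-3.1  4.9]
yellow [ 0.4012 -0.2564] [-2.9 -0.6]
173 [207.17919075 205.58381503] ((207.6170654296875, 205.753662109375), (7.7525763511657715, 28.286428451538086), 65.224853515625)
tool x [-0.97287434  0.23131791 -0.00274478] [-0.97288649  0.23128309]
0 end top/bot [[219.1, 197.9], [219.9, 202.5], [221.5, 199.5], [216.8, 196.4], [222.2, 204.1]]
0.0022 end top/bot [[220.0, 197.6], [220.7, 202.2], [222.3, 199.1], [217.7, 196.0], [223.1, 203.7]]
```

View pics/lev.png

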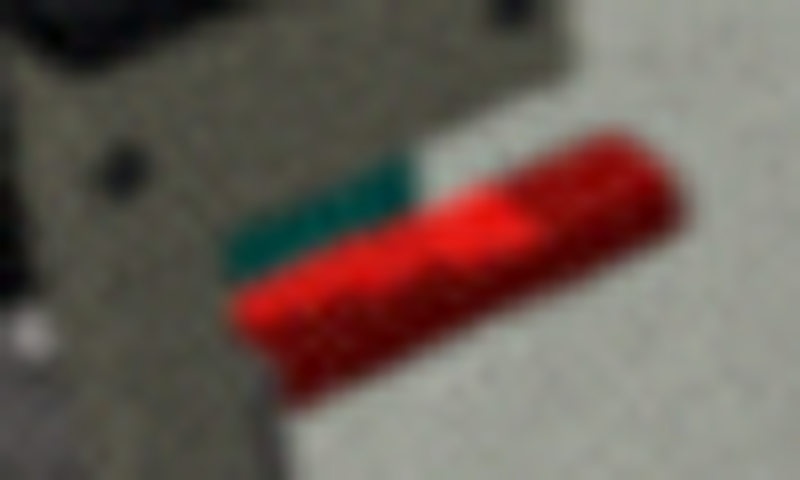

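```bash
python3 - <<'E'
from h import *
go(.6463,-.2515,.084,np.pi/2-.232)
E
```

```text
shift [-0.0033  0.0044  0.0862] twist -0.0009 alt 1.9991 | curyaw 1.3374 j6 -1.785 rows>= 2.0
```

Request:
apply_moves --commands '[[25,[-0.0033,0.0044,0.04],0],[25,[-0.0033,0.0044,0.07],0],[25,[-0.0033,0.0044,0.0862],0],[25,[-0.0033,0.0044,0.0862],0],[25,[-0.0033,0.0044,0.0862],0]]'

```text
clock: 5.6
position: [0.6462, -0.2523, 0.0851]
eef_rot: [0.002, 0.117, 0.993, -0.002]
force: [1.5, 0.2, -0.4]
width: 0.38
```

```bash
python3 - <<'E'
from h import *
S=cap("scene","s3");np.savez("s3.npz",**S)
crop(S,160,210,240,290,"s3c",8); go(.6463,-.2515,.078,np.pi/2-.232)
E
```

```text
shift [0.0011 0.001  0.0105] twist -0.0013 alt 1.9987 | curyaw 1.3367 j6 -1.78 rows>= 1.0
```

View pics/s3c.png

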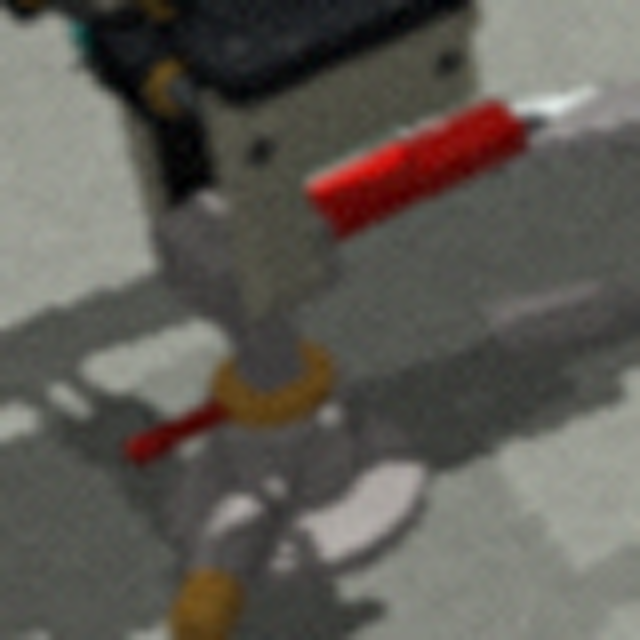

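Request:
apply_moves --commands '[[25,[0.001,0.001,0.006],0],[25,[0.001,0.001,0.01],0],[25,[0.001,0.001,0.014],0],[25,[0.001,0.001,0.014],0]]'

```text
clock: 6.05
position: [0.6461, -0.2513, 0.0748]
eef_rot: [0.002, 0.117, 0.993, -0.003]
force: [0.1, 0.4, -1.3]
width: 0.385
```

Request:
apply_moves --commands '[[25,[0,0,0.002],0],[25,[0,0,0.004],0],[25,[0,0,0.004],0]]'

```text
clock: 6.35
position: [0.6464, -0.2514, 0.0717]
eef_rot: [0.002, 0.117, 0.993, -0.003]
force: [1.6, -0.7, -2.8]
width: 0.386
```

Request:
apply_moves --commands '[[25,[0,0,0.002],0],[25,[0,0,0.004],0],[25,[0,0,0.004],0]]'

```text
clock: 6.65
position: [0.6465, -0.2515, 0.0685]
eef_rot: [0.002, 0.117, 0.993, -0.003]
force: [2.5, -0.2, -2.4]
width: 0.382
```

Request:
apply_moves --commands '[[25,[0,0,0.003],0],[25,[0,0,0.006],0],[25,[0,0,0.006],0]]'

```text
clock: 6.95
position: [0.6465, -0.2514, 0.0636]
eef_rot: [0.002, 0.117, 0.993, -0.003]
force: [2.6, -1.0, -3.2]
width: 0.382
```

```bash
python3 - <<'E'
from h import *
S=cap("scene","s4")
crop(S,160,210,240,290,"s4c",8)
E
```

```text
(no output)
```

View pics/s4c.png

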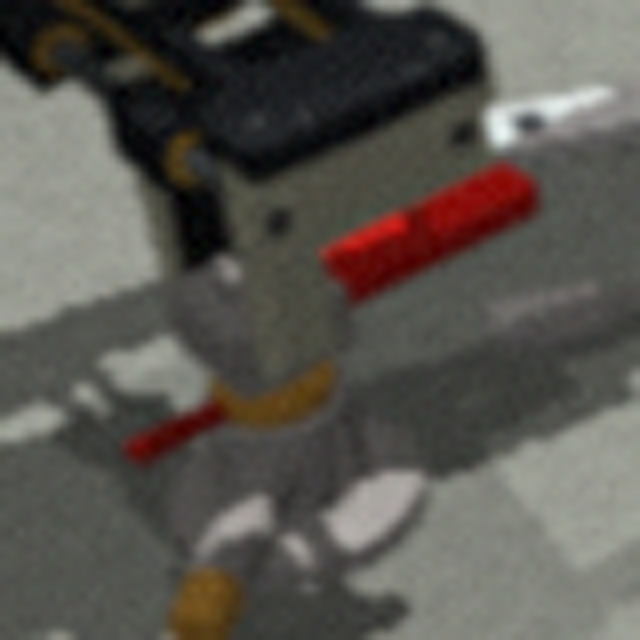

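Request:
apply_moves --commands '[[25,[0,0,0.004],0],[25,[0,0,0.008],0],[25,[0,0,0.011],0],[25,[0,0,0.011],0]]'

```text
clock: 7.4
position: [0.6466, -0.2514, 0.055]
eef_rot: [0.002, 0.117, 0.993, -0.003]
force: [2.8, -0.2, -3.5]
width: 0.385
```

Request:
apply_moves --commands '[[25,[0,0,0.002],0],[25,[0,0,0.004],0],[25,[0,0,0.004],0]]'

```text
clock: 7.7
position: [0.6467, -0.2515, 0.0531]
eef_rot: [0.002, 0.117, 0.993, -0.003]
force: [-2.2, 0.6, 5.4]
width: 0.38
```

Request:
apply_moves --commands '[[25,[0,0,0.001],0],[25,[0,0,0.001],0],[25,[0,0,0.001],0],[25,[0,0,0.001],0.06],[25,[0,0,0.001],0.12],[25,[0,0,0.001],0.18],[25,[0,0,0.001],0.24],[25,[0,0,0.001],0.3]]'

```text
clock: 8.5
position: [0.6468, -0.2524, 0.0532]
eef_rot: [0.003, 0.347, 0.938, -0.003]
force: [-2.3, -2.7, 4.7]
width: 0.383
```

```bash
python3 - <<'E'
from h import *
s=robot.state(); print(s["position"],s["wrist_torque"],s["force"]); go(.6467,-.2515,.052,np.pi/2-.232)
c=dict(np.load("top0.npz")); a=ray(c,[415.5,134.5],.026)[0]; d=a-[.645,-.2515,.026]; print("nozzle deg",np.degrees(np.arctan2(d[1],d[0])),np.linalg.norm(d))
E
```

```text
[ 0.64675403 -0.25243423  0.05318078] [-0.54822363  0.4851921   0.10307708] [-2.32250331 -2.72147238  4.68433301]
shift [0.0009 0.0009 0.0016] twist -0.3037 alt 1.6963 | curyaw 0.8618 j6 -1.304 rows>= 4.0
nozzle deg 26.24832154706225 0.07394875098244308
```

Request:
apply_moves --commands '[[25,[0.001,0.001,0.001],0.06],[25,[0.001,0.001,0.001],0.12],[25,[0.001,0.001,0.001],0.18],[25,[0.001,0.001,0.001],0.22],[25,[0.001,0.001,0.001],0.22]]'

```text
clock: 9.0
position: [0.646, -0.253, 0.0531]
eef_rot: [0.004, 0.504, 0.863, -0.003]
force: [-4.3, -3.7, 6.8]
width: 0.383
```

```bash
python3 - <<'E'
from h import *
s=robot.state(); print(s["position"],s["wrist_torque"],s["force"]); go(.6467,-.2515,.052,np.pi/2-.232)
S=cap("scene","s5")
crop(S,160,210,240,290,"s5c",8)
E
```

```text
[ 0.64600319 -0.25299847  0.05314049] [-0.82710207  1.04439394  0.05146464] [-4.32139079 -3.70495963  6.78164756]
shift [0.0013 0.0018 0.0015] twist -0.5256 alt 1.4744 | curyaw 0.5133 j6 -0.955 rows>= 6.0
```

View pics/s5c.png

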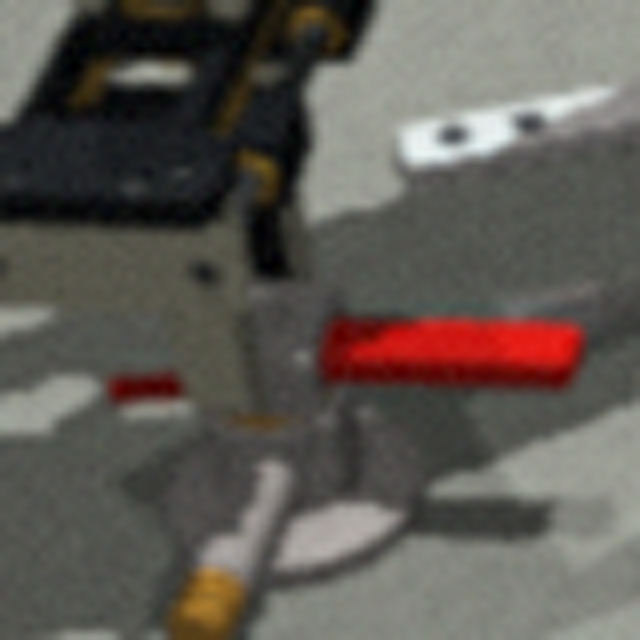

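Request:
apply_moves --commands '[[25,[0.001,0.001,0.001],0.03],[25,[0.001,0.001,0.001],0.06],[25,[0.001,0.001,0.001],0.06]]'

```text
clock: 9.35
position: [0.6458, -0.2532, 0.0531]
eef_rot: [0.004, 0.545, 0.839, -0.004]
force: [-4.9, -2.9, 6.2]
width: 0.384
```

```bash
python3 - <<'E'
from h import *
s=robot.state(); print(s["wrist_torque"],s["force"]); go(.6467,-.2515,.052,np.pi/2-.232)
E
```

```text
[-0.53139219  0.96079924  0.02023359] [-4.9030407  -2.85021357  6.21953342]
shift [0.0016 0.002  0.0015] twist -0.5858 alt 1.4142 | curyaw 0.4186 j6 -0.859 rows>= 7.0
```

Request:
apply_moves --commands '[[25,[0,0,0.001],0.03],[25,[0,0,0.001],0.06],[25,[0,0,0.001],0.06]]'

```text
clock: 9.65
position: [0.6455, -0.2534, 0.0532]
eef_rot: [0.004, 0.584, 0.812, -0.004]
force: [-4.1, 1.0, 7.0]
width: 0.381
```

```bash
python3 - <<'E'
from h import *
s=robot.state(); print(s["wrist_torque"],s["force"]); go(.6467,-.2515,.052,np.pi/2-.232)
E
```

```text
[0.13962258 0.85220383 0.35287531] [-4.08801045  0.96200496  7.04621691]
shift [0.0019 0.0023 0.0015] twist -0.6466 alt 1.3534 | curyaw 0.3231 j6 -0.763 rows>= 7.0
```

Request:
apply_moves --commands '[[25,[0,0,0.001],0.02],[25,[0,0,0.001],0.04],[25,[0,0,0.001],0.04]]'

```text
clock: 9.95
position: [0.6453, -0.2535, 0.0532]
eef_rot: [0.004, 0.609, 0.793, -0.004]
force: [-3.0, 1.1, 6.6]
width: 0.385
```

```bash
python3 - <<'E'
from h import *
s=robot.state(); print(s["wrist_torque"],s["force"]); go(.6467,-.2515,.052,np.pi/2-.232)
S=cap("scene","s6")
crop(S,160,210,240,290,"s6c",8); np.savez("s6.npz",**S)
m=blobs(mask(S["img"],"red",vmin=40),10)
for b in m: print(b[0],b[1],b[2])
E
```

```text
[0.11467633 0.73066526 0.89438328] [-2.97604764  1.14143367  6.6229313 ]
shift [0.0021 0.0025 0.0015] twist -0.6865 alt 1.3135 | curyaw 0.2605 j6 -0.7 rows>= 8.0
264 [213.98863636 256.99242424] ((213.60752868652344, 256.9264221191406), (31.390480041503906, 8.722990989685059), 10.619654655456543)
14 [177.07142857 256.71428571] ((177.09999084472656, 256.79998779296875), (2.8460497856140137, 4.110960960388184), 71.56504821777344)
171 [336.19883041 359.66666667] ((335.9999694824219, 359.5000305175781), (21.582042694091797, 8.310327529907227), 29.74488067626953)
```

View pics/s6c.png

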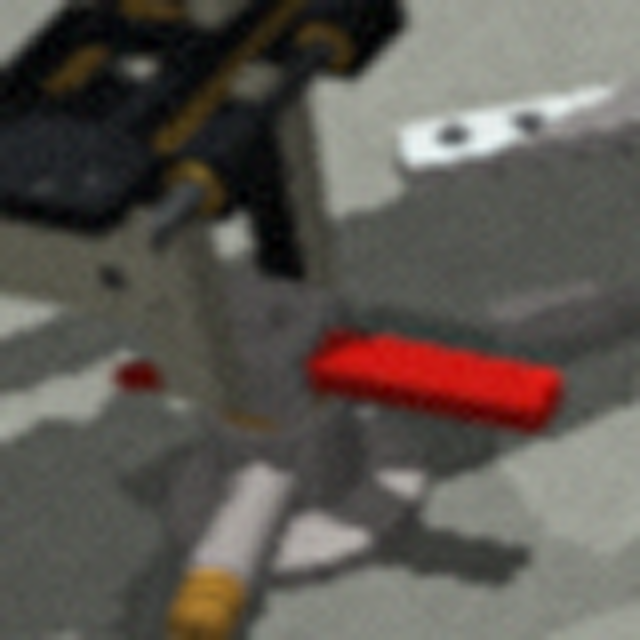

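Request:
apply_moves --commands '[[25,[0,0,0.001],0.01],[25,[0,0,0.001],0.01],[25,[0,0,0.001],0.01],[25,[0,0,0.001],0.01],[25,[0,0,0],-0.02],[25,[0,0,0],-0.045],[25,[0,0,0],-0.045]]'

```text
clock: 10.7
position: [0.6454, -0.2534, 0.0532]
eef_rot: [0.004, 0.58, 0.814, -0.004]
force: [0.8, -0.1, 1.3]
width: 0.384
```

```bash
python3 - <<'E'
from h import *
s=robot.state(); print(s["wrist_torque"],s["force"]); go(.6467,-.2515,.052,np.pi/2-.232)
E
```

```text
[ 0.1503438  -0.01183649  0.19478652] [ 0.83648353 -0.11925093  1.32239779]
shift [0.0018 0.0024 0.0016] twist -0.6405 alt 1.3595 | curyaw 0.3327 j6 -0.773 rows>= 7.0
```

Torque is relieved; lift the key straight off.

Request:
apply_moves --commands '[[25,[0,0,-0.01],0],[25,[0,0,-0.02],0],[25,[0,0,-0.035],0],[25,[0,0,-0.05],0],[25,[0,0,-0.08],0],[25,[0,0,-0.12],0],[25,[0,0,-0.16],0],[25,[0,0,-0.16],0]]'

```text
clock: 11.5
position: [0.6478, -0.2532, 0.18]
eef_rot: [0.009, 0.581, 0.814, -0.003]
force: [0.1, -0.4, 0.3]
width: 0.383
```

```bash
python3 - <<'E'
from h import *
s=robot.state(); print(s["position"],s["wrist_torque"],s["force"],s["width"])
S=cap("scene","s7"); c=cap("top","t7"); crop(S,120,130,280,290,"s7c",5);crop(c,390,100,490,200,"t7c",6)
T=np.load("tray.npz"); k=T["R"]@[-.008,-.125]+T["t"]; print("key c target",k)
go(.66,-.1,.17,T["yaw"]-np.pi/2)
E
```

```text
[ 0.64779635 -0.25322204  0.18004232] [-0.12180711 -0.04526476  0.00170044] [ 0.10645202 -0.40101541  0.26171972] 0.3832625372913389
key c target [0.69084416 0.0871129 ]
shift [0.1857 0.0843 0.0032] twist 0.2612 alt -1.7388 | curyaw 0.3321 j6 -0.772 rows>= 4.0
```

View pics/s7c.png

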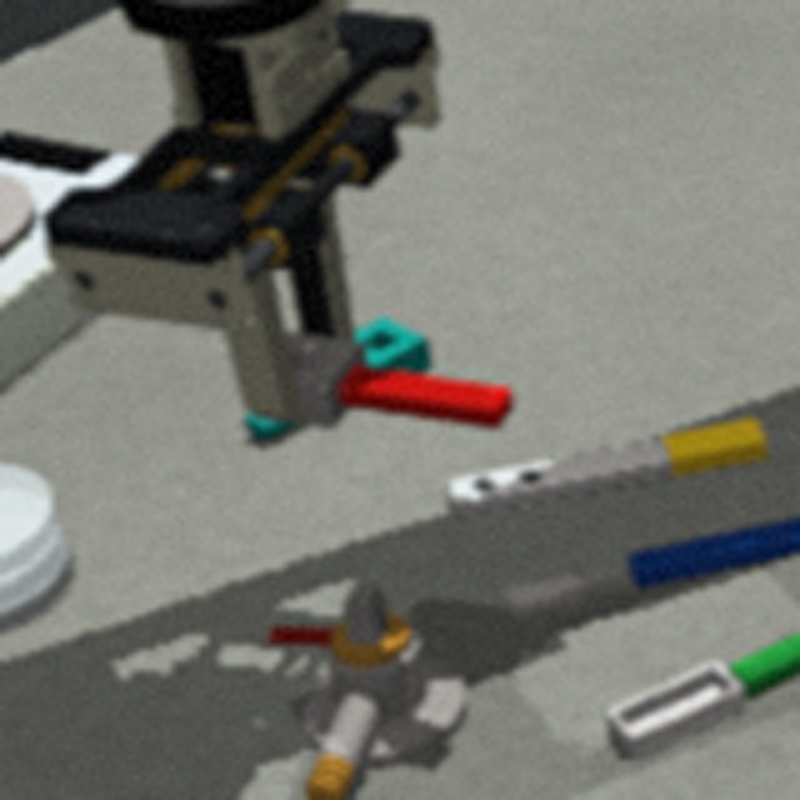

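View pics/t7.png

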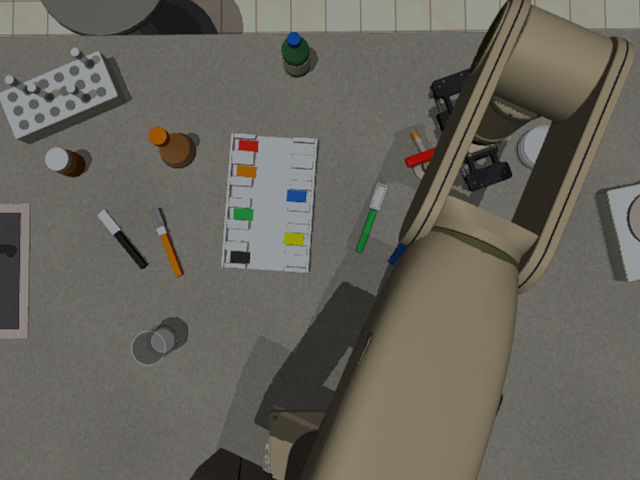

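```bash
python3 - <<'E'
from h import *
go(.6917,.0868,.17,-.078)
E
```

```text
shift [4.073e-01 2.055e-01 3.000e-04] twist 0.2611 alt -1.7389 | curyaw 0.3321 j6 -0.772 rows>= 7.0
```

Request:
apply_moves --commands '[[25,[0.05,0.025,0],0.04],[25,[0.11,0.055,0],0.08],[25,[0.17,0.085,0],0.12],[25,[0.23,0.115,0],0.16],[25,[0.29,0.145,0],0.2],[25,[0.35,0.175,0],0.24],[25,[0.407,0.2055,0],0.261],[25,[0.407,0.2055,0],0.261]]'

```text
clock: 12.4
position: [0.6902, 0.0937, 0.1672]
eef_rot: [0.004, 0.732, 0.681, -0.004]
force: [0.5, -0.5, -1.4]
width: 0.385
```

```bash
python3 - <<'E'
from h import *
s=robot.state(); print(s["position"],s["eef_rot"],s["width"])
go(.6917,.0868,.07,-.078)
S=cap("scene","s8"); c=cap("top","t8")
E
```

```text
[0.69017449 0.09369708 0.16720858] [ 0.00358312  0.73235818  0.68090047 -0.00363413] 0.3846415077501804
shift [-0.0077  0.0027  0.1297] twist 0.0033 alt -1.9967 | curyaw -0.0728 j6 0.141 rows>= 2.0
```

View pics/s8.png

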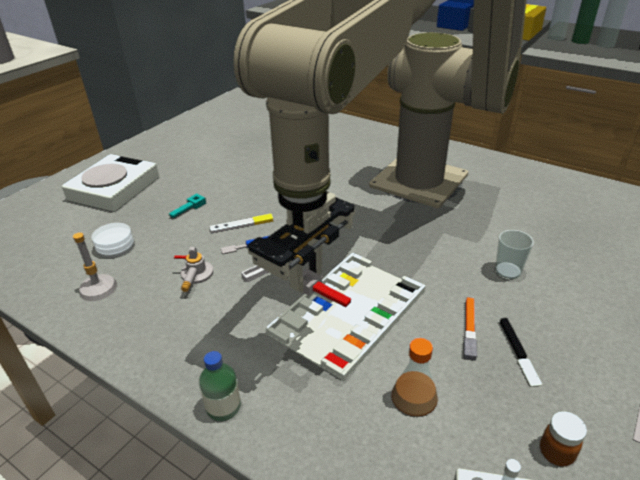

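View pics/t8.png

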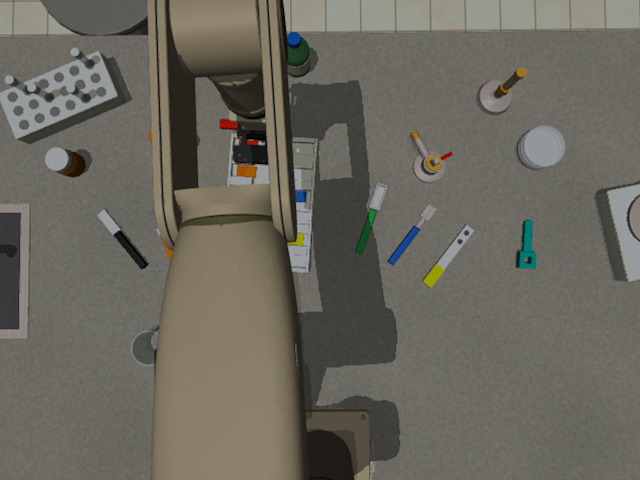

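Request:
apply_moves --commands '[[25,[-0.0077,0.0027,0.05],0.003],[25,[-0.0077,0.0027,0.1],0.003],[25,[-0.0077,0.0027,0.13],0.003],[25,[-0.0077,0.0027,0.17],0.003],[25,[-0.0077,0.0027,0.18],0.003],[25,[-0.0077,0.0027,0.18],0.003]]'

```text
clock: 13.1
position: [0.6897, 0.0788, 0.03]
eef_rot: [0.003, 0.735, 0.678, -0.007]
force: [-0.1, -0.1, -1.0]
width: 0.385
```

```bash
python3 - <<'E'
from h import *
s=robot.state(); print(s["position"],s["eef_rot"],s["width"])
go(.6917,.0868,.011,-.078)
S=cap("scene","s9"); c=cap("top","t9"); crop(S,240,260,360,380,"s9c",5); crop(c,395,110,470,200,"valve9",8)
p=[b for b in blobs(mask(c["img"],"red")) if 425<b[1][0]<455][0]
v,u=np.nonzero(p[3]);P=ray(c,np.c_[u,v],.048)[:,:2]; e=np.linalg.svd(P-P.mean(0))[2][0];print("ptr",P.mean(0),"deg",np.degrees(np.arctan2(e[1],e[0])))
E
```

```text
[0.68974495 0.07877629 0.02997351] [ 0.00310968  0.73518757  0.67782459 -0.00658684] 0.38459491303951343
shift [0.0112 0.0018 0.0251] twist -0.002 alt 1.998 | curyaw -0.0812 j6 0.132 rows>= 1.0
ptr [ 0.65958469 -0.27918114] deg 120.22500039679423
```

View pics/s9c.png

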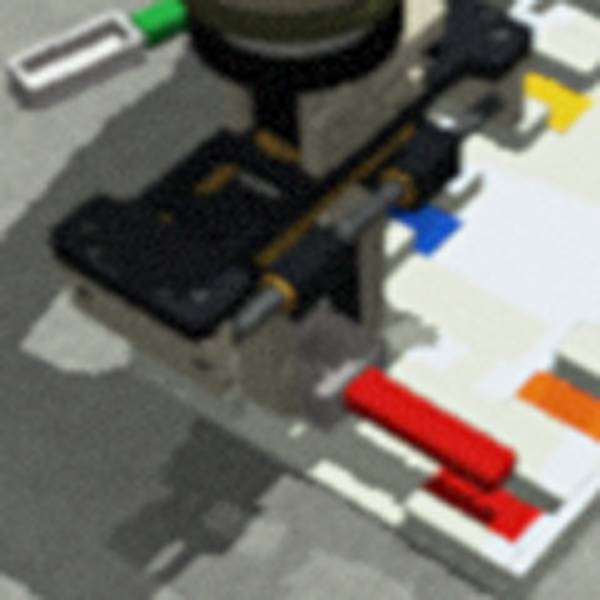

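View pics/valve9.png

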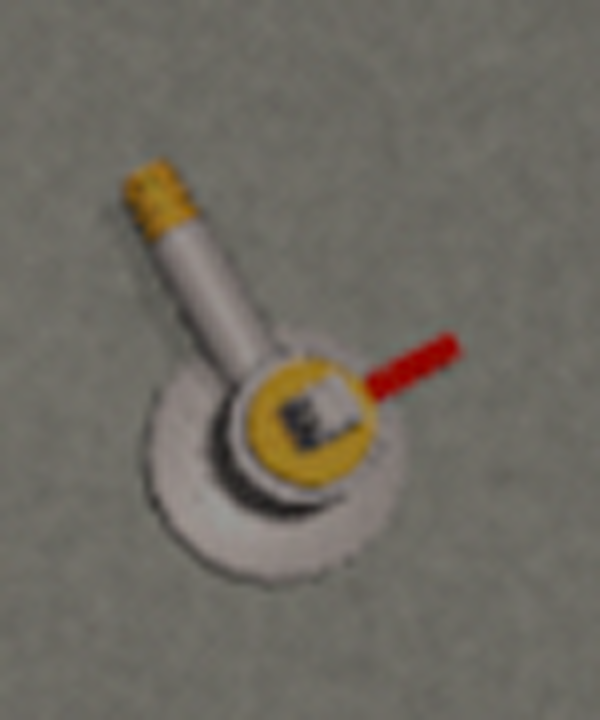

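```bash
python3 - <<'E'
from h import *
c=eyes.capture("top"); x0,y0=395,110;k=8
im=cv2.resize(c["img"][110:200,395:470],None,fx=k,fy=k,interpolation=cv2.INTER_CUBIC)
def dirn(m,z):
    b=max(blobs(m.astype(np.uint8)),key=lambda b:b[0]); v,u=np.nonzero(b[3]); P=ray(c,np.c_[(u+.5)/k-.5+x0,(v+.5)/k-.5+y0],z)[:,:2]
    e=np.linalg.svd(np.cov((P-P.mean(0)).T))[2][0]; return P.mean(0),np.degrees(np.arctan2(e[1],e[0]))
m=mask(im,"red",120,50); print("ptr",dirn(m,.049))
hsv=cv2.cvtColor(im,cv2.COLOR_RGB2HSV)
# nozzle: grey bright pipe between rows 230..340
g=(hsv[...,2]>95)&(hsv[...,1]<60); g[:225]=0; g[335:]=0; g[:,300:]=0; g[:,:140]=0
print("pipe",dirn(g,.026))
mid=[(u.mean()) for u in [np.nonzero(g[r])[0] for r in range(228,330,10)]]; print(np.round(mid,1), np.degrees(np.arctan(np.polyfit(np.arange(228,330,10),mid,1)[0])))
t=(hsv[...,0]>13)&(hsv[...,0]<30)&(hsv[...,1]>110)&(hsv[...,2]>60); t[245:]=0; q=dirn(t,.026)[0]; d=q-[.645,-.2517]; print("tip",q,np.degrees(np.arctan2(d[1],d[0])))
E
```

```text
ptr (array([ 0.65945606, -0.2792151 ]), np.float64(118.16205953852376))
pipe (array([ 0.68991049, -0.23786958]), np.float64(65.58166649115297))
[238.5 231.  229.5 231.5 234.5 237.5 233.9 242.5 236.9 224.8 228.4] -1.6527692527295896
tip [ 0.71144152 -0.21620699] 28.11109660215891
```

Request:
apply_moves --commands '[[25,[0.0112,0.0018,0],0],[25,[0.0112,0.0018,0],0],[25,[0.0112,0.0018,0.012],0],[25,[0.0112,0.0018,0.02],0],[25,[0.0112,0.0018,0.026],0],[25,[0.0112,0.0018,0.026],0]]'

```text
clock: 13.85
position: [0.6941, 0.0877, 0.0134]
eef_rot: [0.005, 0.735, 0.678, -0.005]
force: [-0.1, -0.2, -0.8]
width: 0.381
```

```bash
python3 - <<'E'
from h import *
S=cap("scene","s10");  crop(S,240,260,360,380,"s10c",5)
go(.6917,.0868,.009,-.078)
E
```

```text
shift [-0.0014 -0.0035  0.0065] twist -0.0015 alt 1.9985 | curyaw -0.0803 j6 0.144 rows>= 1.0
```

View pics/s10c.png

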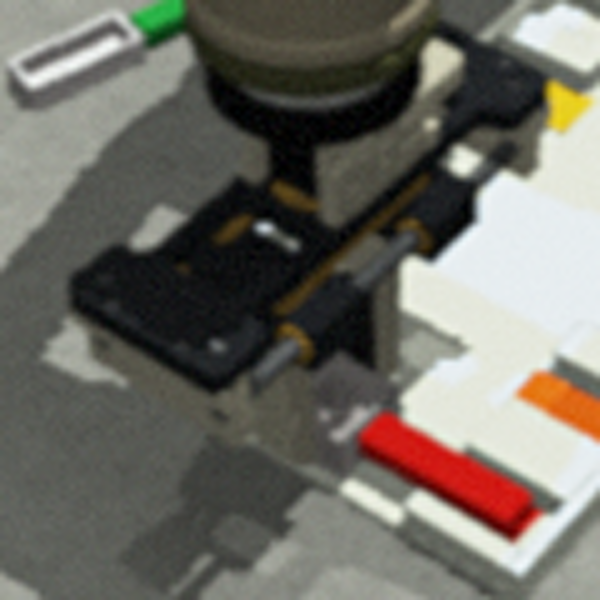

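Request:
apply_moves --commands '[[25,[0,-0.0025,0.003],0],[25,[0,-0.0025,0.005],0],[25,[0,-0.0025,0.005],0],[50,[0,-0.0025,0.005],0],[50,[0,-0.0025,0.005],0],[50,[0,-0.0025,0.003],0],[50,[0,-0.0025,0.003],0]]'

```text
clock: 14.6
position: [0.6929, 0.0879, 0.0122]
eef_rot: [0.005, 0.735, 0.678, -0.004]
force: [-0.2, -0.2, 1.0]
width: 0.532
```

Request:
apply_moves --commands '[[50,[0,0,-0.03],0],[50,[0,0,-0.08],0],[50,[0,0,-0.14],0],[50,[0,0,-0.2],0],[50,[0,0,-0.2],0]]'

```text
clock: 15.1
position: [0.6975, 0.0903, 0.1724]
eef_rot: [0.01, 0.735, 0.678, 0.002]
force: [0.4, 0.2, 1.1]
width: 0.539
```

```bash
python3 - <<'E'
from h import *
s=robot.state(); print(s["position"],s["eef_rot"],s["width"])
S=cap("scene","s11"); c=cap("top","t11"); crop(S,240,260,360,380,"s11c",5)
E
```

```text
[0.69745243 0.09026686 0.17238519] [0.00967993 0.73489244 0.67811279 0.00156447] 0.5394363385013337
```

View pics/s11c.png

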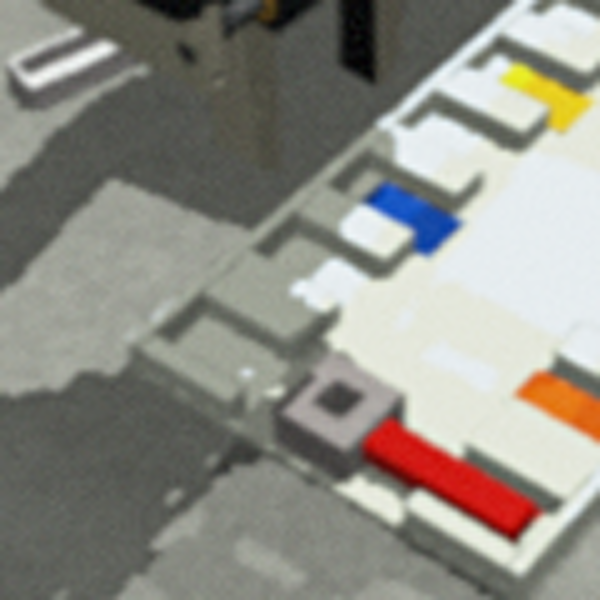

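View pics/t11.png

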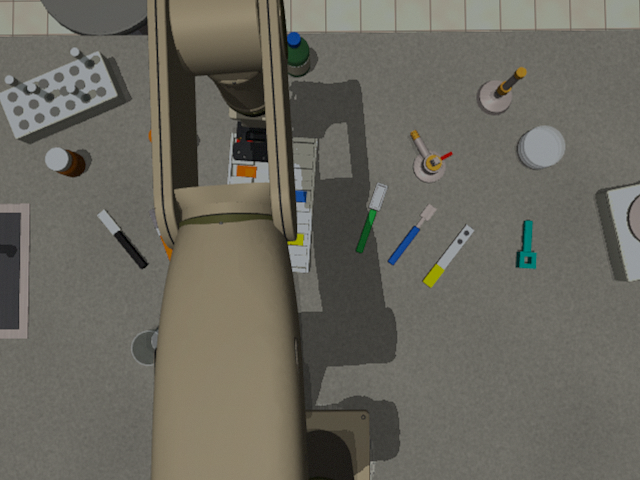

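```bash
cat >> h.py <<'E'
HCOL=dict(scoop="green",spatula="blue",bracket="yellow",brush="orange",stirrer="black")
TGT=dict(scoop=(1,29),spatula=(-1,-19),bracket=(-1,77),brush=(1,-67),stirrer=(1,125))
HT=dict(scoop=.014,spatula=.014,bracket=.010,brush=.014,stirrer=.014)
def toolpose(c,name,near=None,z0=0):
    img=c["img"]; col=HCOL[name]
    if col=="black":
        h=cv2.cvtColor(img,cv2.COLOR_RGB2HSV); m=(h[...,2]<45).astype(np.uint8)
    else: m=mask(img,col,vmin=40)
    cand=[]
    for b in blobs(m,60):
        (w,h2)=b[2][1]; 
        if max(w,h2)<1.7*min(w,h2): continue
        P=ray(c,b[1],HT[name]+z0)[0]
        if near is not None and np.linalg.norm(P[:2]-near)>.08: continue
        cand.append((b,P))
    out=[]
    for b,P in cand:
        v,u=np.nonzero(b[3]); Q=ray(c,np.c_[u,v],HT[name]+z0)[:,:2]; q=Q.mean(0)
        e=np.linalg.svd(np.cov((Q-q).T))[2][0]; pr=(Q-q)@e; wd=(Q-q)@np.array([-e[1],e[0]])
        L=pr.max()-pr.min()
        # far-end direction: brighter/non-table pixels beyond the handle: use depth-free test: local contrast
        g=cv2.cvtColor(img,cv2.COLOR_RGB2GRAY).astype(float); sc=[]
        for s in (1,-1):
            pts=proj(c,[[*(q+s*e*(L/2+t)),.01+z0] for t in np.arange(.02,.06,.004)]); val=[g[int(round(y)),int(round(x))] for x,y in pts]; sc.append(np.std(val)+abs(np.mean(val)-np.median(g)))
        s=1 if sc[0]>sc[1] else -1
        d=e*s; endp=q+d*((pr*s).min()-.001)  # handle outer end
        ctr=endp+d*.08
        out.append(dict(n=b[0],px=b[1].round(1),L=round(L,4),W=round(wd.max()-wd.min(),4),yaw=np.arctan2(d[1],d[0]),ctr=ctr,sc=np.round(sc,1)))
    return out
def target(name):
    T=np.load("tray.npz"); s,y=TGT[name]; p=T["R"]@[0,y/1000]+T["t"]; yaw=float(T["yaw"])+(np.pi if s>0 else 0); yaw=(yaw+np.pi)%(2*np.pi)-np.pi; return p,yaw
E
python3 - <<'E'
from h import *
c=eyes.capture("top")
c0=dict(np.load("top0.npz"))
for n in HCOL:
    print(n,"TARGET",target(n))
    for cc in (c0,c):
        for o in toolpose(cc,n):
            if not(225<o["px"][0]<315) and o["L"]<.11: print("   ",{k:(np.round(v,4) if k not in("px",) else v) for k,v in o.items()})
E
```

```text
scoop TARGET (array([0.53793892, 0.10711263]), -1.6489548161523082)
    {'n': np.int32(304), 'px': array([365.8, 230.8]), 'L': np.float64(0.0987), 'W': np.float64(0.0153), 'yaw': np.float64(-0.3482), 'ctr': array([ 0.5291, -0.1181]), 'sc': array([ 3.8, 53.6])}
    {'n': np.int32(308), 'px': array([365.7, 230.8]), 'L': np.float64(0.0988), 'W': np.float64(0.0153), 'yaw': np.float64(-0.351), 'ctr': array([ 0.5289, -0.118 ]), 'sc': array([44.9, 55.9])}
spatula TARGET (array([0.58579239, 0.10336484]), 1.492637837437485)
    {'n': np.int32(314), 'px': array([403.3, 245. ]), 'L': np.float64(0.0982), 'W': np.float64(0.0154), 'yaw': np.float64(-0.6608), 'ctr': array([ 0.4926, -0.2086]), 'sc': array([ 1.5, 30.8])}
    {'n': np.int32(314), 'px': array([403.3, 245. ]), 'L': np.float64(0.0982), 'W': np.float64(0.0154), 'yaw': np.float64(2.4808), 'ctr': array([ 0.4454, -0.1719]), 'sc': array([46.8, 32.5])}
bracket TARGET (array([0.49008546, 0.11086042]), 1.492637837437485)
    {'n': np.int32(253), 'px': array([432.9, 275.4]), 'L': np.float64(0.05), 'W': np.float64(0.0246), 'yaw': np.float64(-0.663
[... 1303 characters left out ...]
, 0.4303]), 'sc': array([ 2.6, 46.9])}
    {'n': np.int32(212), 'px': array([  7.2, 437.3]), 'L': np.float64(0.0627), 'W': np.float64(0.0276), 'yaw': np.float64(-0.7074), 'ctr': array([0.0918, 0.6492]), 'sc': array([ 1.5, 14.8])}Traceback (most recent call last):
  File "<stdin>", line 7, in <module>
  File "h.py", line 66, in toolpose
    pts=proj(c,[[*(q+s*e*(L/2+t)),.01+z0] for t in np.arange(.02,.06,.004)]); val=[g[int(round(y)),int(round(x))] for x,y in pts]; sc.append(np.std(val)+abs(np.mean(val)-np.median(g)))
                                                                                   ~^^^^^^^^^^^^^^^^^^^^^^^^^^^^^
IndexError: index 570 is out of bounds for axis 0 with size 480
```

```bash
python3 - <<'E'
from h import *
go(.53,-.118,.12,1.221)
E
```

```text
shift [-0.2929 -0.1942  0.0594] twist -0.8284 alt 1.1716 | curyaw -0.0803 j6 0.144 rows>= 9.0
```

Request:
apply_moves --commands '[[50,[-0.06,-0.04,0.0],-0.09],[50,[-0.12,-0.08,0],-0.19],[50,[-0.18,-0.12,0.02],-0.28],[50,[-0.24,-0.16,0.04],-0.38],[50,[-0.2929,-0.1942,0.0594],-0.47],[50,[-0.2929,-0.1942,0.0594],-0.57],[50,[-0.2929,-0.1942,0.0594],-0.66],[50,[-0.2929,-0.1942,0.0594],-0.76]]'

```text
clock: 16.05
position: [0.5275, -0.1183, 0.1171]
eef_rot: [-0.0, 0.23, 0.973, -0.006]
force: [0.3, 0.6, 0.4]
width: 0.538
```

```bash
python3 - <<'E'
from h import *
s=robot.state(); print(s["position"],s["eef_rot"],s["joint_pos"][5])
go(.53,-.118,.05,1.221)
c=cap("top","t12"); S=cap("scene","s12")
E
```

```text
[ 0.52746254 -0.11834133  0.11709763] [-2.27379952e-04  2.29841269e-01  9.73209803e-01 -5.96807920e-03] -1.4112037427824535
shift [-0.0026  0.003   0.0894] twist -0.0726 alt 1.9274 | curyaw 1.1069 j6 -1.411 rows>= 2.0
```

View pics/s12.png

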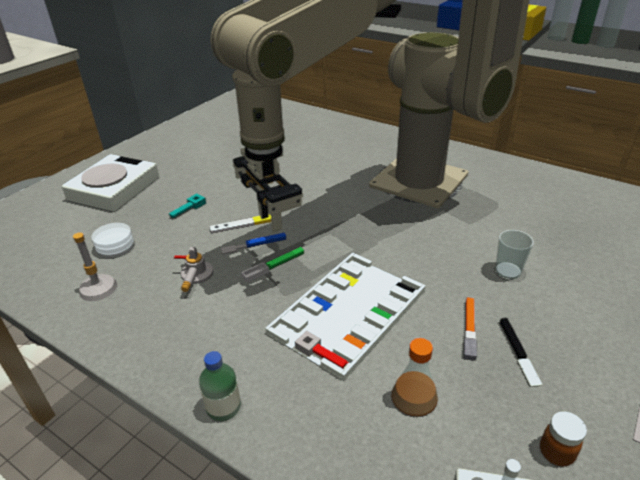

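Request:
apply_moves --commands '[[50,[-0.0026,0.003,0.04],-0.0726],[50,[-0.0026,0.003,0.08],-0.0726],[50,[-0.0026,0.003,0.12],-0.0726],[50,[-0.0026,0.003,0.14],-0.0726],[50,[-0.0026,0.003,0.149],-0.0726],[50,[-0.0026,0.003,0.149],-0.0726]]'

```text
clock: 16.75
position: [0.5301, -0.1177, 0.005]
eef_rot: [-0.001, 0.176, 0.984, -0.006]
force: [-0.5, 0.6, 0.2]
width: 0.537
```

```bash
python3 - <<'E'
from h import *
go(.53,-.118,.005,1.221)
S=cap("scene","s13"); crop(S,220,190,340,290,"s13c",6)
E
```

```text
shift [-0.     -0.0004  0.0001] twist -0.0024 alt 1.9976 | curyaw 1.2172 j6 -1.516 rows>= 1.0
```

View pics/s13c.png

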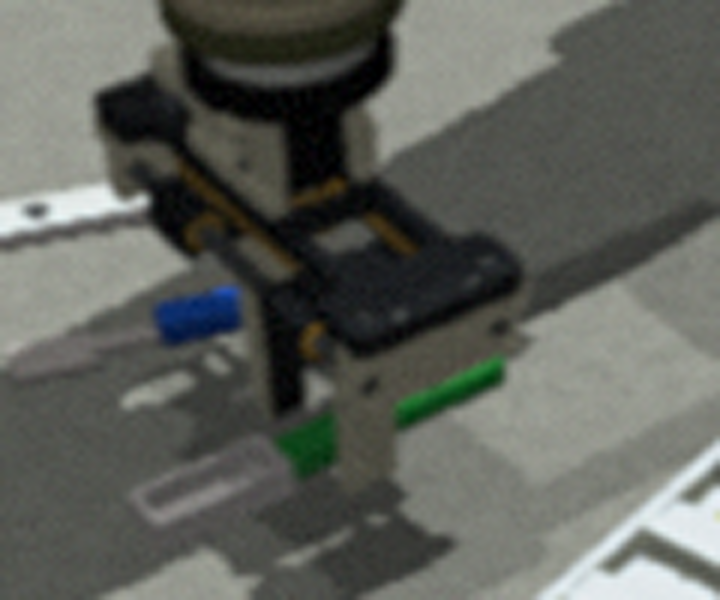

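Request:
apply_moves --commands '[[8,[0,0,0],0],[8,[0,0,0],0],[8,[0,0,0],0],[8,[0,0,0],0],[8,[0,0,0],0],[8,[0,0,0],0]]' --grip_force 35

```text
clock: 17.4
position: [0.5313, -0.1181, 0.0067]
eef_rot: [0.0, 0.176, 0.984, -0.006]
force: [-0.4, 0.2, 2.9]
width: 0.168
```

Request:
apply_moves --commands '[[8,[0,0,-0.03],0],[8,[0,0,-0.08],0],[8,[0,0,-0.13],0],[8,[0,0,-0.16],0],[8,[0,0,-0.16],0]]'

```text
clock: 17.9
position: [0.5341, -0.1175, 0.1309]
eef_rot: [0.004, 0.176, 0.984, -0.007]
force: [0.9, -0.8, -1.1]
width: 0.169
```

```bash
python3 - <<'E'
from h import *
print(target("scoop")); go(.539,.107,.12,-.078)
E
```

```text
(array([0.53793892, 0.10711263]), -1.6489548161523082)
shift [0.0976 0.2832 0.0104] twist 0.8248 alt -1.1752 | curyaw 1.2175 j6 -1.517 rows>= 9.0
```

Request:
apply_moves --commands '[[8,[0.015,0.04,0],0.09],[8,[0.03,0.08,0],0.18],[8,[0.045,0.12,0],0.27],[8,[0.06,0.16,0],0.36],[8,[0.075,0.21,0],0.46],[8,[0.09,0.26,0],0.55],[8,[0.0976,0.2832,0],0.64],[8,[0.0976,0.2832,0],0.73]]'

```text
clock: 18.7
position: [0.5376, 0.1098, 0.1256]
eef_rot: [0.005, 0.683, 0.731, -0.004]
force: [-0.5, -0.0, -1.9]
width: 0.167
```

```bash
python3 - <<'E'
from h import *
s=robot.state(); print(s["position"],s["eef_rot"],s["width"])
go(.540,.107,.06,-.078)
E
```

```text
[0.53760408 0.10983915 0.12557735] [ 0.0054838   0.68263663  0.73072542 -0.00418569] 0.16714970277395033
shift [-0.0028  0.0028  0.0875] twist 0.093 alt -1.907 | curyaw 0.068 j6 0.053 rows>= 2.0
```

Request:
apply_moves --commands '[[8,[-0.0028,0.0028,0.02],0.093],[8,[-0.0028,0.0028,0.05],0.093],[8,[-0.0028,0.0028,0.08],0.093],[8,[-0.0028,0.0028,0.11],0.093],[8,[-0.0028,0.0028,0.115],0.093],[8,[-0.0028,0.0028,0.115],0.093]]'

```text
clock: 19.3
position: [0.5383, 0.1065, 0.0374]
eef_rot: [0.005, 0.734, 0.679, -0.005]
force: [-0.8, 0.2, -0.5]
width: 0.168
```

```bash
python3 - <<'E'
from h import *
go(.540,.107,.012,-.078)
S=cap("scene","s14"); crop(S,250,240,430,375,"s14c",4)
E
```

```text
shift [0.0014 0.0023 0.0338] twist -0.0 alt 2.0 | curyaw -0.0781 j6 0.195 rows>= 1.0
```

View pics/s14c.png

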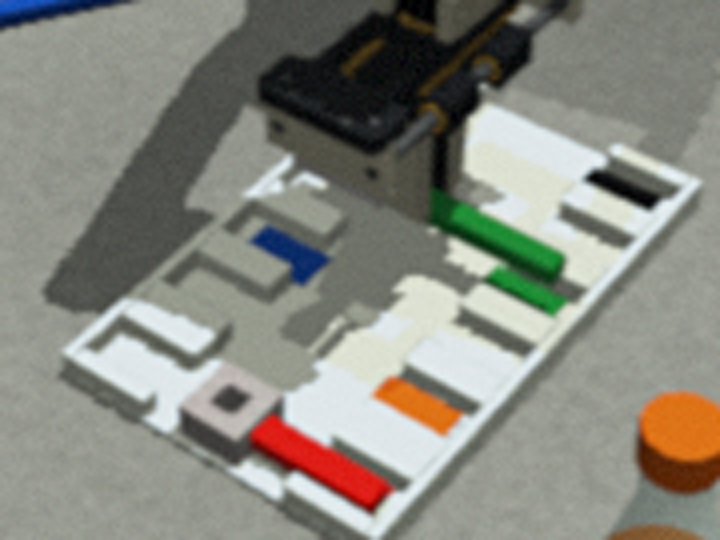

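Request:
apply_moves --commands '[[8,[0.0014,0.0023,0.015],0],[8,[0.0014,0.0023,0.028],0],[8,[0.0014,0.0023,0.035],0],[8,[0.0014,0.0023,0.035],0],[8,[0.0014,0.0023,0.035],0]]'

```text
clock: 19.85
position: [0.5428, 0.1079, 0.0151]
eef_rot: [0.006, 0.734, 0.679, -0.003]
force: [-8.2, 2.0, 17.6]
width: 0.198
```

Request:
apply_moves --commands '[[32,[0,0,0],0],[32,[0,0,0],0],[32,[0,0,0],0],[32,[0,0,-0.05],0],[32,[0,0,-0.1],0],[32,[0,0,-0.16],0],[32,[0,0,-0.16],0]]'

```text
clock: 20.55
position: [0.5469, 0.11, 0.1424]
eef_rot: [0.009, 0.734, 0.679, 0.002]
force: [1.2, 0.0, 0.3]
width: 0.343
```

```bash
python3 - <<'E'
from h import *
S=cap("scene","s15"); crop(S,250,240,430,375,"s15c",4)
s=robot.state(); print(s["position"],s["eef_rot"],s["width"])
c=cap("top","t15")
for n in ("spatula","bracket"):
  for o in toolpose(c,n):
    if o["px"][0]>330: print(n,o)
go(.4946,-.2086,.13,-.6608+np.pi/2)
E
```

```text
[0.54533747 0.1097918  0.13917147] [8.15628884e-03 7.34126799e-01 6.78963409e-01 8.19366522e-05] 0.3457054386045831
spatula {'n': np.int32(315), 'px': array([403.4, 244.9]), 'L': np.float64(0.0986), 'W': np.float64(0.0154), 'yaw': np.float64(-0.6614351166546641), 'ctr': array([ 0.49254783, -0.2085771 ]), 'sc': array([ 2.2, 32.7])}
bracket {'n': np.int32(251), 'px': array([432.9, 275.3]), 'L': np.float64(0.05), 'W': np.float64(0.0242), 'yaw': np.float64(-0.6658052231393494), 'ctr': array([ 0.44391756, -0.28830446]), 'sc': array([ 2.9, 49.5])}
shift [-0.4279 -0.0322  0.0134] twist -0.6289 alt 1.3711 | curyaw -0.0779 j6 0.196 rows>= 7.0
```

View pics/s15c.png

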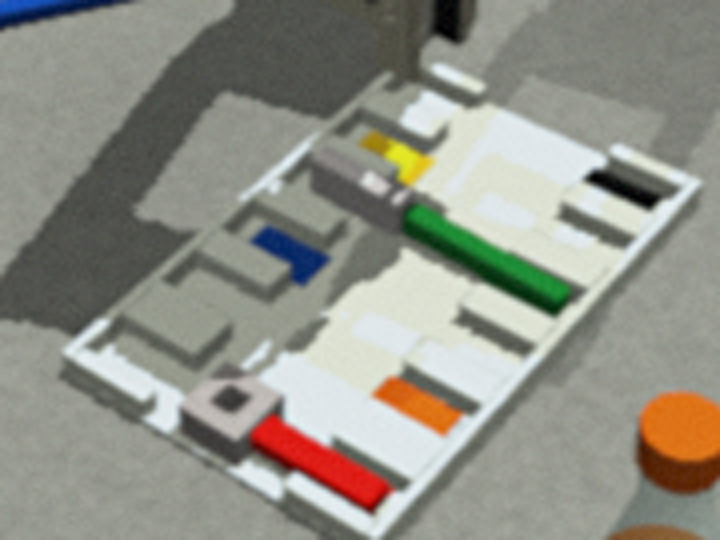

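View pics/t15.png

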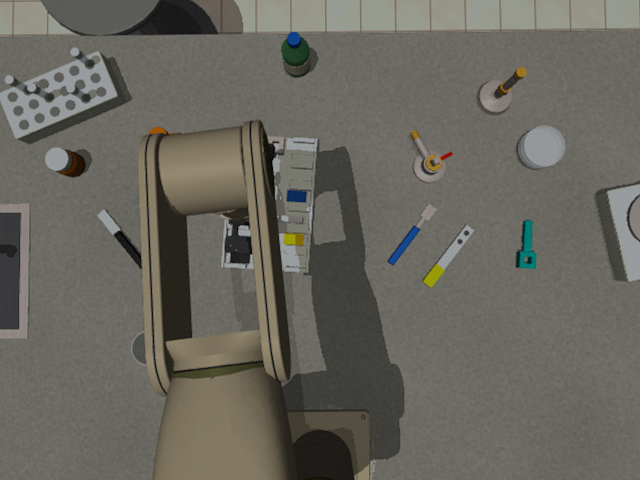

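Request:
apply_moves --commands '[[50,[-0.06,0,0],-0.09],[50,[-0.12,-0.01,0],-0.18],[50,[-0.18,-0.015,0],-0.27],[50,[-0.24,-0.02,0],-0.36],[50,[-0.3,-0.025,0],-0.45],[50,[-0.36,-0.03,0],-0.54],[50,[-0.4279,-0.0322,0.0],-0.63],[50,[-0.4279,-0.0322,0.0],-0.63]]'

```text
clock: 21.45
position: [0.4924, -0.2121, 0.1379]
eef_rot: [0.004, 0.323, 0.946, -0.005]
force: [0.6, 0.8, -0.2]
width: 0.535
```

```bash
python3 - <<'E'
from h import *
S=cap("scene","s16"); c=cap("top","t16"); crop(c,215,125,325,280,"t16c",4); crop(S,260,240,430,370,"s16c",4)
T=np.load("tray.npz")
for n in ("scoop",):
  for o in toolpose(c,n,near=np.array([.55,.15]),z0=.004):
    d=np.array([np.cos(o["yaw"]),np.sin(o["yaw"])]); print(o, "tray ctr",T["R"].T@(o["ctr"]-T["t"]),"h",T["R"].T@(o["ctr"]-d*.058-T["t"]))
D=depthpts(c)
def zat(x,y):
    p=proj(c,[[*(T["R"]@[x,y]+T["t"]),.015]])[0].round().astype(int); return np.nanmedian(D[p[1]-1:p[1]+2,p[0]-1:p[0]+2,2])
print([ (x,round(float(zat(x,.029))*1000,1)) for x in (-.08,-.06,-.04,-.02,0,.02,.04,.06,.07)])
print("floor",[round(float(zat(x,.029+.048))*1000,1) for x in (-.05,-.02,0,.02,.05)])
lev=[b for b in blobs(mask(c["img"],"red")) if 225<b[1][0]<315]
for b in lev: print("red",b[0],T["R"].T@(ray(c,b[1],.02)[0][:2]-T["t"]))
s=robot.state(); print(s["position"],s["eef_rot"],s["width"])
go(.4946,-.2086,.13,-.6608+np.pi/2)
E
```

```text
{'n': np.int32(345), 'px': array([250.4, 214.9]), 'L': np.float64(0.098), 'W': np.float64(0.0249), 'yaw': np.float64(-1.6920533826881534), 'ctr': array([0.53397928, 0.1104635 ]), 'sc': array([ 3.7, 50.3])} tray ctr [0.00303148 0.03320919] h [0.06097762 0.03071025]
[(-0.08, 5.5), (-0.06, 29.6), (-0.04, 29.1), (-0.02, 30.4), (0, 23.8), (0.02, 22.0), (0.04, 23.2), (0.06, 20.7), (0.07, 22.8)]
floor [7.0, 4.2, 4.7, 5.2, 6.1]
red 313 [ 0.0496446  -0.12427338]
[ 0.49285677 -0.20997368  0.13784855] [ 0.00358317  0.32505366  0.94567728 -0.00466433] 0.5370771158780728
shift [-0.0006  0.0029  0.0105] twist -0.0009 alt 1.9991 | curyaw 0.9086 j6 -1.4 rows>= 1.0
```

View pics/t16c.png

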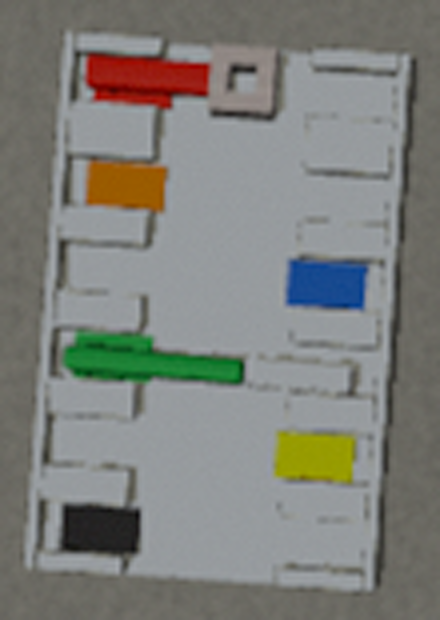

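View pics/s16c.png

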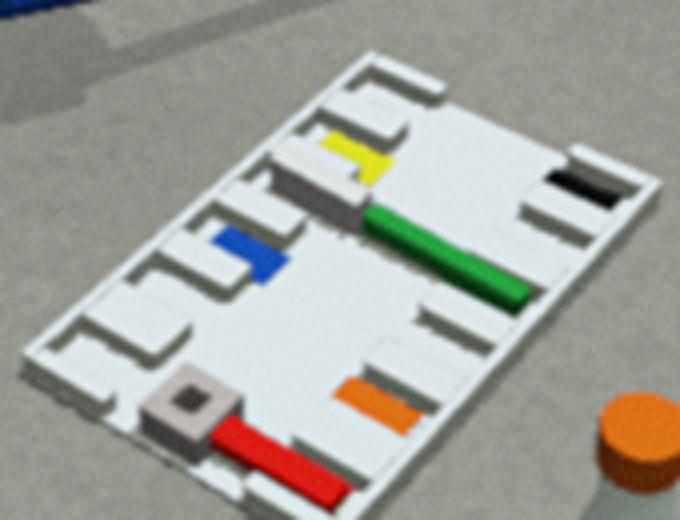

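Request:
apply_moves --commands '[[50,[0,0,0],0.095],[50,[0,0,0],0.19],[50,[0,0,0],0.285],[50,[0,0,0],0.38],[50,[0,0,0],0.475],[50,[0,0,0],0.57],[50,[0,0,0],0.665],[50,[0,0,0],0.76]]'

```text
clock: 22.35
position: [0.4924, -0.208, 0.1362]
eef_rot: [0.004, 0.802, 0.597, -0.002]
force: [0.0, -0.6, -0.1]
width: 0.539
```

Request:
apply_moves --commands '[[50,[0,0,0],0.095],[50,[0,0,0],0.19],[50,[0,0,0],0.285],[50,[0,0,0],0.38],[50,[0,0,0],0.475],[50,[0,0,0],0.57],[50,[0,0,0],0.665],[50,[0,0,0],0.76]]'

```text
clock: 23.15
position: [0.4919, -0.2061, 0.1345]
eef_rot: [0.004, 0.999, 0.04, -0.0]
force: [-0.8, 0.7, 0.2]
width: 0.539
```

```bash
python3 - <<'E'
from h import *
s=robot.state(); print(s["position"],s["eef_rot"],s["width"])
go(.4946,-.2086,.13,-.6608+np.pi/2)
E
```

```text
[ 0.49187649 -0.20612091  0.13453225] [ 3.94660788e-03  9.99210904e-01  3.95197339e-02 -4.30240441e-04] 0.5394675905678686
shift [0.0034 0.0035 0.0061] twist 0.471 alt -1.529 | curyaw -1.4917 j6 1.005 rows>= 5.0
```

Request:
apply_moves --commands '[[50,[0.0034,0.0035,0],0.095],[50,[0.0034,0.0035,0],0.19],[50,[0.0034,0.0035,0.02],0.285],[50,[0.0034,0.0035,0.04],0.38],[50,[0.0034,0.0035,0.06],0.471],[50,[0.0034,0.0035,0.09],0.471],[50,[0.0034,0.0035,0.11],0.471],[50,[0.0034,0.0035,0.12],0.471]]'

```text
clock: 23.95
position: [0.4931, -0.2074, 0.0418]
eef_rot: [0.003, 0.946, -0.324, -0.001]
force: [-0.2, -0.2, -0.4]
width: 0.536
```

```bash
python3 - <<'E'
from h import *
s=robot.state(); print(s["position"],s["eef_rot"],s["width"])
go(.4945,-.2086,.005,-.6608+np.pi/2)
S=cap("scene","s17"); crop(S,200,190,320,280,"s17c",5)
E
```

```text
[ 0.49307984 -0.20740184  0.04179665] [ 0.00338568  0.94602563 -0.32407241 -0.00105411] 0.5364383457424345
shift [ 0.0025 -0.0002  0.0491] twist 0.0005 alt -1.9995 | curyaw -2.2309 j6 1.745 rows>= 1.0
```

View pics/s17c.png

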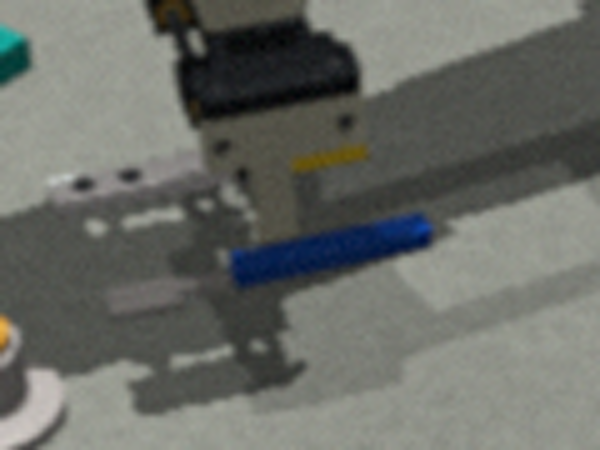

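Request:
apply_moves --commands '[[50,[0.0025,0,0.025],0],[50,[0.0025,0,0.044],0],[50,[0.0025,0,0.049],0],[50,[0.0025,0,0.049],0],[8,[0.0025,0,0.049],0],[8,[0.0025,0,0.049],0],[8,[0.0025,0,0.049],0],[8,[0.0025,0,0.049],0]]'

```text
clock: 24.8
position: [0.4946, -0.2091, 0.0053]
eef_rot: [0.003, 0.946, -0.324, -0.001]
force: [-0.2, -0.5, -0.8]
width: 0.246
```

Request:
apply_moves --commands '[[8,[0,0,0],0],[8,[0,0,0],0],[8,[0,0,-0.03],0],[8,[0,0,-0.08],0],[8,[0,0,-0.13],0],[8,[0,0,-0.16],0],[8,[0,0,-0.16],0]]'

```text
clock: 25.5
position: [0.4977, -0.2098, 0.1298]
eef_rot: [0.004, 0.946, -0.324, 0.003]
force: [0.4, -1.1, -1.1]
width: 0.167
```

```bash
python3 - <<'E'
from h import *
print(target("spatula")); go(.588,.1034,.12,-.078)
E
```

```text
(array([0.58579239, 0.10336484]), 1.492637837437485)
shift [-0.161  -0.4037  0.0094] twist 0.6294 alt -1.3706 | curyaw -2.231 j6 1.744 rows>= 7.0
```

Request:
apply_moves --commands '[[8,[-0.02,-0.05,0],-0.09],[8,[-0.04,-0.1,0],-0.18],[8,[-0.06,-0.15,0],-0.27],[8,[-0.08,-0.2,0],-0.36],[8,[-0.1,-0.25,0],-0.45],[8,[-0.12,-0.3,0],-0.54],[8,[-0.14,-0.35,0],-0.63],[8,[-0.161,-0.4037,0],-0.72]]'

```text
clock: 26.3
position: [0.5872, 0.1048, 0.1249]
eef_rot: [0.005, 0.972, 0.236, -0.001]
force: [1.2, 0.0, -0.9]
width: 0.169
```

```bash
python3 - <<'E'
from h import *
go(.588,.1034,.10,-.078)
E
```

```text
shift [0.0003 0.0019 0.0332] twist -0.6471 alt 1.3529 | curyaw -1.0944 j6 1.194 rows>= 7.0
```

Request:
apply_moves --commands '[[8,[0,0.0019,0],-0.09],[8,[0,0.0019,0],-0.18],[8,[0,0.0019,0],-0.27],[8,[0,0.0019,0],-0.36],[8,[0,0.0019,0],-0.45],[8,[0,0.0019,0.01],-0.54],[8,[0,0.0019,0.03],-0.63],[8,[0,0.0019,0.06],-0.647]]'

```text
clock: 27.1
position: [0.588, 0.1031, 0.0789]
eef_rot: [0.004, 0.732, 0.681, -0.003]
force: [1.0, 0.8, -0.6]
width: 0.167
```

```bash
python3 - <<'E'
from h import *
go(.588,.1034,.035,-.078)
S=cap("scene","s18"); crop(S,260,240,430,370,"s18c",4)
print(robot.state()["position"])
E
```

```text
shift [ 0.0009 -0.0001  0.0586] twist 0.0033 alt -1.9967 | curyaw -0.0728 j6 0.17 rows>= 1.0
[0.58466465 0.10271117 0.07351988]
```

View pics/s18c.png

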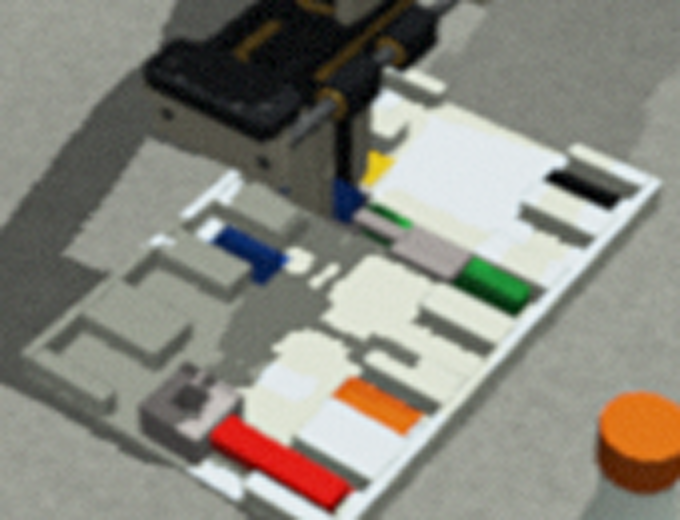

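```bash
python3 - <<'E'
from h import *
print(robot.state()["position"],robot.state()["joint_vel"].round(3))
go(.588,.1034,.03,-.078)
E
```

```text
[0.58466465 0.10271117 0.07351988] [ 0.003  0.006  0.02  -0.001  0.082  0.087]
shift [0.0019 0.0047 0.058 ] twist 0.0022 alt -1.9978 | curyaw -0.0746 j6 0.172 rows>= 1.0
```

Request:
apply_moves --commands '[[8,[0.0019,0.0047,0.03],0.002],[8,[0.0019,0.0047,0.045],0.002],[8,[0.0019,0.0047,0.055],0.002],[8,[0.0019,0.0047,0.055],0.002],[8,[0.0019,0.0047,0.055],0.002]]'

```text
clock: 27.65
position: [0.5885, 0.1035, 0.033]
eef_rot: [0.002, 0.734, 0.679, -0.005]
force: [0.1, 0.3, 0.1]
width: 0.165
```

```bash
python3 - <<'E'
from h import *
S=cap("scene","s19"); crop(S,260,240,430,370,"s19c",4)
print(robot.state()["position"])
go(.588,.1034,.012,-.078)
E
```

```text
[0.58890269 0.10352371 0.03347567]
shift [ 0.0001 -0.0011  0.0286] twist 0.0001 alt -1.9999 | curyaw -0.0778 j6 0.176 rows>= 1.0
```

View pics/s19c.png

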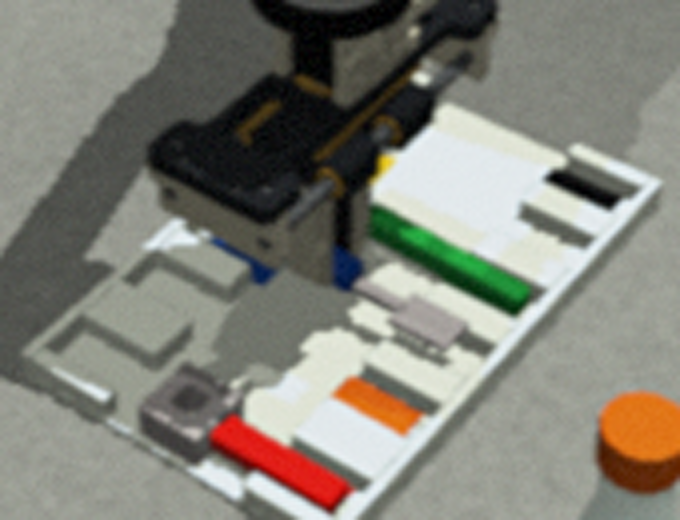

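Request:
apply_moves --commands '[[8,[0,-0.001,0.015],0],[8,[0,-0.001,0.024],0],[8,[0,-0.001,0.03],0],[8,[0,-0.001,0.03],0],[8,[0,-0.001,0.03],0]]'

```text
clock: 28.2
position: [0.5891, 0.1036, 0.0155]
eef_rot: [0.003, 0.734, 0.679, -0.004]
force: [-18.4, -1.8, 38.1]
width: 0.172
```

```bash
python3 - <<'E'
from h import *
S=cap("scene","s20"); crop(S,260,240,430,370,"s20c",4)
print(robot.state()["position"],robot.state()["force"])
go(.588,.1034,.012,-.078)
E
```

```text
[0.58915261 0.10359222 0.01551974] [-17.40936435  -1.94686854  37.8349147 ]
shift [-0.0003 -0.0015  0.0047] twist 0.0002 alt -1.9998 | curyaw -0.0777 j6 0.177 rows>= 1.0
```

View pics/s20c.png

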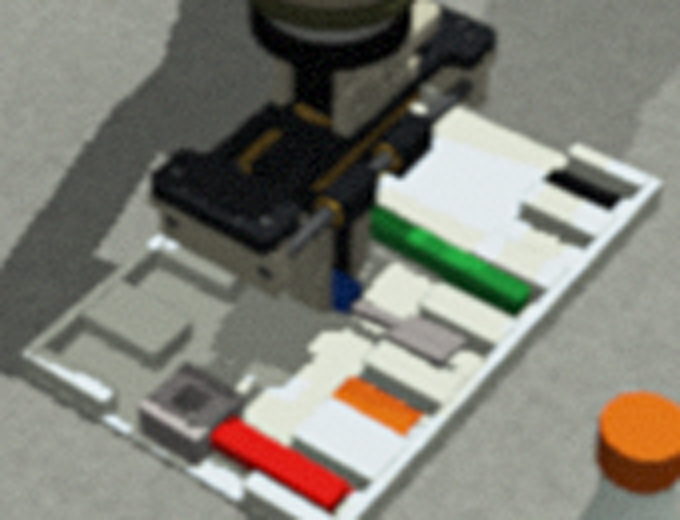

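Request:
apply_moves --commands '[[8,[0,0,-0.025],0],[8,[0,0,-0.025],0],[8,[0,-0.0045,-0.025],0],[8,[0,-0.0045,-0.025],0],[8,[0,-0.0045,-0.025],0]]'

```text
clock: 28.75
position: [0.5846, 0.104, 0.0327]
eef_rot: [0.002, 0.734, 0.679, -0.005]
force: [0.2, 0.1, -0.9]
width: 0.173
```

```bash
python3 - <<'E'
from h import *
S=cap("scene","s21"); crop(S,260,240,430,370,"s21c",4)
print(robot.state()["position"],robot.state()["force"])
go(.5857,.1034,.011,-.078)
E
```

```text
[0.58482877 0.10396285 0.03292404] [-0.18645563 -0.69378107 -0.36447698]
shift [-0.0003  0.0013  0.0292] twist 0.0002 alt -1.9998 | curyaw -0.0777 j6 0.178 rows>= 1.0
```

View pics/s21c.png

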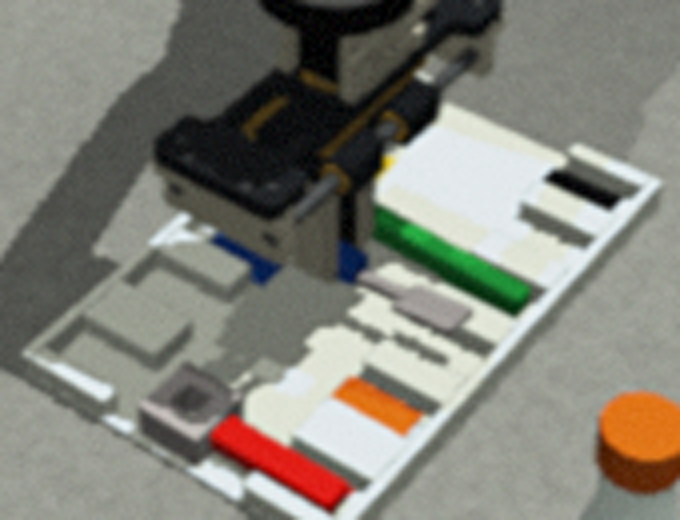

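Request:
apply_moves --commands '[[8,[0,0.001,0.01],0],[8,[0,0.001,0.018],0],[8,[0,0.001,0.024],0],[8,[0,0.001,0.024],0]]'

```text
clock: 29.2
position: [0.5848, 0.1037, 0.0137]
eef_rot: [0.002, 0.734, 0.679, -0.006]
force: [-0.9, 0.3, 1.8]
width: 0.169
```

Request:
apply_moves --commands '[[8,[0,0,0.003],0],[8,[0,0,0.004],0],[8,[0,0,0.004],0]]'

```text
clock: 29.5
position: [0.5851, 0.1038, 0.0111]
eef_rot: [0.002, 0.734, 0.679, -0.006]
force: [-0.1, 1.4, 1.7]
width: 0.168
```

Request:
apply_moves --commands '[[8,[0,0,0.002],0],[8,[0,0,0.002],0],[30,[0,0,0.001],0],[30,[0,0,0.001],0],[30,[0,0,0.0],0],[30,[0,0,0],0]]'

```text
clock: 30.1
position: [0.585, 0.1037, 0.011]
eef_rot: [0.002, 0.734, 0.679, -0.006]
force: [1.0, -0.4, -0.3]
width: 0.325
```

Request:
apply_moves --commands '[[30,[0,0,-0.03],0],[30,[0,0,-0.07],0],[30,[0,0,-0.1],0],[30,[0,0,-0.1],0],[30,[0,0,-0.1],0]]'

```text
clock: 30.6
position: [0.5858, 0.1045, 0.0862]
eef_rot: [0.002, 0.734, 0.679, -0.005]
force: [0.1, 0.0, -0.6]
width: 0.325
```

```bash
python3 - <<'E'
from h import *
S=cap("scene","s22"); crop(S,260,240,430,370,"s22c",4)
print(robot.state()["position"],robot.state()["force"],robot.state()["width"])
go(.534,.1105,.09,-.121)
E
```

```text
[0.58488942 0.10442374 0.08503556] [ 0.36570097 -0.83826172  0.02485481] 0.3182706215320396
shift [ 0.0027 -0.0683 -0.0062] twist 0.0276 alt -1.9724 | curyaw -0.0776 j6 0.177 rows>= 2.0
```

View pics/s22c.png

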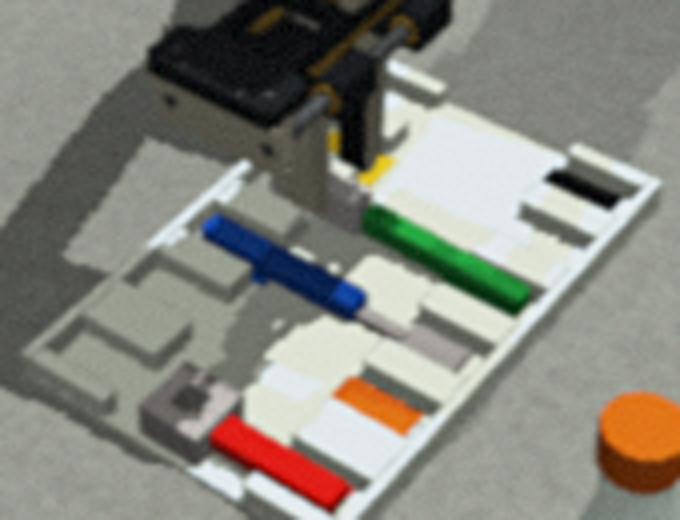

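Request:
apply_moves --commands '[[40,[0.0027,-0.04,0],0.0276],[40,[0.0027,-0.0683,0],0.0276],[40,[0.0027,-0.0683,0.0],0.0276],[40,[0.0027,-0.0683,0.04],0.0276],[40,[0.0027,-0.0683,0.06],0.0276],[40,[0.0027,-0.0683,0.06],0.0276]]'

```text
clock: 31.25
position: [0.5308, 0.1094, 0.0365]
eef_rot: [-0.0, 0.749, 0.663, -0.009]
force: [-0.3, 0.1, -0.7]
width: 0.431
```

```bash
python3 - <<'E'
from h import *
S=cap("scene","s23"); crop(S,260,240,430,370,"s23c",4)
print(robot.state()["position"],robot.state()["force"],robot.state()["width"])
go(.534,.1105,.014,-.121)
E
```

```text
[0.532062   0.10958043 0.03825604] [ 0.97639423 -0.46280869  0.23408842] 0.429495370925538
shift [0.0019 0.0027 0.0323] twist -0.0001 alt 1.9999 | curyaw -0.1211 j6 0.241 rows>= 1.0
```

View pics/s23c.png

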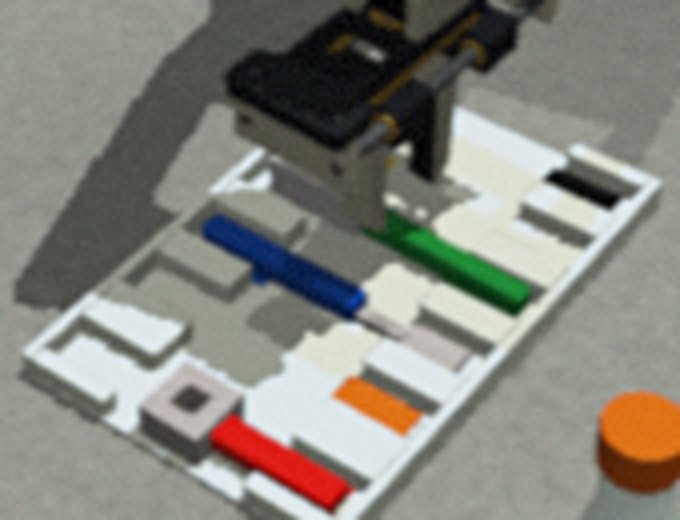

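Descend, grip the scoop, lift a little.

Request:
apply_moves --commands '[[40,[0.0019,0.0027,0.02],0],[40,[0.0019,0.0027,0.031],0],[40,[0.0019,0.0027,0.031],0],[8,[0.0019,0.0027,0.031],0],[8,[0.0019,0.0027,0.031],0],[8,[0.0019,0.0027,0.031],0],[8,[0.0019,0.0027,0.031],0],[8,[0.0019,0.0027,0.031],0]]' --grip_force 25

```text
clock: 32.1
position: [0.5343, 0.1106, 0.0155]
eef_rot: [0.001, 0.749, 0.663, -0.008]
force: [-0.8, 0.5, 2.4]
width: 0.147
```

Request:
apply_moves --commands '[[8,[0,0,0],0],[8,[0,0,-0.01],0],[8,[0,0,-0.03],0],[8,[0,0,-0.04],0],[8,[0,0,-0.04],0],[8,[0,0,-0.04],0]]'

```text
clock: 32.7
position: [0.5351, 0.111, 0.0461]
eef_rot: [0.001, 0.749, 0.663, -0.007]
force: [-0.3, 1.4, -1.2]
width: 0.149
```

```bash
python3 - <<'E'
from h import *
S=cap("scene","s24"); crop(S,260,240,430,370,"s24c",4)
print(robot.state()["position"],robot.state()["force"],robot.state()["width"])
go(.5379,.107,.04,-.078)
E
```

```text
[0.5345773  0.11087295 0.0454798 ] [-0.32061177 -0.52976237 -1.68930218] 0.1451242789930206
shift [-0.0045  0.0051  0.0073] twist -0.0275 alt 1.9725 | curyaw -0.1212 j6 0.242 rows>= 1.0
```

View pics/s24c.png

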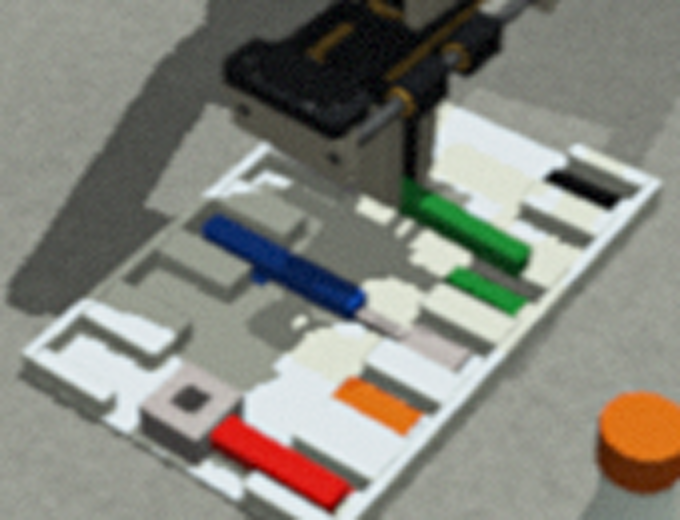

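Request:
apply_moves --commands '[[8,[0,0,-0.05],0],[8,[0,0,-0.1],0],[8,[0,0,-0.15],0],[8,[0,0,-0.15],-0.09],[8,[0,0,-0.15],-0.18],[8,[0,0,-0.15],-0.27],[8,[0,0,-0.15],-0.36],[8,[0,0,-0.15],-0.36]]'

```text
clock: 33.55
position: [0.5353, 0.1121, 0.1572]
eef_rot: [-0.002, 0.533, 0.846, -0.008]
force: [-0.0, 1.0, -1.8]
width: 0.145
```

```bash
python3 - <<'E'
from h import *
S=cap("scene","s25"); crop(S,240,170,400,300,"s25c",5)
print(robot.state()["position"],robot.state()["force"],robot.state()["width"])
E
```

```text
[0.53532697 0.11207116 0.15728417] [-0.22149739  1.56187468 -1.70323012] 0.14858394006629363
```

View pics/s25c.png

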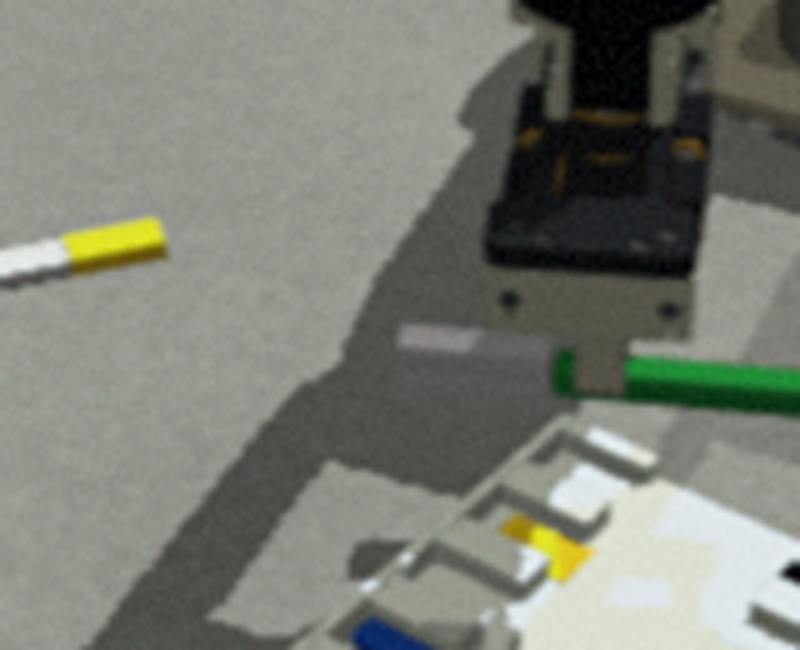

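```bash
python3 - <<'E'
from h import *
go(.53,-.10,.06,1.22)
E
```

```text
shift [-0.2519 -0.1252  0.133 ] twist -0.4958 alt 1.5042 | curyaw 0.4413 j6 -0.32 rows>= 6.0
```

Request:
apply_moves --commands '[[8,[-0.05,-0.025,0],-0.09],[8,[-0.1,-0.05,0],-0.18],[8,[-0.15,-0.075,0],-0.27],[8,[-0.2,-0.1,0],-0.36],[8,[-0.2519,-0.1252,0.02],-0.45],[8,[-0.2519,-0.1252,0.08],-0.496],[8,[-0.2519,-0.1252,0.133],-0.496],[8,[-0.2519,-0.1252,0.133],-0.496]]'

```text
clock: 34.4
position: [0.5246, -0.0991, 0.0535]
eef_rot: [-0.01, 0.177, 0.984, -0.006]
force: [-1.3, -0.7, -1.3]
width: 0.145
```

```bash
python3 - <<'E'
from h import *
S=cap("scene","s26"); crop(S,210,200,330,300,"s26c",6); cap("top","t26")
print(robot.state()["position"],robot.state()["force"],robot.state()["width"])
E
```

```text
[ 0.5292468  -0.09965808  0.05980645] [ 0.01053619 -0.36350549  0.47699366] 0.14818172466827537
```

View pics/s26c.png

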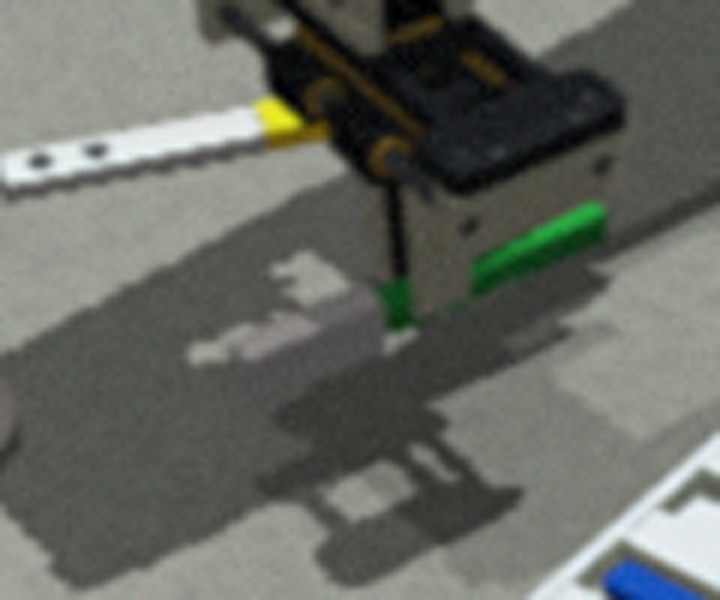

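Request:
apply_moves --commands '[[8,[0,0,0.03],0],[8,[0,0,0.05],0],[8,[0,0,0.06],0],[8,[0,0,0.064],0],[8,[0,0,0.064],0],[40,[0,0,0.064],0],[40,[0,0,0.064],0],[40,[0,0,0.064],0]]'

```text
clock: 35.3
position: [0.5291, -0.1004, 0.0125]
eef_rot: [-0.005, 0.176, 0.984, -0.007]
force: [0.2, 0.4, 0.6]
width: 0.357
```

Request:
apply_moves --commands '[[40,[0,0,-0.03],0],[40,[0,0,-0.08],0],[40,[0.1,0,-0.12],0],[40,[0.2,0,-0.12],0],[40,[0.2,0,-0.12],0]]'

```text
clock: 35.8
position: [0.3927, -0.0487, 0.104]
eef_rot: [-0.005, 0.176, 0.984, -0.007]
force: [-0.8, 0.8, 1.0]
width: 0.429
```

```bash
python3 - <<'E'
from h import *
S=cap("scene","s27"); crop(S,210,200,330,300,"s27c",6); c=cap("top","t27"); crop(c,340,170,410,270,"t27c",6)
print(robot.state()["position"],robot.state()["force"],robot.state()["width"])
E
```

```text
[ 0.3882034  -0.04700188  0.10265656] [ 0.6367375  -0.49515003 -0.65023693] 0.4334091661415657
```

View pics/s27c.png

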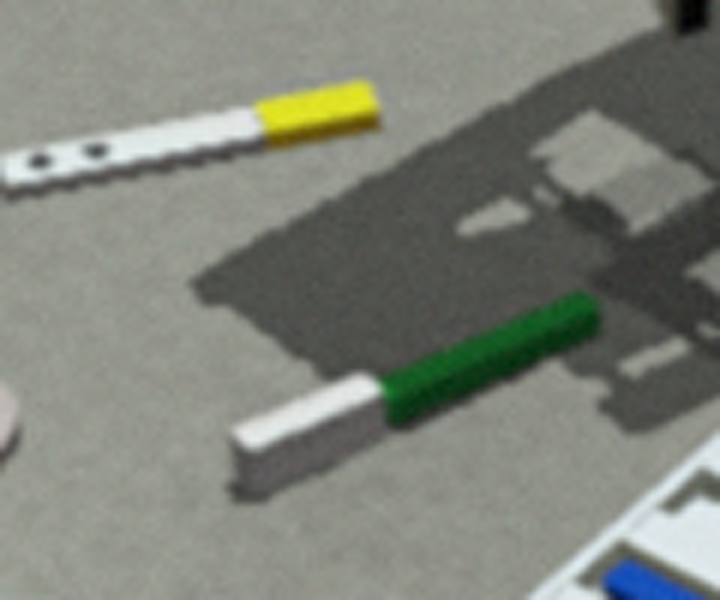

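View pics/t27.png

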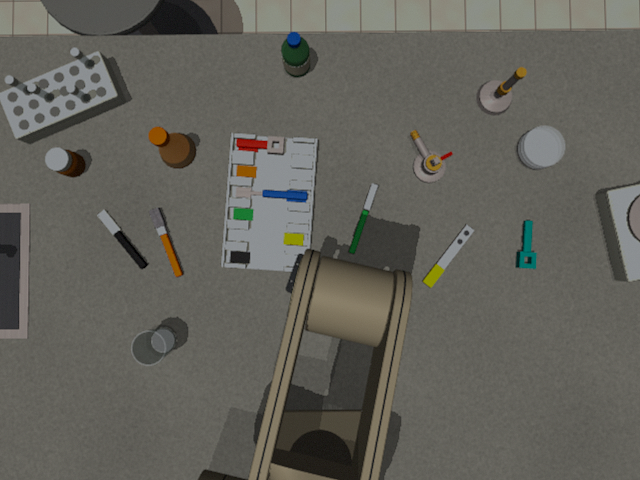

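```bash
python3 - <<'E'
from h import *
c=eyes.capture("top"); hsv=cv2.cvtColor(c["img"],cv2.COLOR_RGB2HSV)
m=((hsv[...,2]>140)&(hsv[...,1]<60)).astype(np.uint8); m[:,:355]=0;m[:,385:]=0;m[:175]=0;m[225:]=0
b=max(blobs(m,10),key=lambda b:b[0]); print(b[0],b[1],b[2])
v,u=np.nonzero(b[3]); P=ray(c,np.c_[u,v],.024)[:,:2]; e=np.linalg.svd(np.cov((P-P.mean(0)).T))[2][0]; q=P.mean(0); pr=(P-q)@e
if e[0]<0: e=-e
n=np.array([-e[1],e[0]]) # toward +y
print("trough ctr",q,"yaw",np.arctan2(e[1],e[0]),"L",np.ptp(pr),"W",np.ptp((P-q)@n))
D=depthpts(c); print(np.nanmedian(D[v,u,2]))
st=q-n*.06; print("start",st); go(*st,.10,np.arctan2(n[1],n[0]))
E
```

```text
127 [370.47244094 196.09448819] ((370.45001220703125, 196.14999389648438), (4.743415832519531, 24.665767669677734), 18.434947967529297)
trough ctr [ 0.57652961 -0.11822553] yaw -0.33052342714965466 L 0.05436000537482469 W 0.01051425712707454
0.02669518222971254
start [ 0.55705732 -0.17497789]
shift [-0.2655 -0.0825  0.0045] twist -0.0139 alt 1.9861 | curyaw 1.2184 j6 -1.455 rows>= 5.0
```

Request:
apply_moves --commands '[[0,[-0.06,-0.08,0],0],[0,[-0.12,-0.0825,0],-0.014],[0,[-0.18,-0.0825,0],-0.014],[0,[-0.24,-0.0825,0],-0.014],[0,[-0.2655,-0.0825,0],-0.014],[0,[-0.2655,-0.0825,0.05],-0.014],[0,[-0.2655,-0.0825,0.1],-0.014],[0,[-0.2655,-0.0825,0.1],-0.014]]' --grip_force 10

```text
clock: 36.75
position: [0.5527, -0.1747, 0.0217]
eef_rot: [-0.009, 0.165, 0.986, -0.005]
force: [-1.0, 0.5, -1.1]
width: 0.005
```

```bash
python3 - <<'E'
from h import *
S=cap("scene","s28"); crop(S,190,190,310,290,"s28c",6)
print(robot.state()["position"],robot.state()["width"])
n=np.array([.3245,.9459]); q=np.array([.5765,-.1182])
for k in (.06,.027,.005): go(*(q-n*k),.016,1.2403)
E
```

```text
[ 0.55428672 -0.17519685  0.02494908] 0.0018914899646567068
shift [-0.0035  0.0017  0.0119] twist -0.0 alt 2.0 | curyaw 1.2403 j6 -1.619 rows>= 1.0
shift [-0.0035  0.0457  0.0113] twist -0.0 alt 2.0 | curyaw 1.2403 j6 -1.619 rows>= 1.0
shift [-0.0035  0.075   0.0108] twist -0.0 alt 2.0 | curyaw 1.2403 j6 -1.619 rows>= 2.0
```

View pics/s28c.png

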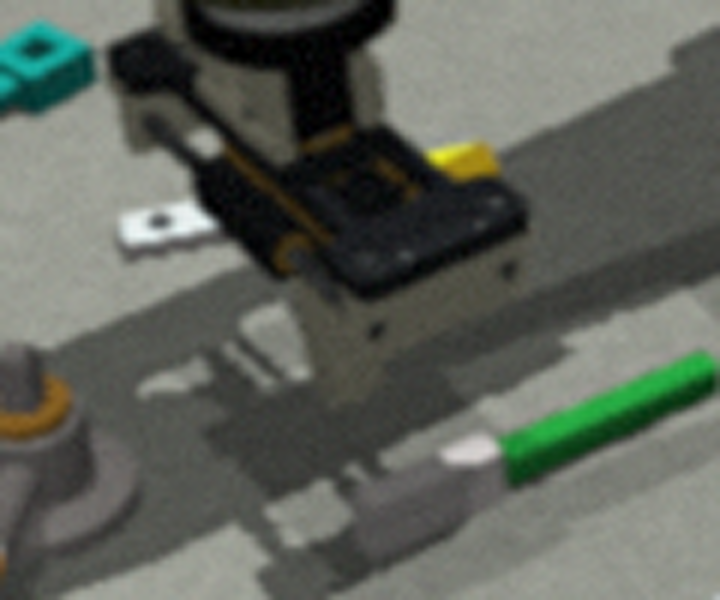

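Request:
apply_moves --commands '[[0,[-0.0035,0.0017,0.011],0],[0,[-0.0035,0.02,0.0115],0],[0,[-0.0035,0.04,0.0115],0],[0,[-0.0035,0.05,0.0115],0],[0,[-0.0035,0.058,0.0115],0],[0,[-0.0035,0.064,0.0115],0],[0,[-0.0035,0.07,0.0115],0],[0,[-0.0035,0.07,0.0115],0]]'

```text
clock: 37.6
position: [0.5739, -0.126, 0.0158]
eef_rot: [-0.007, 0.164, 0.986, -0.006]
force: [0.2, -0.5, -0.2]
width: 0.008
```

```bash
python3 - <<'E'
from h import *
S=cap("scene","s29"); crop(S,190,190,310,290,"s29c",6)
print(robot.state()["position"],robot.state()["force"])
E
```

```text
[ 0.57356514 -0.12629423  0.01552669] [-0.09197728  0.07800627  0.95482575]
```

View pics/s29c.png

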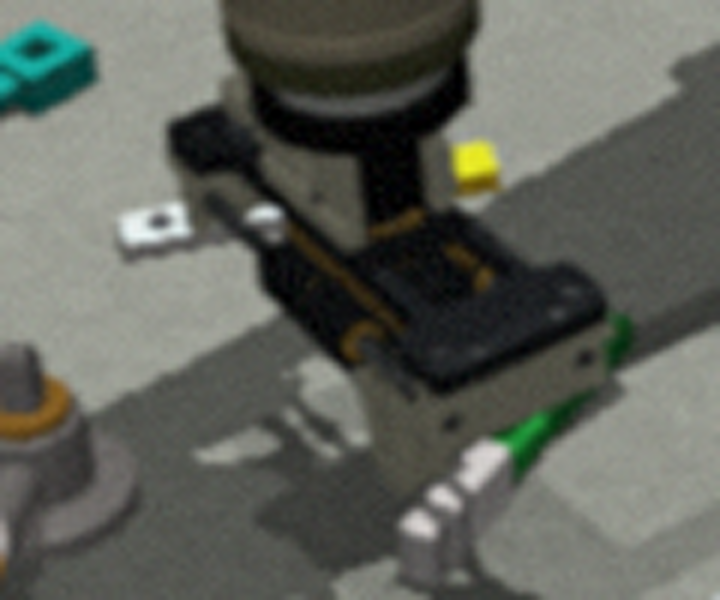

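Request:
apply_moves --commands '[[0,[0,-0.03,0],0],[0,[0,-0.04,-0.05],0],[0,[0,-0.04,-0.11],0],[80,[-0.05,-0.1,-0.11],0],[80,[-0.1,-0.15,-0.11],0],[80,[-0.1,-0.15,-0.11],0]]'

```text
clock: 38.25
position: [0.61, -0.261, 0.0987]
eef_rot: [-0.007, 0.166, 0.986, -0.007]
force: [-0.6, 0.6, -0.6]
width: 0.212
```

```bash
python3 - <<'E'
from h import *
S=cap("scene","s30"); crop(S,190,190,330,300,"s30c",5);c=cap("top","t30")
print(robot.state()["position"],robot.state()["force"])
for o in toolpose(c,"scoop"): print(o)
E
```

```text
[ 0.60895549 -0.25822958  0.09770709] [-0.96373149  0.97657056 -0.06377694]
{'n': np.int32(200), 'px': array([243. , 213.8]), 'L': np.float64(0.0411), 'W': np.float64(0.0236), 'yaw': np.float64(-1.6471263116877517), 'ctr': array([0.53671327, 0.1050348 ]), 'sc': array([14.4, 49. ])}
{'n': np.int32(282), 'px': array([382.2, 240.2]), 'L': np.float64(0.0985), 'W': np.float64(0.014), 'yaw': np.float64(-3.008857005363831), 'ctr': array([ 0.45070117, -0.14761503]), 'sc': array([64.1, 49.1])}
```

View pics/s30c.png

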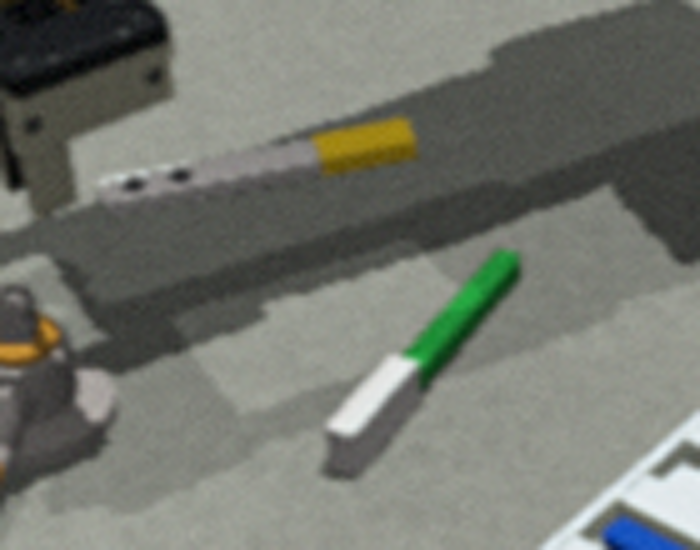

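View pics/t30.png

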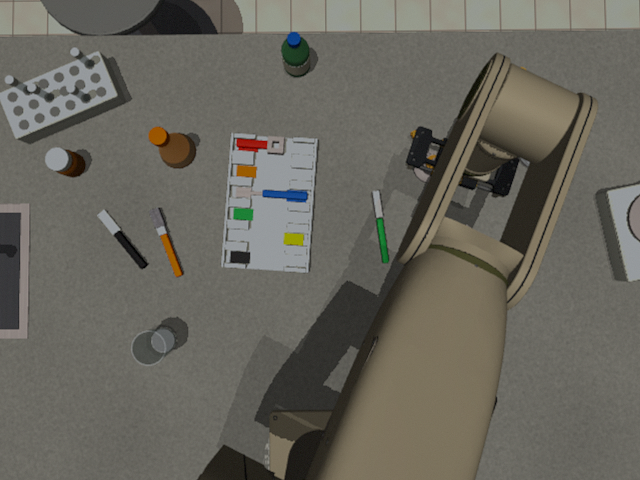

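```bash
python3 - <<'E'
from h import *
c=eyes.capture("top")
for b in blobs(mask(c["img"],"green",vmin=40),100):
    if b[1][0]>330:
        v,u=np.nonzero(b[3]); Q=ray(c,np.c_[u,v],.018)[:,:2]; q=Q.mean(0); e=np.linalg.svd(np.cov((Q-q).T))[2][0]; e=e if e[0]>0 else -e
        ctr=q+.031*e; n=np.array([-e[1],e[0]]); print("ctr",ctr,"yaw",np.arctan2(e[1],e[0]))
        st=ctr-n*.075; print(st); go(*st,.1,np.arctan2(e[1],e[0]))
E
```

```text
ctr [ 0.50229837 -0.15352145] yaw 0.12237573110267361
[ 0.51145366 -0.22796055]
shift [ 0.1349 -0.0062 -0.0012] twist 0.7108 alt -1.2892 | curyaw 1.2389 j6 -1.703 rows>= 8.0
```

Request:
apply_moves --commands '[[93,[0.05,0,-0.001],0.09],[93,[0.1,-0.003,0],0.18],[93,[0.1349,-0.0062,0],0.27],[93,[0.1349,-0.0062,0],0.36],[93,[0.1349,-0.0062,0],0.45],[93,[0.1349,-0.0062,0],0.54],[93,[0.1349,-0.0062,0],0.63],[93,[0.1349,-0.0062,0],0.711]]'

```text
clock: 39.2
position: [0.5106, -0.2259, 0.0987]
eef_rot: [-0.005, 0.664, 0.747, -0.009]
force: [-1.2, 0.6, -0.9]
width: 0.988
```

```bash
python3 - <<'E'
from h import *
cap("scene","x")
print(robot.state()["position"]); go(.5115,-.228,.0135,.1224)
E
```

```text
[ 0.51066816 -0.2259931   0.09870595]
shift [-0.0023  0.0031  0.1136] twist -0.0078 alt 1.9922 | curyaw 0.1101 j6 -0.604 rows>= 2.0
```

Request:
apply_moves --commands '[[93,[-0.0023,0.0031,0.05],-0.008],[93,[-0.0023,0.0031,0.1],-0.008],[93,[-0.0023,0.0031,0.113],-0.008],[93,[-0.0023,0.0031,0.113],-0.008],[93,[-0.0023,0.0031,0.113],-0.008]]'

```text
clock: 39.75
position: [0.5122, -0.2279, 0.0153]
eef_rot: [-0.005, 0.662, 0.75, -0.009]
force: [-0.6, 0.9, 0.4]
width: 1.0
```

```bash
python3 - <<'E'
from h import *
S=cap("scene","s31"); crop(S,190,190,330,300,"s31c",5)
print(robot.state()["position"]); go(.5023-.0,-.1535,.0135,.1224)
E
```

```text
[ 0.51286306 -0.22843785  0.01607394]
shift [ 0.1009 -0.0016  0.0029] twist 0.0008 alt -1.9992 | curyaw 0.1236 j6 -0.617 rows>= 2.0
```

View pics/s31c.png

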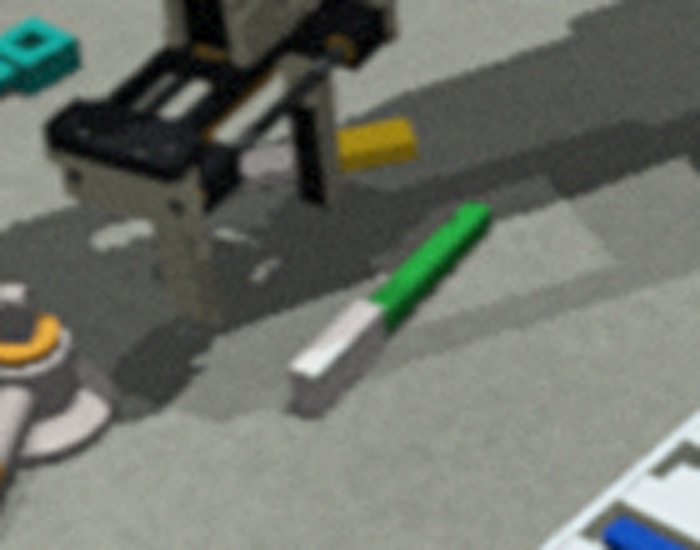

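```bash
python3 - <<'E'
from h import *
c=cap("top","t31")
for b in blobs(mask(c["img"],"green",vmin=40),60):
    if b[1][0]>330:
        v,u=np.nonzero(b[3]); Q=ray(c,np.c_[u,v],.018)[:,:2]; q=Q.mean(0); e=np.linalg.svd(np.cov((Q-q).T))[2][0]; e=e if e[0]>0 else -e
        print(b[0],"h ctr",q,"ctr",q+.031*e,"yaw",np.arctan2(e[1],e[0]))
        go(*(q+.031*e),.0135,np.arctan2(e[1],e[0]))
E
```

```text
263 h ctr [ 0.47350026 -0.15903708] ctr [ 0.504345   -0.15593836] yaw 0.100125850019746
shift [0.0976 0.0004 0.0031] twist 0.0148 alt -1.9852 | curyaw 0.1234 j6 -0.617 rows>= 2.0
```

View pics/t31.png

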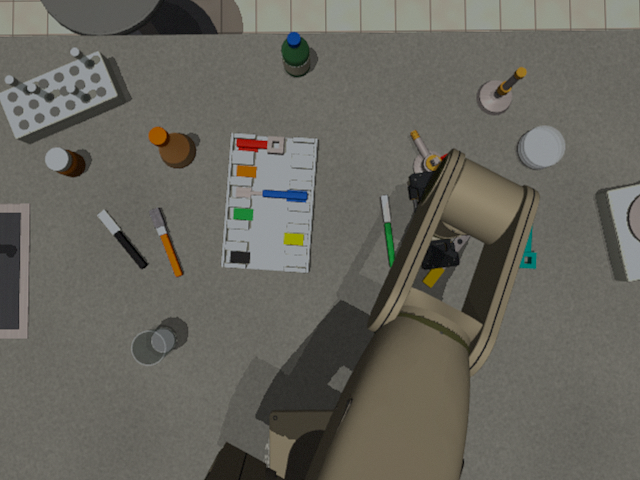

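Request:
apply_moves --commands '[[93,[-0.01,0,0.003],0.015],[93,[0.03,0,0.003],0.015],[93,[0.095,0,0.003],0.015],[93,[0.11,0,0.003],0.015],[93,[0.11,0,0.003],0.015],[93,[0.07,0,0.0],0.015],[93,[0.05,0,0.0],0.015]]'

```text
clock: 40.55
position: [0.5096, -0.1942, 0.0172]
eef_rot: [-0.002, 0.671, 0.741, -0.009]
force: [-0.6, -0.5, 0.1]
width: 1.001
```

```bash
python3 - <<'E'
from h import *
S=cap("scene","s32"); crop(S,190,190,330,300,"s32c",5)
print(robot.state()["position"])
E
```

```text
[ 0.5096289  -0.19603509  0.0171569 ]
```

View pics/s32c.png

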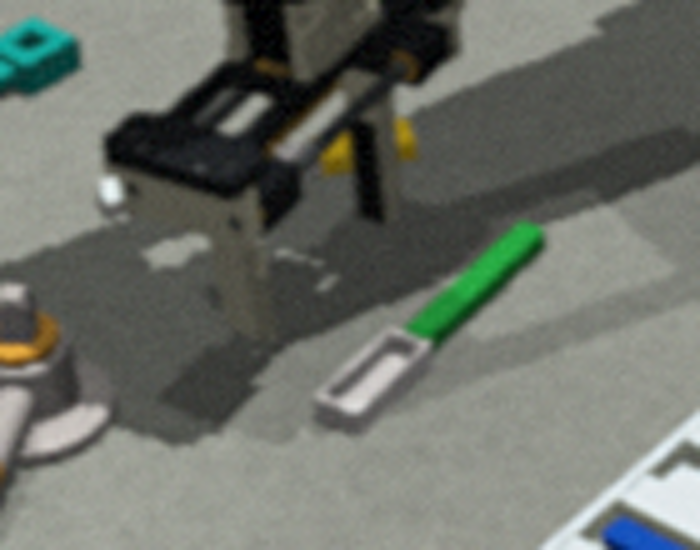

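Request:
apply_moves --commands '[[93,[-0.01,0,-0.04],0],[93,[-0.01,0,-0.09],0],[60,[-0.01,0,-0.12],-0.095],[50,[-0.01,0,-0.12],-0.19],[50,[-0.01,0,-0.12],-0.285],[50,[-0.01,0,-0.12],-0.38],[50,[-0.01,0,-0.12],-0.475],[50,[-0.01,0,-0.12],-0.57]]'

```text
clock: 41.4
position: [0.5115, -0.2035, 0.1071]
eef_rot: [-0.006, 0.283, 0.959, -0.007]
force: [-0.1, 0.3, -0.6]
width: 0.555
```

```bash
python3 - <<'E'
from h import *
c=cap("top","t33"); S=cap("scene","s33")
for o in toolpose(c,"scoop"):
  if o["px"][0]>330: print(o)
for o in toolpose(c,"bracket"):
  if o["px"][0]>330: print(o)
print(robot.state()["position"])
E
```

```text
{'n': np.int32(308), 'px': array([377.3, 245.2]), 'L': np.float64(0.0974), 'W': np.float64(0.0154), 'yaw': np.float64(-3.113488624085793), 'ctr': array([ 0.43917228, -0.13364294]), 'sc': array([78.2, 53.3])}
{'n': np.int32(181), 'px': array([432.6, 275.8]), 'L': np.float64(0.0495), 'W': np.float64(0.0236), 'yaw': np.float64(-0.6998527511867163), 'ctr': array([ 0.44217749, -0.28952676]), 'sc': array([42.4, 54.4])}
[ 0.51151279 -0.2034236   0.10712155]
```

View pics/t33.png

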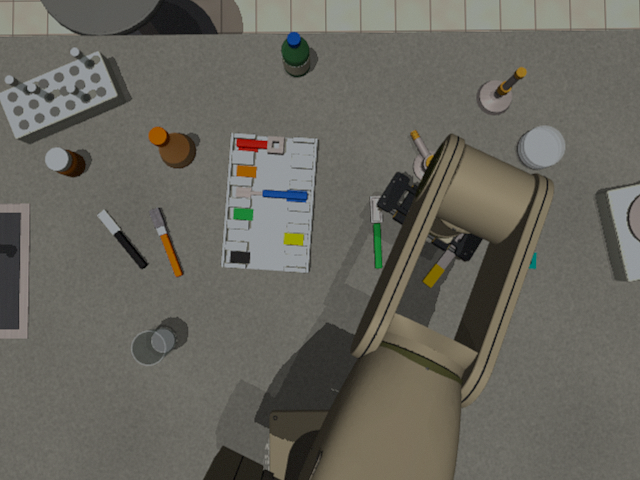

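```bash
python3 - <<'E'
from h import *
go(.499,-.132,.1,1.599)
E
```

```text
shift [0.0659 0.0709 0.0087] twist -0.3852 alt 1.6148 | curyaw 0.994 j6 -1.45 rows>= 5.0
```

Request:
apply_moves --commands '[[50,[0.0659,0.0709,0],-0.09],[50,[0.0659,0.0709,0],-0.18],[50,[0.0659,0.0709,0],-0.27],[50,[0.0659,0.0709,0],-0.36],[50,[0.0659,0.0709,0],-0.385],[50,[0.0659,0.0709,0.05],-0.385],[50,[0.0659,0.0709,0.06],-0.385],[50,[0.0659,0.0709,0.06],-0.385]]'

```text
clock: 42.3
position: [0.4965, -0.1321, 0.0597]
eef_rot: [-0.01, -0.012, 1.0, -0.004]
force: [0.7, 0.1, 0.4]
width: 0.538
```

```bash
python3 - <<'E'
from h import *
S=cap("scene","s34"); crop(S,210,190,330,290,"s34c",6)
print(robot.state()["position"]);go(.499,-.132,.005,1.599)
E
```

```text
[ 0.49769505 -0.13240673  0.0611809 ]
shift [-0.003   0.0012  0.0749] twist -0.0019 alt 1.9981 | curyaw 1.596 j6 -1.939 rows>= 2.0
```

View pics/s34c.png

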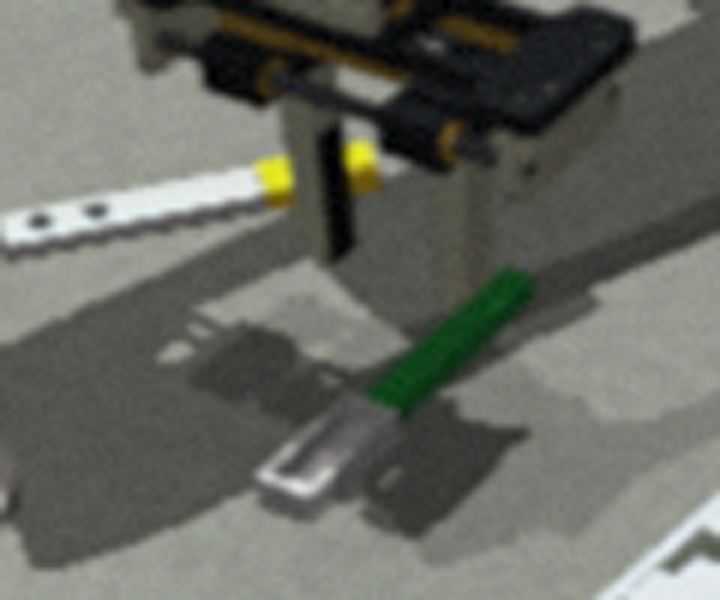

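Request:
apply_moves --commands '[[50,[-0.003,0.001,0.04],0],[50,[-0.003,0.001,0.068],0],[50,[-0.003,0.001,0.074],0],[50,[-0.003,0.001,0.074],0],[8,[-0.003,0.001,0.074],0],[8,[-0.003,0.001,0.074],0],[8,[-0.003,0.001,0.074],0],[8,[-0.003,0.001,0.074],0]]' --grip_force 35

```text
clock: 43.15
position: [0.4996, -0.1324, 0.0064]
eef_rot: [-0.008, -0.013, 1.0, -0.005]
force: [0.1, 0.0, -0.3]
width: 0.247
```

Request:
apply_moves --commands '[[8,[0,0,0],0],[8,[0,0,0],0],[8,[0,0,-0.03],0],[8,[0,0,-0.08],0],[8,[0,0,-0.13],0],[8,[0,0,-0.15],0],[8,[0,0,-0.15],0]]'

```text
clock: 43.85
position: [0.5032, -0.1319, 0.1215]
eef_rot: [-0.005, -0.012, 1.0, -0.006]
force: [0.3, 0.3, -0.7]
width: 0.167
```

```bash
python3 - <<'E'
from h import *
S=cap("scene","s35"); crop(S,210,190,330,290,"s35c",6)
print(robot.state()["position"],robot.state()["width"]);go(.538,.107,.12,-.078)
E
```

```text
[ 0.50179859 -0.13138725  0.11910196] 0.16663191298060887
shift [-0.0561  0.3165 -0.0053] twist -0.9344 alt 1.0656 | curyaw 1.5958 j6 -1.936 rows>= 10.0
```

View pics/s35c.png

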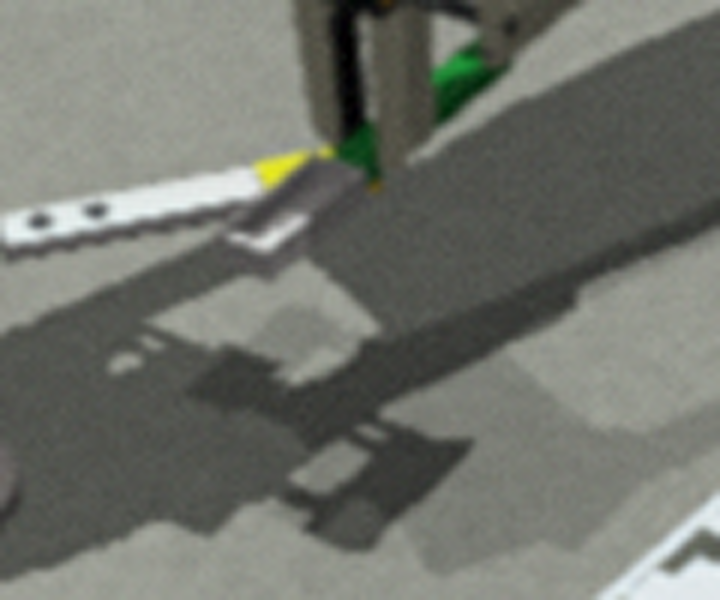

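Request:
apply_moves --commands '[[8,[-0.008,0.04,0],0.09],[8,[-0.016,0.09,0],0.18],[8,[-0.024,0.14,0],0.27],[8,[-0.032,0.19,0],0.36],[8,[-0.04,0.24,0],0.45],[8,[-0.048,0.29,0],0.54],[8,[-0.056,0.3165,0],0.63],[8,[-0.056,0.3165,0],0.72]]'

```text
clock: 44.7
position: [0.5362, 0.1096, 0.1127]
eef_rot: [-0.005, 0.526, 0.85, -0.009]
force: [-0.6, -0.3, -0.4]
width: 0.169
```

```bash
python3 - <<'E'
from h import *
cap("scene","x"); print(robot.state()["position"],robot.state()["width"]);go(.538,.107,.06,-.078)
E
```

```text
[0.5359633  0.10837807 0.11261061] 0.16467174305987436
shift [-0.0027  0.0032  0.0701] twist 0.3377 alt -1.6623 | curyaw 0.4525 j6 -0.338 rows>= 4.0
```

Request:
apply_moves --commands '[[8,[-0.0027,0.0032,0],0.09],[8,[-0.0027,0.0032,0],0.18],[8,[-0.0027,0.0032,0],0.27],[8,[-0.0027,0.0032,0.02],0.338],[8,[-0.0027,0.0032,0.06],0.338],[8,[-0.0027,0.0032,0.08],0.338],[8,[-0.0027,0.0032,0.08],0.338],[8,[-0.0027,0.0032,0.08],0.338]]'

```text
clock: 45.55
position: [0.5372, 0.1067, 0.0519]
eef_rot: [-0.003, 0.734, 0.679, -0.012]
force: [-0.3, -0.4, -0.2]
width: 0.167
```

```bash
python3 - <<'E'
from h import *
cap("scene","x"); print(robot.state()["position"],robot.state()["width"]);go(.538,.107,.035,-.078)
E
```

```text
[0.53819061 0.10685522 0.05302517] 0.16582152779934478
shift [0.0005 0.0002 0.024 ] twist 0.0002 alt -1.9998 | curyaw -0.0777 j6 0.19 rows>= 1.0
```

Request:
apply_moves --commands '[[8,[0.0005,0.0,0.02],0],[8,[0.0005,0.0,0.03],0],[8,[0.0005,0.0,0.036],0],[8,[0.0005,0.0,0.036],0],[8,[0.0005,0.0,0.036],0]]'

```text
clock: 46.1
position: [0.5377, 0.1069, 0.026]
eef_rot: [-0.002, 0.734, 0.679, -0.011]
force: [0.4, 0.9, -1.0]
width: 0.165
```

```bash
python3 - <<'E'
from h import *
S=cap("scene","s36"); crop(S,260,240,430,370,"s36c",4); print(robot.state()["position"],robot.state()["force"]);go(.538,.107,.011,-.078)
E
```

```text
[0.53792428 0.10693753 0.02626336] [ 6.04988163e-04  7.35820909e-03 -9.78411934e-01]
shift [0.0003 0.0004 0.0203] twist 0.0002 alt -1.9998 | curyaw -0.0776 j6 0.191 rows>= 1.0
```

View pics/s36c.png

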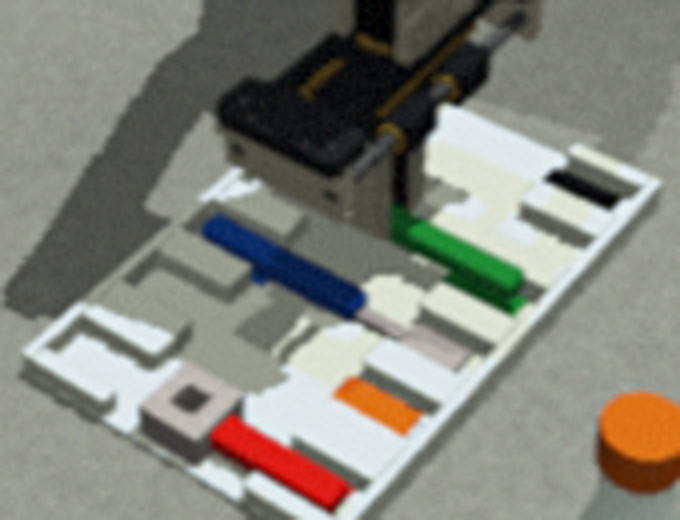

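Request:
apply_moves --commands '[[8,[0,0,0.008],0],[8,[0,0,0.014],0],[8,[0,0,0.017],0],[8,[0,0,0.017],0]]'

```text
clock: 46.55
position: [0.5373, 0.1067, 0.0129]
eef_rot: [-0.002, 0.734, 0.679, -0.011]
force: [-0.3, -0.6, -1.0]
width: 0.165
```

No jam this time. Last millimetres, release, retreat.

Request:
apply_moves --commands '[[8,[0,0,0.003],0],[8,[0,0,0.003],0],[30,[0,0,0.003],0],[30,[0,0,0.003],0],[30,[0,0,0.003],0],[30,[0,0,-0.03],0],[30,[0,0,-0.08],0],[30,[0,0,-0.13],0]]'

```text
clock: 47.35
position: [0.5382, 0.1078, 0.1108]
eef_rot: [-0.003, 0.734, 0.679, -0.012]
force: [0.5, 0.5, -0.3]
width: 0.324
```

```bash
python3 - <<'E'
from h import *
S=cap("scene","s37"); crop(S,260,240,430,370,"s37c",4); print(robot.state()["position"],robot.state()["force"])
c=cap("top","t37")
for o in toolpose(c,"bracket"):
  if o["px"][0]>330: print(o)
go(.4439,-.2883,.13,-.6637+np.pi/2)
E
```

```text
[0.54267883 0.10838119 0.11879362] [3.44213508 1.06751255 5.18784177]
{'n': np.int32(252), 'px': array([432.9, 275.3]), 'L': np.float64(0.0501), 'W': np.float64(0.0246), 'yaw': np.float64(-0.6664833466351334), 'ctr': array([ 0.44385992, -0.28836854]), 'sc': array([ 2.9, 50.3])}
shift [-0.5378 -0.0913 -0.0109] twist -0.6268 alt 1.3732 | curyaw -0.0775 j6 0.19 rows>= 9.0
```

View pics/s37c.png

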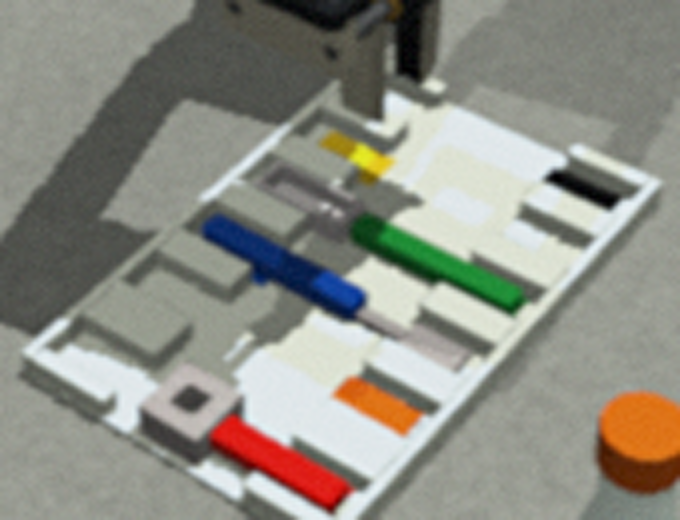

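Request:
apply_moves --commands '[[55,[-0.06,-0.01,0],0.09],[55,[-0.12,-0.02,0],0.18],[55,[-0.18,-0.03,0],0.27],[55,[-0.24,-0.04,0],0.36],[55,[-0.3,-0.05,0],0.45],[55,[-0.36,-0.06,0],0.54],[55,[-0.42,-0.07,0],0.63],[55,[-0.48,-0.08,0],0.72]]'

```text
clock: 48.25
position: [0.4547, -0.2474, 0.121]
eef_rot: [0.004, 0.984, 0.177, -0.005]
force: [0.7, -0.8, -0.2]
width: 0.592
```

```bash
python3 - <<'E'
from h import *
go(.4439,-.2883,.11,-.6665+np.pi/2)
E
```

```text
shift [-0.0323  0.046   0.0153] twist 0.6513 alt -1.3487 | curyaw -1.2143 j6 0.63 rows>= 7.0
```

Request:
apply_moves --commands '[[55,[-0.0323,0.046,0],0.09],[55,[-0.0323,0.046,0],0.18],[55,[-0.0323,0.046,0],0.27],[55,[-0.0323,0.046,0.015],0.36],[55,[-0.0323,0.046,0.03],0.45],[55,[-0.0323,0.046,0.05],0.54],[55,[-0.0323,0.046,0.07],0.651],[55,[-0.0323,0.046,0.09],0.651]]'

```text
clock: 49.05
position: [0.4432, -0.2887, 0.0529]
eef_rot: [0.006, 0.944, -0.328, -0.003]
force: [-0.3, 0.0, 0.0]
width: 0.592
```

```bash
python3 - <<'E'
from h import *
S=cap("scene","s38"); crop(S,180,170,300,270,"s38c",6); print(robot.state()["position"],robot.state()["force"])
go(.4439,-.2883,.005,-.6665+np.pi/2)
E
```

```text
[ 0.44175144 -0.28758524  0.050065  ] [-0.85724335  1.04435713 -1.72147677]
shift [ 0.0031 -0.0018  0.0601] twist 0.0002 alt -1.9998 | curyaw -2.237 j6 1.577 rows>= 1.0
```

View pics/s38c.png

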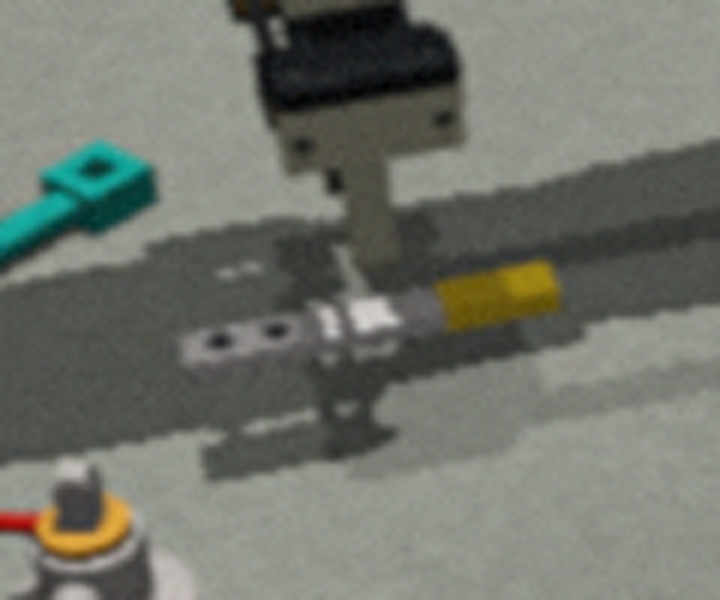

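Request:
apply_moves --commands '[[55,[0.003,-0.0018,0.03],0],[55,[0.003,-0.0018,0.052],0],[55,[0.003,-0.0018,0.06],0],[55,[0.003,-0.0018,0.06],0],[12,[0.003,-0.0018,0.06],0],[12,[0.003,-0.0018,0.06],0],[12,[0.003,-0.0018,0.06],0],[12,[0.003,-0.0018,0.06],0]]'

```text
clock: 49.9
position: [0.4442, -0.2886, 0.0057]
eef_rot: [0.006, 0.945, -0.327, -0.004]
force: [-0.9, 0.1, 0.2]
width: 0.298
```

Request:
apply_moves --commands '[[12,[0,0,0],0],[12,[0,0,0],0],[12,[0,0,-0.03],0],[12,[0,0,-0.08],0],[12,[0,0,-0.13],0],[12,[0,0,-0.15],0],[12,[0,0,-0.15],0]]'

```text
clock: 50.6
position: [0.4471, -0.2889, 0.1209]
eef_rot: [0.007, 0.945, -0.327, -0.001]
force: [0.2, -0.3, -0.5]
width: 0.226
```

```bash
python3 - <<'E'
from h import *
print(target("bracket")); cap("scene","x"); print(robot.state()["position"],robot.state()["width"])
go(.4901,.1109,.12,-.078)
E
```

```text
(array([0.49008546, 0.11086042]), 1.492637837437485)
[ 0.44592966 -0.28804089  0.1185549 ] 0.22328290417458851
shift [-0.2824 -0.4545 -0.0075] twist 0.6256 alt -1.3744 | curyaw -2.2369 j6 1.58 rows>= 9.0
```

Request:
apply_moves --commands '[[12,[-0.03,-0.05,0],-0.09],[12,[-0.06,-0.1,0],-0.18],[12,[-0.09,-0.15,0],-0.27],[12,[-0.12,-0.2,0],-0.36],[12,[-0.155,-0.25,0],-0.45],[12,[-0.19,-0.3,0],-0.54],[12,[-0.22,-0.355,0],-0.63],[12,[-0.25,-0.41,0],-0.72]]'

```text
clock: 51.45
position: [0.4866, 0.0713, 0.1119]
eef_rot: [0.003, 0.972, 0.233, -0.008]
force: [0.9, 0.6, -0.8]
width: 0.228
```

```bash
python3 - <<'E'
from h import *
go(.4901,.1109,.10,-.078)
E
```

```text
shift [ 0.0284 -0.045   0.0153] twist -0.6508 alt 1.3492 | curyaw -1.1002 j6 1.151 rows>= 7.0
```

Request:
apply_moves --commands '[[12,[0.0284,-0.045,0],-0.09],[12,[0.0284,-0.045,0],-0.18],[12,[0.0284,-0.045,0],-0.27],[12,[0.0284,-0.045,0],-0.36],[12,[0.0284,-0.045,0],-0.45],[12,[0.0284,-0.045,0],-0.54],[12,[0.0284,-0.045,0.03],-0.63],[12,[0.0284,-0.045,0.06],-0.651]]'

```text
clock: 52.25
position: [0.4884, 0.1104, 0.0637]
eef_rot: [-0.002, 0.732, 0.681, -0.009]
force: [-0.7, -0.6, -0.7]
width: 0.226
```

```bash
python3 - <<'E'
from h import *
cap("scene","x");print(robot.state()["position"],robot.state()["width"])
go(.4901,.1109,.035,-.078)
E
```

```text
[0.48511917 0.10999753 0.05908239] 0.22854859280762746
shift [0.0021 0.0072 0.0319] twist 0.0028 alt -1.9972 | curyaw -0.0736 j6 0.202 rows>= 1.0
```

Request:
apply_moves --commands '[[12,[0.002,0.0072,0.0],0.003],[12,[0.002,0.0072,0.015],0.003],[12,[0.002,0.0072,0.03],0.003],[12,[0.002,0.0072,0.03],0.003],[12,[0.002,0.0072,0.03],0.003]]'

```text
clock: 52.8
position: [0.49, 0.1108, 0.0363]
eef_rot: [-0.004, 0.734, 0.679, -0.012]
force: [0.1, 0.6, 0.1]
width: 0.225
```

```bash
python3 - <<'E'
from h import *
S=cap("scene","s39"); crop(S,260,230,430,360,"s39c",4); print(robot.state()["position"],robot.state()["force"])
go(.4901,.1109,.010,-.078)
E
```

```text
[0.49043384 0.11086477 0.03682724] [ 0.98344501  0.20720056 -2.58535171]
shift [0.0005 0.0003 0.0358] twist -0.0003 alt 1.9997 | curyaw -0.0785 j6 0.208 rows>= 1.0
```

View pics/s39c.png

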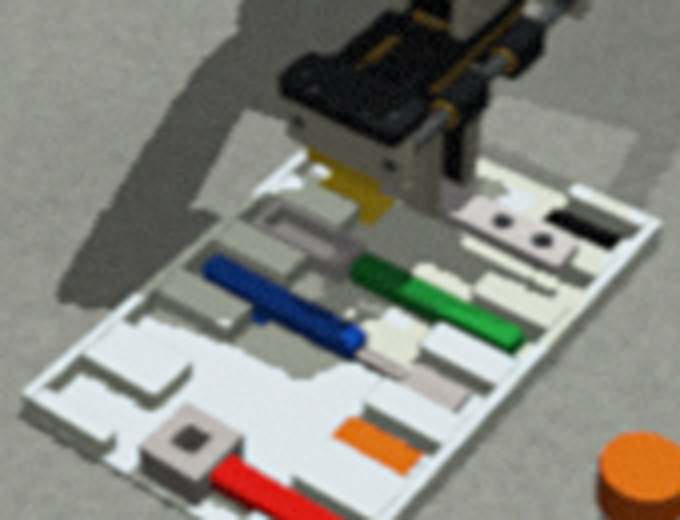

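Request:
apply_moves --commands '[[12,[0,0,0.012],0],[12,[0,0,0.022],0],[12,[0,0,0.03],0],[12,[0,0,0.03],0]]'

```text
clock: 53.25
position: [0.4888, 0.1105, 0.0129]
eef_rot: [-0.004, 0.734, 0.679, -0.013]
force: [0.2, -0.1, -0.3]
width: 0.226
```

Request:
apply_moves --commands '[[12,[0,0,0.003],0],[12,[0,0,0.003],0]]'

```text
clock: 53.45
position: [0.4887, 0.1104, 0.0105]
eef_rot: [-0.004, 0.734, 0.679, -0.013]
force: [0.9, -0.2, -0.4]
width: 0.227
```

Request:
apply_moves --commands '[[34,[0,0,0.001],0],[34,[0,0,0.001],0],[34,[0,0,0.001],0],[34,[0,0,-0.03],0],[34,[0,0,-0.08],0],[34,[0,0,-0.13],0],[34,[0,0,-0.15],0],[34,[0,0,-0.15],0]]'

```text
clock: 54.25
position: [0.4937, 0.112, 0.1259]
eef_rot: [-0.003, 0.734, 0.679, -0.01]
force: [0.3, 1.4, -0.3]
width: 0.368
```

```bash
python3 - <<'E'
from h import *
S=cap("scene","s40"); crop(S,260,230,430,360,"s40c",4); print(robot.state()["position"],robot.state()["force"],robot.state()["width"])
c=cap("top","t40")
for n in ("brush","stirrer"):
  for o in toolpose(c,n,near=np.array([.46,.36])): print(n,o)
E
```

```text
[0.49218888 0.1117773  0.12350519] [-0.4380325  -0.27096739 -0.8400654 ] 0.36196062585239325
stirrer {'n': np.int32(343), 'px': array([129.9, 248.6]), 'L': np.float64(0.0978), 'W': np.float64(0.0188), 'yaw': np.float64(0.6681385214399993), 'ctr': array([0.48893159, 0.43087124]), 'sc': array([32.8, 49.7])}
```

View pics/s40c.png

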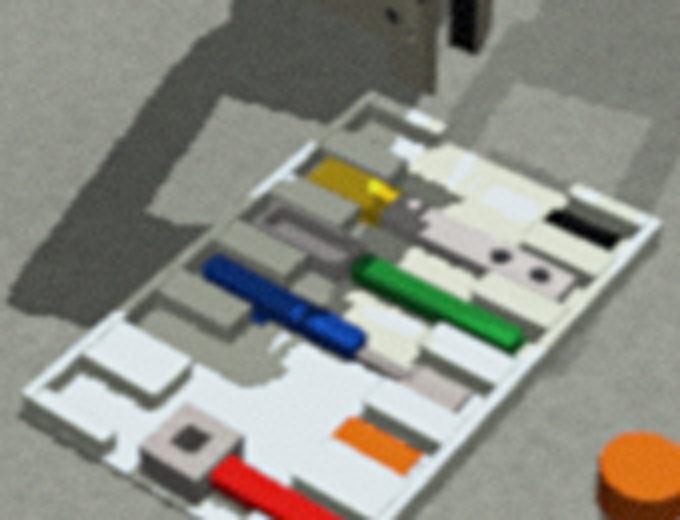

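View pics/s40.png

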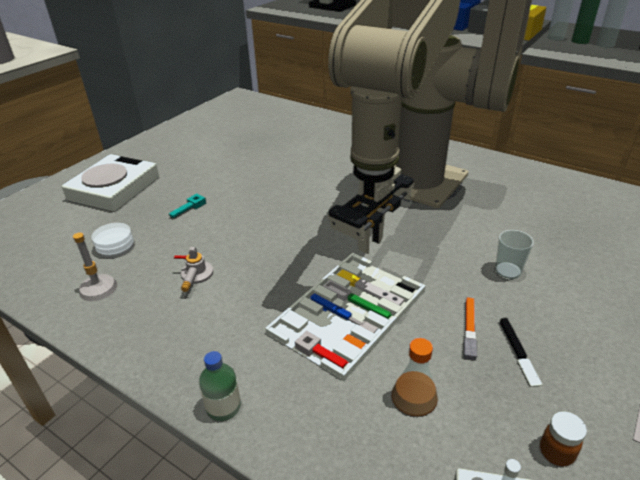

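```bash
python3 - <<'E'
from h import *
go(.4799,.3327,.13,.3697+np.pi/2)
E
```

```text
shift [ 0.2926 -0.0381 -0.0137] twist 0.7146 alt -1.2854 | curyaw -0.0786 j6 0.208 rows>= 8.0
```

Request:
apply_moves --commands '[[50,[0.05,-0.006,-0.01],-0.09],[50,[0.1,-0.012,-0.014],-0.18],[50,[0.15,-0.018,-0.014],-0.27],[50,[0.2,-0.024,-0.014],-0.36],[50,[0.25,-0.03,-0.014],-0.45],[50,[0.2926,-0.038,-0.014],-0.54],[50,[0.2926,-0.038,-0.014],-0.63],[50,[0.2926,-0.038,-0.014],-0.72]]'

```text
clock: 55.15
position: [0.478, 0.333, 0.1267]
eef_rot: [-0.013, 0.252, 0.967, -0.01]
force: [0.5, 0.5, 0.0]
width: 0.536
```

```bash
python3 - <<'E'
from h import *
go(.4799,.3327,.10,.3697+np.pi/2)
E
```

```text
shift [-0.0031  0.0018  0.0355] twist -0.5601 alt 1.4399 | curyaw 1.0607 j6 -0.542 rows>= 6.0
```

Request:
apply_moves --commands '[[50,[-0.003,0.0018,0],-0.09],[50,[-0.003,0.0018,0],-0.18],[50,[-0.003,0.0018,0],-0.27],[50,[-0.003,0.0018,0.02],-0.36],[50,[-0.003,0.0018,0.05],-0.45],[50,[-0.003,0.0018,0.07],-0.56],[50,[-0.003,0.0018,0.08],-0.56],[50,[-0.003,0.0018,0.08],-0.56]]'

```text
clock: 55.95
position: [0.4767, 0.3311, 0.0633]
eef_rot: [-0.018, -0.182, 0.983, -0.005]
force: [-0.1, -0.8, -0.6]
width: 0.537
```

```bash
python3 - <<'E'
from h import *
S=cap("scene","s41"); crop(S,400,230,560,390,"s41c",4); print(robot.state()["position"],robot.state()["eef_rot"])
c=cap("top","t41")
go(.4799,.3327,.005,.3697+np.pi/2)
for o in toolpose(c,"brush",near=np.array([.46,.33])): print(o)
E
```

```text
[0.47770856 0.33165841 0.06498721] [-0.01728464 -0.18172805  0.98318644 -0.00453735]
shift [-0.0047  0.0002  0.0814] twist -0.0024 alt 1.9976 | curyaw 1.9367 j6 -1.421 rows>= 2.0
{'n': np.int32(233), 'px': array([174. , 261.9]), 'L': np.float64(0.0649), 'W': np.float64(0.0178), 'yaw': np.float64(0.36978724094684307), 'ctr': array([0.4798873 , 0.33266383]), 'sc': array([ 3. , 94.6])}
```

View pics/s41c.png

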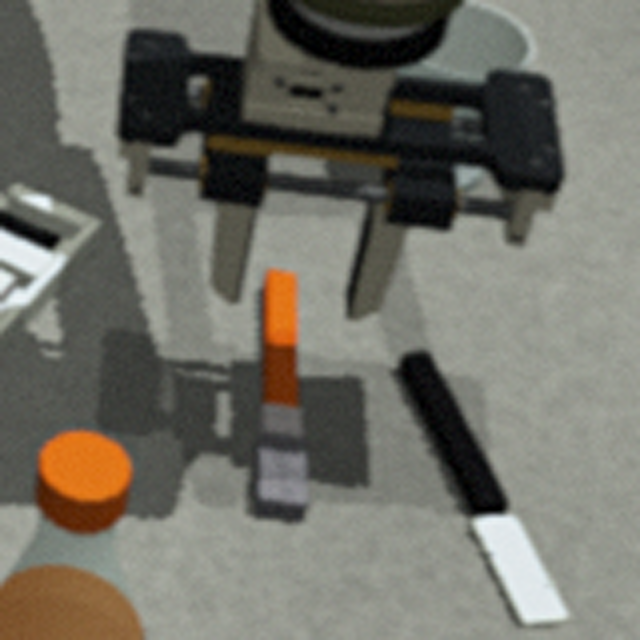

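View pics/t41.png

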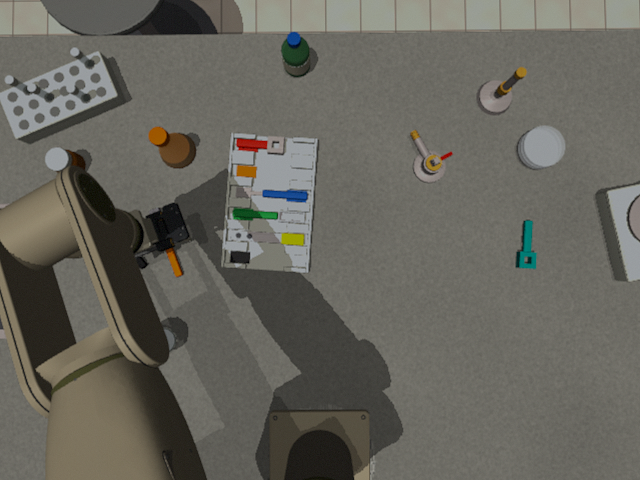

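Request:
apply_moves --commands '[[50,[-0.0047,0,0.04],0],[50,[-0.0047,0,0.07],0],[50,[-0.0047,0,0.08],0],[50,[-0.0047,0,0.08],0],[8,[-0.0047,0,0.08],0],[8,[-0.0047,0,0.08],0],[8,[-0.0047,0,0.08],0],[8,[-0.0047,0,0.08],0]]'

```text
clock: 56.85
position: [0.4805, 0.3328, 0.007]
eef_rot: [-0.016, -0.182, 0.983, -0.004]
force: [-0.6, -0.1, 0.0]
width: 0.245
```

Request:
apply_moves --commands '[[8,[0,0,0],0],[8,[0,0,0],0],[8,[0,0,-0.03],0],[8,[0,0,-0.08],0],[8,[0,0,-0.13],0],[8,[0,0,-0.16],0],[8,[0,0,-0.16],0]]'

```text
clock: 57.55
position: [0.4866, 0.3359, 0.1316]
eef_rot: [-0.012, -0.182, 0.983, -0.003]
force: [0.1, 0.8, -1.2]
width: 0.168
```

```bash
python3 - <<'E'
from h import *
S=cap("scene","s42"); crop(S,400,190,560,350,"s42c",4); print(robot.state()["position"],robot.state()["width"],robot.state()["eef_rot"])
print(target("brush"),tool()[2][:,2]); go(.6336,.0996,.14,-.078)
E
```

```text
[0.48534269 0.33518385 0.12879815] 0.1669348735798202 [-0.01376635 -0.18181881  0.98323012 -0.00330725]
(array([0.63364585, 0.09961705]), -1.6489548161523082) [-0.02586834 -0.01150954 -0.9995991 ]
shift [-0.0718 -0.3641 -0.0164] twist -0.7175 alt 1.2825 | curyaw 1.9365 j6 -1.421 rows>= 8.0
```

View pics/s42c.png

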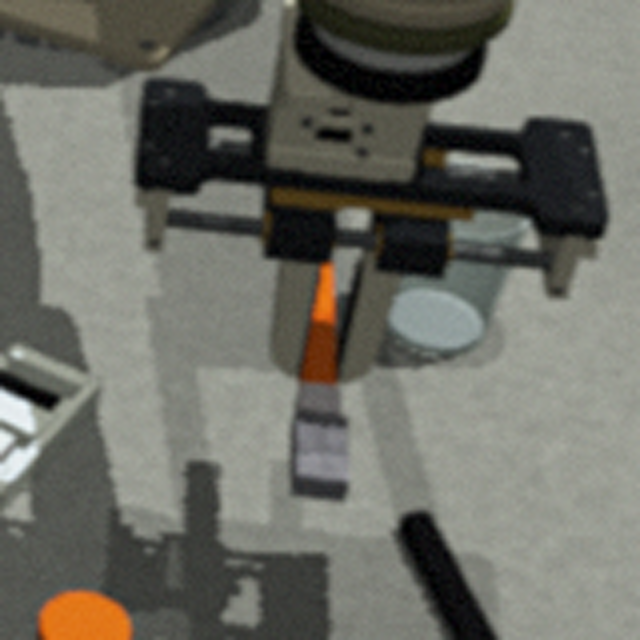

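Request:
apply_moves --commands '[[8,[-0.004,-0.03,-0.016],0.09],[8,[-0.012,-0.08,-0.016],0.18],[8,[-0.022,-0.13,-0.016],0.27],[8,[-0.033,-0.18,-0.016],0.36],[8,[-0.044,-0.23,-0.016],0.45],[8,[-0.055,-0.28,-0.016],0.54],[8,[-0.066,-0.33,-0.016],0.63],[8,[-0.0718,-0.3641,-0.016],0.72]]'

```text
clock: 58.4
position: [0.6332, 0.097, 0.1367]
eef_rot: [-0.011, 0.377, 0.926, -0.011]
force: [-0.4, -0.5, -1.1]
width: 0.167
```

```bash
python3 - <<'E'
from h import *
go(.6336,.0996,.10,-.078)
E
```

```text
shift [0.0015 0.0043 0.0488] twist 0.558 alt -1.442 | curyaw 0.7986 j6 -0.719 rows>= 6.0
```

Request:
apply_moves --commands '[[8,[0.0015,0.0043,0],0.09],[8,[0.0015,0.0043,0],0.18],[8,[0.0015,0.0043,0],0.27],[8,[0.0015,0.0043,0],0.36],[8,[0.0015,0.0043,0.02],0.45],[8,[0.0015,0.0043,0.05],0.558],[8,[0.0015,0.0043,0.07],0.558],[8,[0.0015,0.0043,0.07],0.558]]'

```text
clock: 59.2
position: [0.6296, 0.0991, 0.0788]
eef_rot: [-0.008, 0.733, 0.68, -0.018]
force: [-1.7, -0.9, -0.7]
width: 0.169
```

```bash
python3 - <<'E'
from h import *
cap("scene","x"); print(robot.state()["position"],robot.state()["width"]); go(.6336,.0996,.037,-.078)
E
```

```text
[0.63095311 0.09925118 0.08109502] 0.16734653320096823
shift [0.0016 0.0055 0.0586] twist 0.0022 alt -1.9978 | curyaw -0.0746 j6 0.158 rows>= 1.0
```

Request:
apply_moves --commands '[[8,[0.0016,0.0055,0.0],0.002],[8,[0.0016,0.0055,0.03],0.002],[8,[0.0016,0.0055,0.05],0.002],[8,[0.0016,0.0055,0.058],0.002],[8,[0.0016,0.0055,0.058],0.002],[8,[0.0016,0.0055,0.058],0.002]]'

```text
clock: 59.85
position: [0.6341, 0.0996, 0.0381]
eef_rot: [-0.007, 0.734, 0.679, -0.017]
force: [-0.5, 0.4, -0.5]
width: 0.164
```

```bash
python3 - <<'E'
from h import *
S=cap("scene","s43"); crop(S,260,240,430,370,"s43c",4); s=robot.state(); print(s["position"],s["force"],tool()[2][:,2]);go(.6336,.0996,.011,-.078)
E
```

```text
[0.634372   0.09964632 0.03851528] [-0.63477069 -0.16473818 -0.78439609] [-0.03344953 -0.01261174 -0.99936083]
shift [0.0004 0.0002 0.0367] twist 0.0003 alt -1.9997 | curyaw -0.0775 j6 0.162 rows>= 1.0
```

View pics/s43c.png

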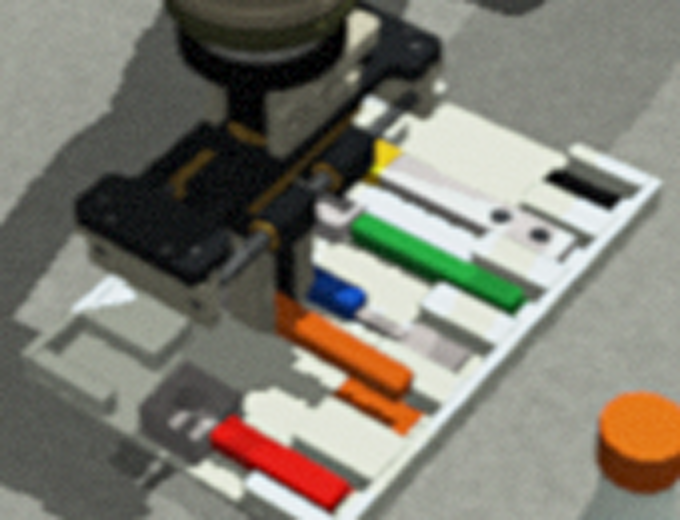

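Request:
apply_moves --commands '[[8,[0,0.0005,0.014],0],[8,[0,0.0005,0.024],0],[8,[0,0.0005,0.03],0],[8,[0,0.0005,0.03],0]]'

```text
clock: 60.3
position: [0.6331, 0.0993, 0.0147]
eef_rot: [-0.007, 0.734, 0.679, -0.017]
force: [-0.7, 0.0, -0.7]
width: 0.168
```

Request:
apply_moves --commands '[[8,[0,0,0.003],0],[8,[0,0,0.004],0],[8,[0,0,0.004],0]]'

```text
clock: 60.6
position: [0.6334, 0.099, 0.0122]
eef_rot: [-0.007, 0.734, 0.679, -0.017]
force: [-0.9, -1.9, 1.6]
width: 0.167
```

Request:
apply_moves --commands '[[8,[0,0,0.001],0],[30,[0,0,0.001],0],[30,[0,0,0.001],0],[30,[0,0,0.001],0],[30,[0,0,-0.03],0],[30,[0,0,-0.08],0],[30,[0,0,-0.14],0],[30,[0,0,-0.18],0]]'

```text
clock: 61.4
position: [0.6391, 0.1011, 0.1505]
eef_rot: [-0.006, 0.734, 0.679, -0.016]
force: [0.6, 0.7, 1.0]
width: 0.32
```

```bash
python3 - <<'E'
from h import *
S=cap("scene","s44"); crop(S,260,240,430,370,"s44c",4); s=robot.state(); print(s["position"],s["force"],s["width"])
c=cap("top","t44")
for o in toolpose(c,"stirrer",near=np.array([.46,.42])): print(o)
go(.4885,.4305,.15,.68+np.pi/2)
E
```

```text
[0.64182732 0.10133295 0.15631993] [1.30084767 1.16203273 3.66792997] 0.32216159378310816
{'n': np.int32(362), 'px': array([130.6, 249.3]), 'L': np.float64(0.0987), 'W': np.float64(0.0181), 'yaw': np.float64(0.6827758162364432), 'ctr': array([0.48804581, 0.43035662]), 'sc': array([14.3, 51. ])}
shift [ 0.422  -0.2375  0.005 ] twist 0.5178 alt -1.4822 | curyaw -0.0774 j6 0.162 rows>= 8.0
```

View pics/s44c.png

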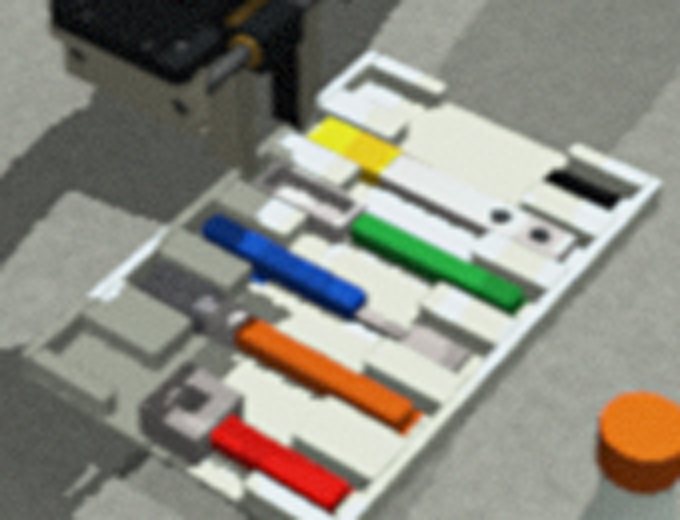

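View pics/t44.png

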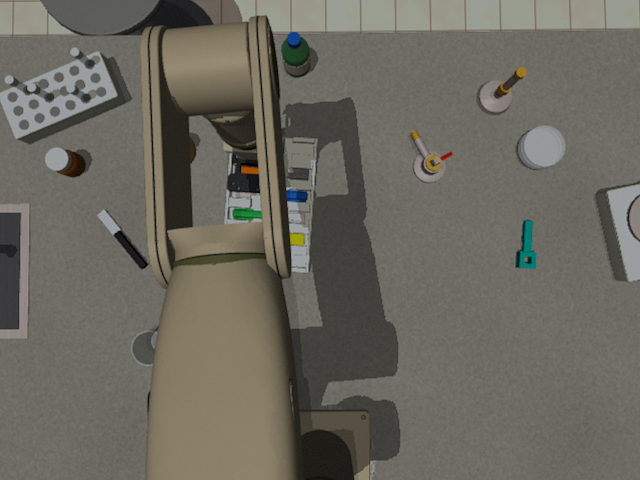

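Request:
apply_moves --commands '[[50,[0.03,-0.04,0],-0.09],[50,[0.08,-0.08,0],-0.18],[50,[0.13,-0.11,0],-0.27],[50,[0.18,-0.13,0],-0.36],[50,[0.235,-0.15,0],-0.45],[50,[0.29,-0.175,0],-0.54],[50,[0.345,-0.2,0],-0.63],[50,[0.4,-0.2275,0],-0.72]]'

```text
clock: 62.3
position: [0.4936, 0.4149, 0.1527]
eef_rot: [-0.011, 0.253, 0.967, -0.009]
force: [1.0, -0.0, 0.3]
width: 0.537
```

```bash
python3 - <<'E'
from h import *
print(robot.state()["position"]); go(.4881,.4304,.11,.683+np.pi/2)
E
```

```text
[0.49361189 0.41489307 0.15271025]
shift [0.0156 0.0158 0.0568] twist -0.7602 alt 1.2398 | curyaw 1.0596 j6 -0.443 rows>= 8.0
```

Request:
apply_moves --commands '[[50,[0.0156,0.0158,0],-0.09],[50,[0.0156,0.0158,0],-0.19],[50,[0.0156,0.0158,0],-0.285],[50,[0.0156,0.0158,0],-0.38],[50,[0.0156,0.0158,0],-0.475],[50,[0.0156,0.0158,0.03],-0.57],[50,[0.0156,0.0158,0.06],-0.665],[50,[0.0156,0.0158,0.08],-0.76]]'

```text
clock: 63.1
position: [0.4864, 0.4293, 0.0896]
eef_rot: [-0.016, -0.336, 0.942, -0.002]
force: [-1.1, -0.3, -0.4]
width: 0.537
```

```bash
python3 - <<'E'
from h import *
S=cap("scene","s45"); crop(S,430,240,590,390,"s45c",4);print(robot.state()["position"]); go(.4881,.4304,.005,.683+np.pi/2)
E
```

```text
[0.48522003 0.42839737 0.08688801]
shift [-0.0084 -0.0012  0.109 ] twist 0.0082 alt -1.9918 | curyaw 2.2667 j6 -1.627 rows>= 2.0
```

View pics/s45c.png

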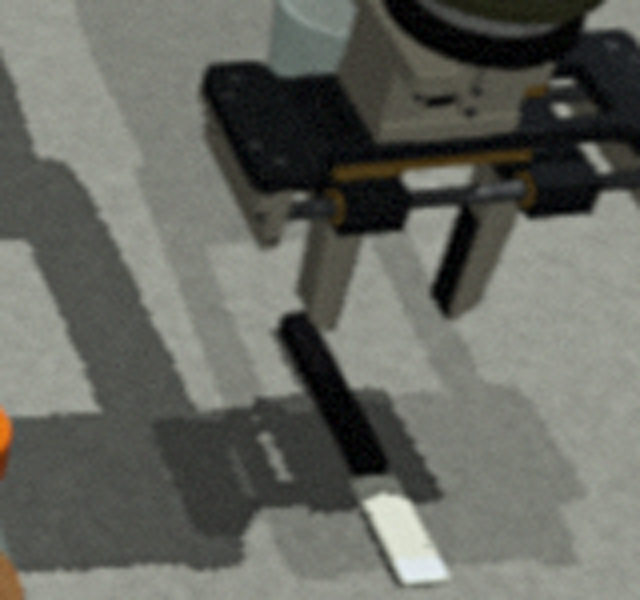

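Request:
apply_moves --commands '[[50,[-0.0084,-0.0012,0.04],0.008],[50,[-0.0084,-0.0012,0.08],0.008],[50,[-0.0084,-0.0012,0.1],0.008],[50,[-0.0084,-0.0012,0.108],0.008],[50,[-0.0084,-0.0012,0.108],0.008],[8,[-0.0084,-0.0012,0.108],0.008],[8,[-0.0084,-0.0012,0.108],0.008],[8,[-0.0084,-0.0012,0.108],0.008]]'

```text
clock: 63.95
position: [0.489, 0.4311, 0.0073]
eef_rot: [-0.016, -0.335, 0.942, -0.002]
force: [0.3, -0.1, -0.4]
width: 0.328
```

Request:
apply_moves --commands '[[8,[0,0,0],0],[8,[0,0,0],0],[8,[0,0,0],0],[8,[0,0,-0.04],0],[8,[0,0,-0.1],0],[8,[0,0,-0.16],0],[8,[0,0,-0.2],0],[8,[0,0,-0.2],0]]'

```text
clock: 64.75
position: [0.4962, 0.4354, 0.1641]
eef_rot: [-0.011, -0.335, 0.942, -0.001]
force: [1.1, 0.3, -0.6]
width: 0.168
```

```bash
python3 - <<'E'
from h import *
S=cap("scene","s46"); crop(S,430,200,590,350,"s46c",4);s=robot.state(); print(s["position"],s["width"],tool()[2][:,2])
print(target("stirrer")); go(.4422,.1146,.15,-.078)
E
```

```text
[0.49493947 0.4345258  0.16060129] 0.16412263838701907 [-0.02404559 -0.01180643 -0.99964114]
(array([0.44223199, 0.11460821]), -1.6489548161523082)
shift [ 0.3234 -0.2865  0.0209] twist -0.5154 alt 1.4846 | curyaw 2.254 j6 -1.615 rows>= 7.0
```

View pics/s46c.png

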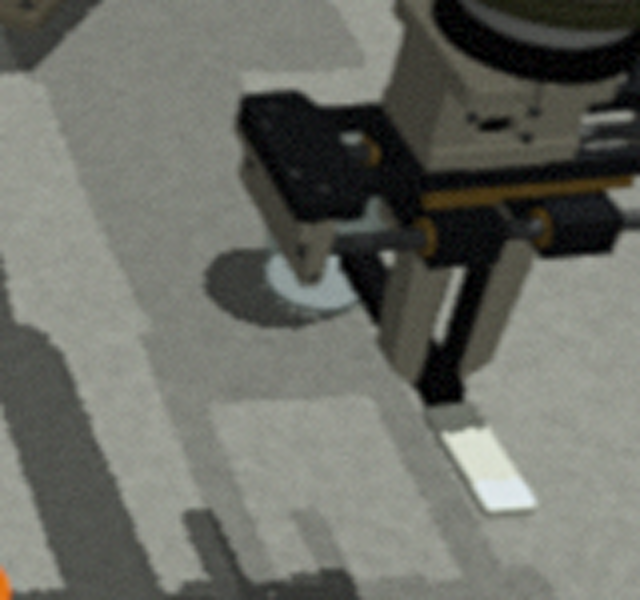

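Request:
apply_moves --commands '[[8,[0.04,-0.035,0],0.09],[8,[0.085,-0.075,0],0.18],[8,[0.13,-0.115,0],0.27],[8,[0.175,-0.155,0],0.36],[8,[0.22,-0.195,0],0.45],[8,[0.265,-0.235,0],0.54],[8,[0.31,-0.275,0],0.63],[8,[0.3234,-0.2865,0.01],0.72]]'

```text
clock: 65.6
position: [0.4411, 0.1113, 0.1568]
eef_rot: [-0.011, 0.226, 0.974, -0.009]
force: [-0.3, 1.6, -1.6]
width: 0.168
```

```bash
python3 - <<'E'
from h import *
print(robot.state()["position"]); go(.4422,.1146,.10,-.078)
E
```

```text
[0.44111569 0.11126635 0.15683039]
shift [-0.0006  0.0064  0.0756] twist 0.7595 alt -1.2405 | curyaw 1.115 j6 -0.971 rows>= 8.0
```

Request:
apply_moves --commands '[[8,[0,0.0064,0],0.095],[8,[0,0.0064,0],0.19],[8,[0,0.0064,0],0.285],[8,[0,0.0064,0],0.38],[8,[0,0.0064,0],0.475],[8,[0,0.0064,0.02],0.57],[8,[0,0.0064,0.05],0.665],[8,[0,0.0064,0.08],0.76]]'

```text
clock: 66.4
position: [0.4404, 0.1146, 0.0943]
eef_rot: [-0.005, 0.736, 0.677, -0.015]
force: [-0.9, -0.2, -0.8]
width: 0.169
```

```bash
python3 - <<'E'
from h import *
cap("scene","x"); print(robot.state()["position"],robot.state()["width"]); go(.4422,.1146,.037,-.078)
E
```

```text
[0.43758254 0.11409002 0.09003597] 0.1673235250280527
shift [0.0025 0.0084 0.0704] twist -0.0097 alt 1.9903 | curyaw -0.0932 j6 0.245 rows>= 2.0
```

Request:
apply_moves --commands '[[8,[0.0025,0.0084,0.0],-0.01],[8,[0.0025,0.0084,0.03],-0.01],[8,[0.0025,0.0084,0.06],-0.01],[8,[0.0025,0.0084,0.068],-0.01],[8,[0.0025,0.0084,0.068],-0.01],[8,[0.0025,0.0084,0.068],-0.01]]'

```text
clock: 67.05
position: [0.4431, 0.1147, 0.0399]
eef_rot: [-0.006, 0.733, 0.68, -0.017]
force: [-0.1, 0.2, 0.3]
width: 0.165
```

```bash
python3 - <<'E'
from h import *
S=cap("scene","s47"); crop(S,260,230,430,360,"s47c",4); s=robot.state(); print(s["position"],s["force"],tool()[2][:,2]);go(.4422,.1146,.012,-.078)
E
```

```text
[0.44337924 0.11485133 0.04016793] [ 0.07991461  0.00152185 -1.11393022] [-0.03223467 -0.01419373 -0.99937954]
shift [ 0.0002 -0.0004  0.0376] twist 0.0011 alt -1.9989 | curyaw -0.0763 j6 0.229 rows>= 1.0
```

View pics/s47c.png

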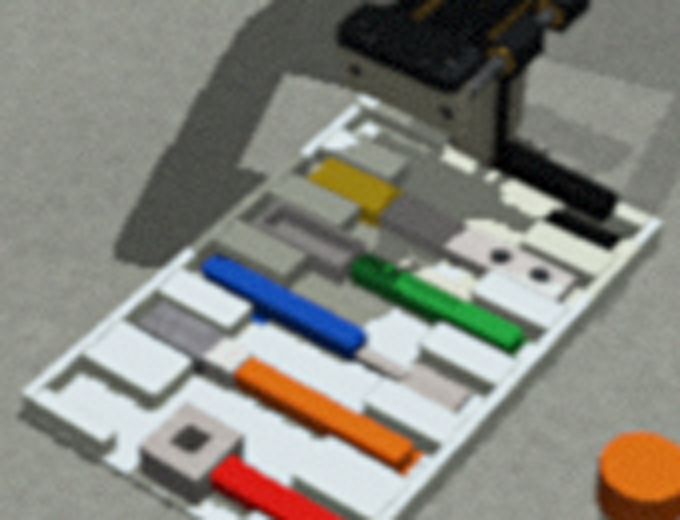

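Request:
apply_moves --commands '[[8,[0,-0.0004,0.014],0],[8,[0,-0.0004,0.026],0],[8,[0,-0.0004,0.033],0],[8,[0,-0.0004,0.033],0]]'

```text
clock: 67.5
position: [0.4416, 0.1144, 0.0144]
eef_rot: [-0.006, 0.733, 0.68, -0.017]
force: [0.9, -0.1, 0.9]
width: 0.164
```

Request:
apply_moves --commands '[[8,[0,0,0.003],0],[8,[0,0,0.003],0],[8,[0,0,0.003],0]]'

```text
clock: 67.8
position: [0.4418, 0.1143, 0.0125]
eef_rot: [-0.006, 0.733, 0.68, -0.017]
force: [-0.4, -1.1, 2.4]
width: 0.165
```

Request:
apply_moves --commands '[[8,[0,0,0.001],0],[28,[0,0,0.001],0],[28,[0,0,0.001],0],[28,[0,0,0.001],0],[28,[0,0,-0.03],0],[28,[0,0,-0.08],0],[28,[0,0,-0.14],0],[28,[0,0,-0.2],0]]'

```text
clock: 68.6
position: [0.4461, 0.1164, 0.1635]
eef_rot: [-0.006, 0.733, 0.68, -0.018]
force: [1.4, -0.8, -0.3]
width: 0.304
```

Request:
apply_moves --commands '[[40,[0,0,-0.05],0],[40,[-0.1,0,-0.05],0],[40,[-0.2,0,-0.05],0],[40,[-0.3,0,-0.05],0],[40,[-0.4,0,-0.05],0],[40,[-0.45,0,-0.05],0],[40,[-0.45,0,-0.05],0],[40,[-0.45,0,-0.05],0]]'

```text
clock: 69.4
position: [0.4211, -0.2223, 0.2067]
eef_rot: [-0.006, 0.734, 0.679, -0.018]
force: [0.7, 0.7, -0.7]
width: 0.429
```

```bash
cat > chk.py <<'E'
from h import *
import sys
tag=sys.argv[1]
S=cap("scene","s"+tag); c=cap("top","t"+tag); crop(c,215,125,325,280,"t%sc"%tag,4); crop(S,260,240,430,370,"s%sc"%tag,4)
T=np.load("tray.npz"); tr=lambda p:(T["R"].T@(p-T["t"])*1000).round(1)
D=depthpts(c)
def zat(x,y):
    p=proj(c,[[*(T["R"]@[x,y]+T["t"]),.018]])[0].round().astype(int); return round(float(np.nanmedian(D[p[1]-1:p[1]+2,p[0]-1:p[0]+2,2]))*1000,1)
img=c["img"]; hsv=cv2.cvtColor(img,cv2.COLOR_RGB2HSV)
for n in HCOL:
    col=HCOL[n]
    m=mask(img,col,vmin=40) if col!="black" else (hsv[...,2]<45).astype(np.uint8)
    m[:,:225]=0;m[:,318:]=0;m[:130]=0;m[275:]=0
    bs=blobs(m,60)
    if not bs: print(n,"none"); continue
    b=max(bs,key=lambda b:b[0]); v,u=np.nonzero(b[3]); Q=ray(c,np.c_[u,v],.004+HT[n])[:,:2]; q=Q.mean(0); e=np.linalg.svd(np.cov((Q-q).T))[2][0]
    tx=T["R"][:,0]; e=e if e@tx>0 else -e
    s,y=TGT[n]; print(n,"handle centroid tray",tr(q),"lane",y,"yaw err",round(np.arctan2(e[1],e[0])-float(T["yaw"]),3),"L",round(np.ptp((Q-q)@e)*1000,1),"z handle/ctr/far",zat(s*.06,y/1000),zat(0,y/1000),zat(-s*.06,y/1000), "end x",round((((Q-q)@e*s).max()+ (q-T["t"])@tx*s)*1000,1))
for b in blobs(mask(img,"red")):
    if 225<b[1][0]<318: print("key lever",tr(ray(c,b[1],.02)[0][:2]))
print("key z",zat(.06,-.125),zat(.04,-.125),zat(.005,-.115),zat(-.03,-.125), zat(-.003,-.138))
s=robot.state(); print(s["position"],s["clock"],s["joint_pos"].round(2))
E
python3 chk.py 50
```

```text
scoop handle centroid tray [34.7 29.8] lane 29 yaw err 0.024 L 97.6 z handle/ctr/far 19.8 20.1 8.4 end x 77.9
spatula handle centroid tray [-38.4 -18. ] lane -19 yaw err -0.015 L 97.4 z handle/ctr/far 19.1 19.5 9.7 end x 82.1
bracket handle centroid tray [-56.9  77.8] lane 77 yaw err -0.001 L 48.8 z handle/ctr/far 14.3 14.9 16.0 end x 80.9
brush handle centroid tray [ 33.5 -65.7] lane -67 yaw err 0.023 L 96.1 z handle/ctr/far 19.7 20.3 19.6 end x 76.5
stirrer handle centroid tray [ 33.6 125.3] lane 125 yaw err 0.025 L 97.2 z handle/ctr/far 18.6 21.1 11.1 end x 75.2
key lever [  49.6 -124.3]
key z 22.8 21.2 24.3 5.5 25.6
[ 0.42086175 -0.22358807  0.2065826 ] 69.5 [-0.57 -0.18  1.81 -0.03  1.53 -0.49]
```

View pics/t50c.png

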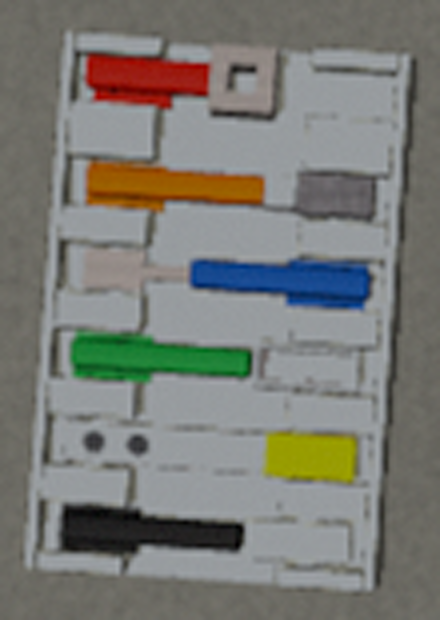

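View pics/s50.png

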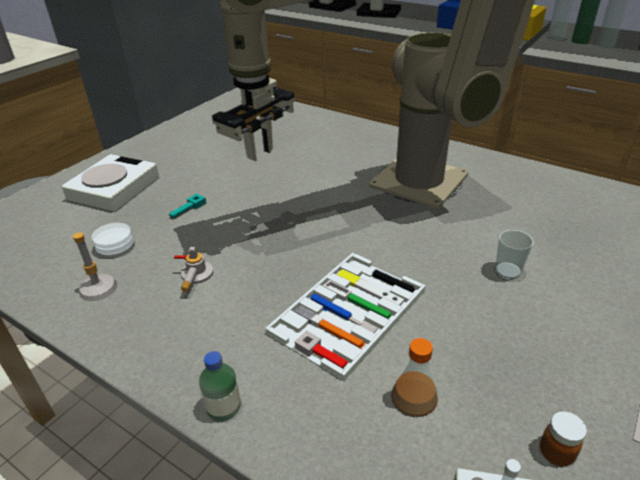

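View pics/s50c.png

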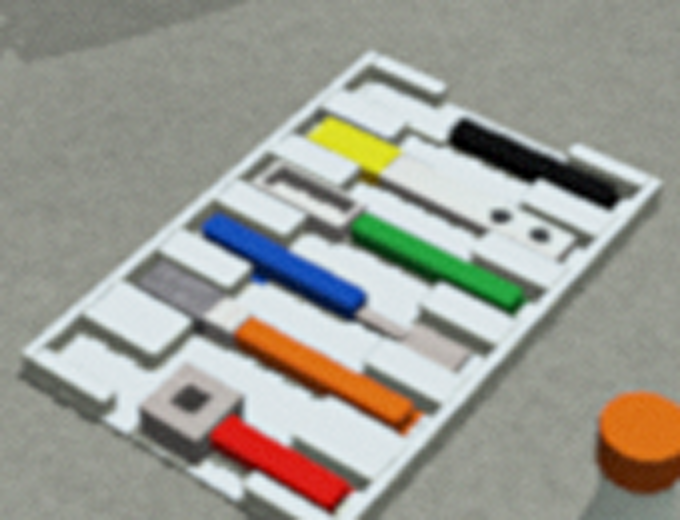

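```bash
python3 - <<'E'
from h import *
from bench import close_job
c=eyes.capture("top")
p=[b for b in blobs(mask(c["img"],"red",120,50)) if 425<b[1][0]<455][0]
v,u=np.nonzero(p[3]);P=ray(c,np.c_[u,v],.049)[:,:2]; e=np.linalg.svd(P-P.mean(0))[2][0];d=P.mean(0)-[.6447,-.2517];print("ptr deg",np.degrees(np.arctan2(e[1],e[0])),np.degrees(np.arctan2(d[1],d[0])))
print(robot.state()["joint_vel"].round(3)); print(close_job())
E
```

```text
ptr deg -63.138149581893586 -61.56197388224684
[ 0.055 -0.021  0.021  0.014  0.011  0.028]
the job is handed in; nothing more can be done
None
```

I closed the gas valve with the red key, packed the key and all five tools into the white tray, and handed the job in at about 70 s of the 210 s. My last checks agreed with the goal. No verdict was reported.

**Valve:** The key went down until it touched the collar with light force. I turned it clockwise about 60° until the torque rose to 0.9 N m at the stop, then lifted it off. The last look put the red pointer 88–91° from the nozzle, so the valve is closed to within the measuring error of a couple of degrees.

**Tools:** Each coloured end sits on its patch, within about 5 mm along the lane and 1.5 mm of its middle line. The measured heights match tools lying flat on the tray floor. The key lies flat in its lane with the lever on the red patch.

**Bystanders:** The flask and beaker are still standing.

**What went wrong on the way:**
- **Placing offset:** I first aimed the spatula and the scoop 3–5 mm to one side, so they landed on the dividers. The spatula pressed with about 38 N at the wrist before I lifted it and put it in the right place.
- **Scoop rolled over:** The scoop ended up on its side. I took it out to the table, tipped it flat with a quick push, gripped it again and placed it correctly.
- **Disagreements:** The two cameras differed by 3–5 mm. I relied on the top camera, which matched the arm at the valve. The gripper also picked up a tilt of about 2°, which did not affect the final placing.

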